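# Tighten the walled-in hold-down nut with the ring spanner

### The arm

A 6-joint arm with a two-finger parallel gripper is mounted at the origin on the work surface; the furniture and walls round the work are solid. World frame = base frame: x ahead of the robot, y to its left, z up, the work surface at z = 0. Lengths are in m, angles in degrees, forces in N, time in s.
With the tool pointing down it reaches from about 0.35 to 0.875 m from the base axis. Payload 4.2 kg.
Tool frame: the origin (TCP) lies between the finger pads; the fingertips stand 8 mm ahead of it and the grasp point (between the pads) lies 11 mm behind it; x points along the fingers, y is the direction in which the jaws open and shut, and the axes are right-handed (so a half turn about x gives the same grasp; the last joint's range is limited). The gripper opens to 87 mm and grips with 3 to 60 N. Pads are 19 mm wide; open, the fingers measure 117 mm over their backs; the gripper's body (75 mm by 190 mm) begins 51 mm behind the grasp point.
Start: joints at [-57.72, 22.042, 0.453, 0, -68.411, -14.817], TCP at [0.188, -0.596, 0.231] pointing down, gripper open.
Joint ranges: [-179.83, 179.83], [-69.29, 118.12], [-61.27, 80.66], [-181.25, 117.63], [-171.15, -9.14], [-177.46, 177.46]. Speed limits (degrees/s): [159.86, 159.86, 180, 180, 180, 180].

### API

Orientations are given as a 3x3 rotation matrix whose columns are the frame's x, y, z axes.
In Python, from station import r gives the robot as it stands. The module is installed in compiled form; this text tells all that it offers.
- The arm moves only by the tool move_arm, never from a script. Its argument "increments" is one flat list of numbers, 7 for each row, row after row: the turn, a rotation vector about the tool's x, y, z in degrees, then the shift along the tool's x, y, z in m, then the finger opening in m, from 0 to 0.087. A call has 1 to 12 rows; each row is the pose to reach, as a shift and turn from the pose commanded when the call began, along the tool's axes at that moment; what a row does not reach only later rows make up. A row lasts 1/12 s, in which the tool goes at most 41.7 mm and 7.16 degrees, less where a joint would pass 70% of its speed; a pose out of reach is approached as far as the arm can. A call with a gripper value outside its range is refused whole. The fingers move at their own pace and stop on an object; the grip force is fixed at half the most. Time passes only in rows, so rows that repeat a pose let the fingers close. It gives the time, the measured TCP pose, the force and the opening at its end, in the units of the state.
- r.sense(): the state, without advancing time (a new reading comes with each control period).
- r.capture(name): name is "side" or "top"; returns the picture (480x640x3 uint8, red, green, blue); there is no depth.
- r.calibration(name): a dict with "fx", "fy", "cx", "cy" (pixels), "D" ([k1, k2, p1, p2, k3] as OpenCV has them; the pictures are not rectified), "rvec" (rotation vector, rad) and "tvec" (3), from world to camera coordinates, as OpenCV has them. Camera axes: x right, y down, z forward; pixel columns grow to the right and rows downward; lengths in m; the calibration is good to about 2 mm. A picture is of the moment at which its call begins. calibration takes no time and is no camera call.
- r.finish_job(): hands the job in, once; it reports no verdict.
The state is a dict: "time_s": time; "joints": joint angles; "joint_velocities": joint speeds; "effort": joint torques, N m; "tcp_pos": TCP position; "ee_rot": TCP orientation; "wrist_force": force on the tool from outside, world axes, zero at the start; "moment": the same for the moment, N m; "gripper_width": opening from 0.0 (shut) to 1.0 (fully open).
Only numpy, scipy, OpenCV 4.12 (cv2) and the standard library are available. Lean on these libraries where they do the work, as an engineer would, in place of code of your own. Each camera call takes 0.05 s, during which the arm holds its last target.

### The job

Tighten the hold-down that clamps the violin neck blank: fit the ring spanner on the hexagon nut between the two side walls and turn it clockwise (seen from above), stroke by stroke, lifting and reseating it whenever the swing runs out, until the nut takes up hard on the brass collar and carries the collar round by about 10 degrees (at least 5, never more than 15). Turn the nut with the spanner only, never with the fingers, do not force the spanner against the walls or jam it down hard, then lay the spanner flat on the bench well away from the hold-down and leave the other things where they are.

Things in the scene. Friction and masses are not known exactly. Their poses are not given: they have to be found in the camera images.
- holddown: Fixed steel hold-down: base plate 205 x 150 x 14 mm. Origin on the bench, on the nut's vertical axis. Its -x points roughly to the robot; the wooden neck blank lies under the strap on its +x side (303 mm along y, x about +81 mm). The strap's top is 68 mm above the bench. Place and yaw vary.
- walls: The hold-down's two grey side walls: x -50 to +50 mm, 10 mm thick, inner faces at y = -63 and +63 mm, tops 108 mm above the bench; origin and axes as holddown. The seated spanner's handle can swing about 46 degrees either side of the fixture's -x axis before it meets the front edge of a wall.
- nut: Flanged hexagon nut; origin on its axis, 76 mm above the bench. Normals of the six flats lie along its x axis and every 60 degrees from it. It takes about 0.2 N m to turn while it runs free, and does not rise or sink. How far it must turn before it is tight is unknown (100 to 132 degrees), so one stroke is not enough.
- nut_seat (a point): Top of the nut's round flange (29 mm radius), on the axis, 80 mm above the bench: the underside of the seated spanner rests here. The hexagon above it is 40 mm across flats and 16 mm high (its top 6 mm tapering to 34 mm as a lead-in); a stud end of 11 mm radius ends 21 mm above the seat. Axes turn with the nut.
- shoe (a joint): How far the brass pressure shoe at the strap's far end is pressed down (m), 0 at first; wanted 0.00004 to 0.000135, too little to measure. The brass collar under the nut (64 mm disc, short pointer) presses it, 0.5 mm per rad. The collar rests while the nut runs free and turns with it once it is tight, which is felt as a rise to 0.7 N m, plus 2 N m per rad; it stays where left.
- spanner: Loose steel ring spanner, 222 mm long, 20 mm high, 0.17 to 0.31 kg, flat on the bench. Origin: centre of the hexagon ring at its underside; z up, handle along -x. Ring open above and below, 41.6 mm across flats (0.8 mm clearance all round, about 4 degrees of play either way), 62 mm outside. It fits when the yaws of spanner and nut agree modulo 60 degrees.
- handle (a point): Middle of the grip part of the spanner's straight handle, at x = -125, z = 10 mm from the spanner's origin; same axes. From x = -30 to -168 mm the handle is 14 mm wide and 18 mm high (z 1 to 19 mm); its square end reaches x = -191 mm and is 20 mm wide and high.
- finger_plane: Small brass finger plane, 60 mm long, a bystander; origin under its middle.
- spool_clamp: Turned wooden spool clamp lying on its side, 68 mm long, a bystander; origin under its middle.
- sanding_block: Cork-coloured sanding block 46 x 90 x 27 mm beyond the hold-down, a bystander; origin under its middle.
- gouge: Gouge with a dark wooden handle, 284 mm long, lying across the bench near the robot, a bystander; origin under its middle.

How it is judged:
By the outcome, as a careful person would: the job done as asked, in the order asked, and still so for the second after the job is handed in, with the robot touching nothing.
It also fails if it takes over 72 s, if anything falls off the work surface, if the arm or the gripper's body presses on something with over 40 N, if the wrist force passes 120 N, or if a joint passes its speed limit or range.

## Working session

There is one attempt and no reset: what is moved stays moved. The work goes in short steps, Python scripts to look and compute and a tool call to move; the robot and the scene stay as the last step left them, time stands still between calls to the robot, and variables do not carry over. Pictures are saved under pics/ and viewed, and the job is handed in when it is done.

Besides the shell and the picture viewer there is one more tool, called after ">>>" as name(argument=value, ...) on one line, values as JSON. move_arm: Moves the arm, as the interface text tells. Its arguments: {"type":"object","properties":{"increments":{"type":"array","items":{"type":"number"}}},"required":["increments"]}

```bash
mkdir -p pics; cat > h.py <<'E'
import numpy as np, cv2
from station import r
def cal(n):
    c=r.calibration(n); K=np.array([[c['fx'],0,c['cx']],[0,c['fy'],c['cy']],[0,0,1.]])
    R=cv2.Rodrigues(np.array(c['rvec'],float))[0]; t=np.array(c['tvec'],float).ravel()
    return K,np.array(c['D'],float),R,t
def ray(n,px):
    K,D,R,t=cal(n)
    u=cv2.undistortPoints(np.array(px,float).reshape(-1,1,2),K,D).reshape(-1,2)
    d=np.c_[u,np.ones(len(u))]@R
    return -R.T@t,d
def onz(n,px,z):
    o,d=ray(n,px); s=(z-o[2])/d[:,2]
    return o+d*s[:,None]
def proj(n,P):
    K,D,R,t=cal(n)
    return cv2.projectPoints(np.array(P,float).reshape(-1,3),cv2.Rodrigues(R)[0],t,K,D)[0].reshape(-1,2)
def tri(p1,p2,n1='side',n2='top'):
    o1,d1=ray(n1,[p1]);o2,d2=ray(n2,[p2]);d1=d1[0]/np.linalg.norm(d1);d2=d2[0]/np.linalg.norm(d2)
    A=np.c_[d1,-d2];s=np.linalg.lstsq(A,o2-o1,rcond=None)[0]
    a=o1+s[0]*d1;b=o2+s[1]*d2
    return (a+b)/2,np.linalg.norm(a-b)
def save(n,f):
    im=r.capture(n); cv2.imwrite('pics/'+f,im[:,:,::-1]); return im
E
python3 - <<'E'
from h import *
np.set_printoptions(precision=4,suppress=True)
for n in('side','top'):
    save(n,n+'0.png'); o,d=ray(n,[[320,240]]); print(n,o,d,cal(n)[0][0,0])
print(r.sense())
E
```

```text
side [0.2686 0.5487 0.6287] [[ 0.2641 -0.7502 -0.6063]] 468.4697886248556
top [ 0.4175 -0.1223  1.0694] [[ 0.0697 -0.0092 -0.9976]] 474.702891161278
{'time_s': 0.1, 'joints': array([-57.7185,  22.0874,   0.387 ,  -0.0226, -68.4097, -14.8162]), 'joint_velocities': array([ 0.0429, -0.0133,  0.1803,  0.0915, -0.0635, -0.0365]), 'effort': array([ -0.0003, -39.169 ,  18.7936,   4.2319,   0.0135,  -0.0001]), 'tcp_pos': array([ 0.1874, -0.5957,  0.2296]), 'ee_rot': array([[-0.0007, -0.3   ,  0.9539],
       [ 0.0018,  0.9539,  0.3   ],
       [-1.    ,  0.002 , -0.0001]]), 'wrist_force': array([0.1723, 0.2324, 0.5373]), 'moment': array([0.0227, 0.0241, 0.0007]), 'gripper_width': 1.0005426215555038}
```

View pics/side0.png

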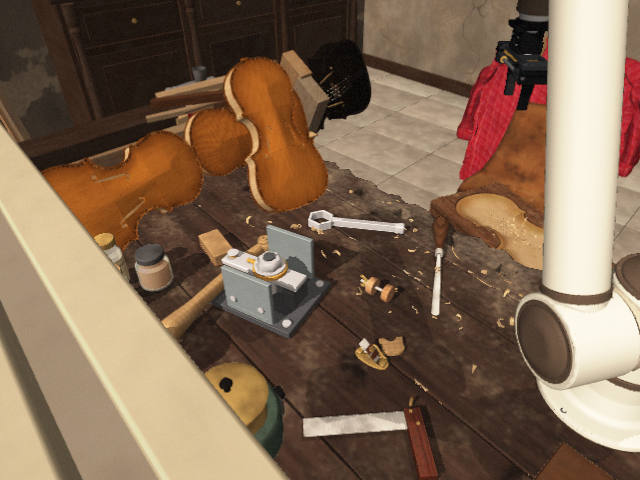

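View pics/top0.png

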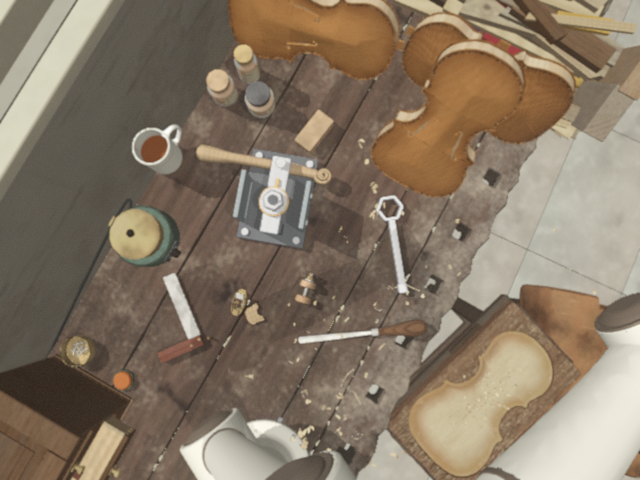

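The side view shows the hold-down at about (268,265), the spanner ring at (320,220) and its handle end at (402,228). The top view shows the nut at about (273,200), the spanner ring at (390,208) and its handle end at (402,290). Next I'll enlarge these areas.

```bash
python3 - <<'E'
import cv2
a=cv2.imread('pics/top0.png');b=cv2.imread('pics/side0.png')
cv2.imwrite('pics/t1.png',cv2.resize(a[140:260,220:340],None,fx=5,fy=5,interpolation=2))
cv2.imwrite('pics/t2.png',cv2.resize(a[185:305,350:450],None,fx=5,fy=5,interpolation=2))
cv2.imwrite('pics/s1.png',cv2.resize(b[215:345,205:340],None,fx=4.5,fy=4.5,interpolation=2))
cv2.imwrite('pics/s2.png',cv2.resize(b[195:250,295:415],None,fx=6,fy=6,interpolation=2))
E
```

```text
(no output)
```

View pics/t1.png

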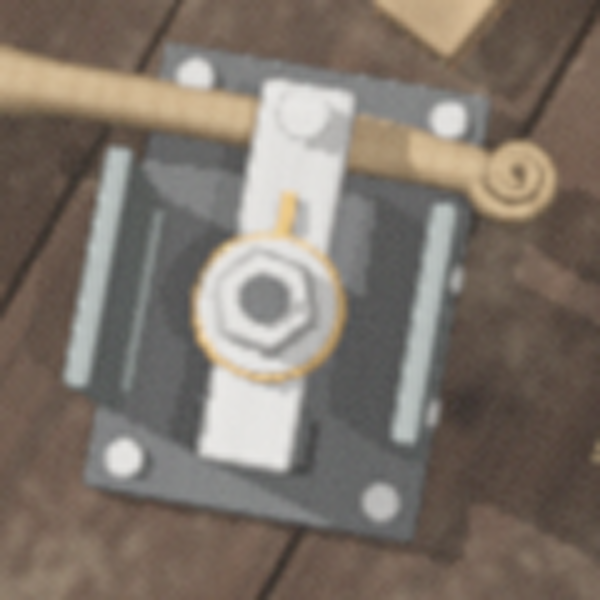

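View pics/t2.png

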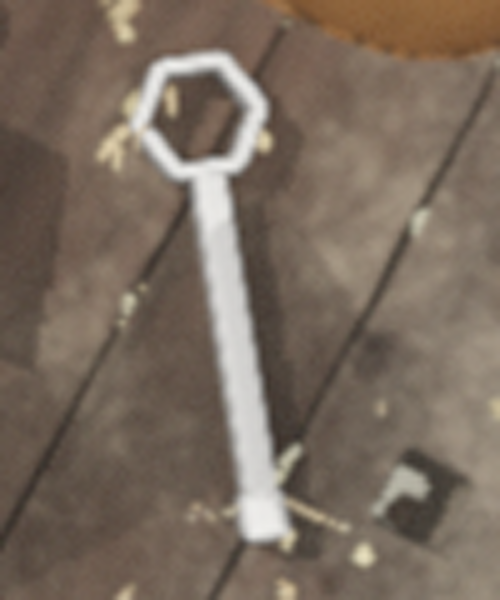

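View pics/s1.png

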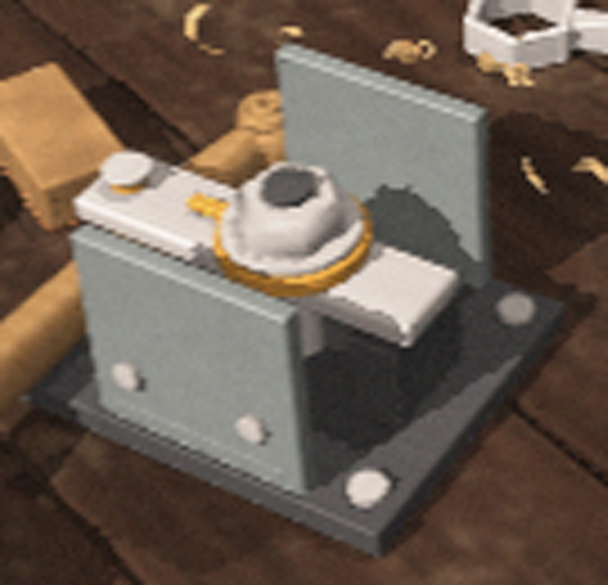

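View pics/s2.png

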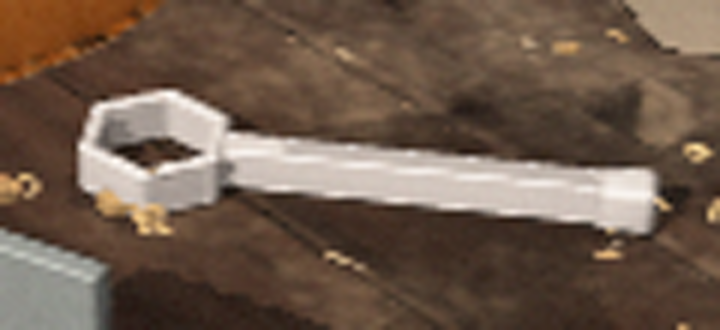

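```bash
python3 - <<'E'
import cv2
from h import *
np.set_printoptions(precision=4,suppress=True)
ims={}
for n in('side','top'):
    ims[n]=cv2.imread('pics/%s0.png'%n).astype(float)
a=ims['top'][182:220,254:294].astype('uint8');b=ims['side'][245:285,245:295].astype('uint8')
cv2.imwrite('pics/t3.png',cv2.resize(a,None,fx=15,fy=15,interpolation=2))
cv2.imwrite('pics/s3.png',cv2.resize(b,None,fx=14,fy=14,interpolation=2))
# pixel scale
for n,c in(('top',(273,200)),('side',(270,262))): print(n,onz(n,[c,(c[0]+1,c[1]),(c[0],c[1]+1)],.1))
E
```

```text
top [[ 0.5691 -0.0356  0.1   ]
 [ 0.569  -0.0376  0.1   ]
 [ 0.567  -0.0356  0.1   ]]
side [[ 0.5619 -0.0183  0.1   ]
 [ 0.5603 -0.0189  0.1   ]
 [ 0.5608 -0.0158  0.1   ]]
```

View pics/t3.png

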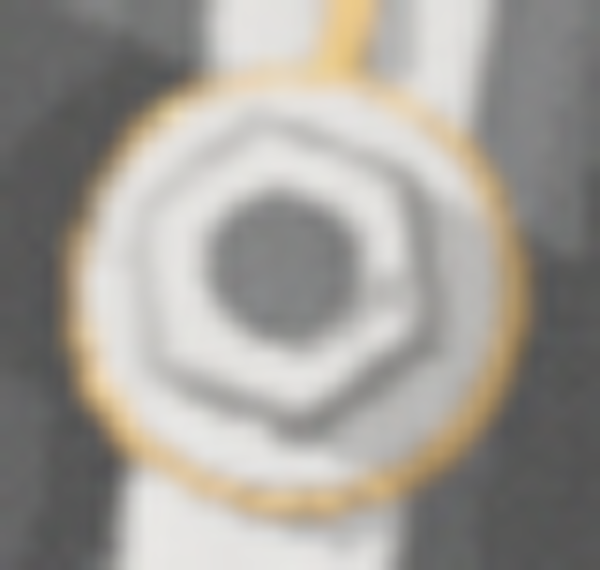

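View pics/s3.png

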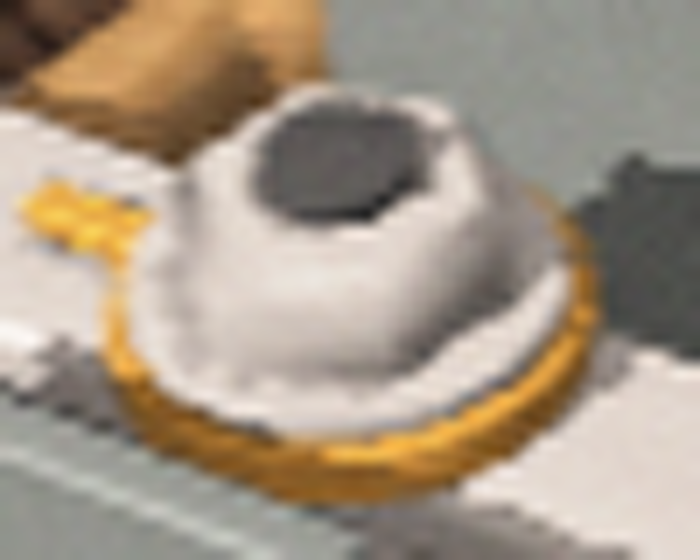

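The zoomed top view shows the hexagon's dark outline, with corners at about (262,115), (410,185), (430,340), (295,432), (160,365) and (145,205) in the crop. The grey stud is centred at (285,265), and the brass pointer points up. The side crop shows the stud at about (340,158). Now I'll turn these into numbers.

```bash
python3 - <<'E'
from h import *
np.set_printoptions(precision=4,suppress=True)
c=lambda p,o,s:[((x+.5)/s-.5+o[0],(y+.5)/s-.5+o[1]) for x,y in p]
T=cv2.imread('pics/top0.png');S=cv2.imread('pics/side0.png')
# stud centroid: gray dark mask
def stud(im,cx,cy,rad,thr):
    g=im.mean(2);yy,xx=np.mgrid[:480,:640];m=(np.hypot(xx-cx,yy-cy)<rad)
    w=np.clip((thr-g)/60,0,1)*m
    return (w*xx).sum()/w.sum(),(w*yy).sum()/w.sum(),w.sum()
pt=stud(T,272.6,199.2,7.2,190);ps=stud(S,269.3,256.3,8,150)
print(pt,ps)
print('stud tri',tri(ps[:2],pt[:2]), onz('top',[pt[:2]],.101),onz('side',[ps[:2]],.101))
h=onz('top',c([(262,115),(410,185),(430,340),(295,432),(160,365),(145,205)],(254,182),15),.090)
print(h[:,:2],h.mean(0))
for i in range(3):
    d=h[i]-h[i+3];print('vertex dir',np.degrees(np.arctan2(d[1],d[0]))%60, np.linalg.norm(d))
for i in range(6):
    d=h[(i+1)%6]-h[i];print('edge dir mod60 ->normal',(np.degrees(np.arctan2(d[1],d[0]))+90)%60)
# walls top (z .108), crop t1 5x off (220,140): left wall outer/inner edges, right wall
o=(220,140)
L=onz('top',c([(108,148),(66,385),(131,150),(88,386)],o,5),.108)
Rr=onz('top',c([(434,205),(393,440),(456,206),(417,443)],o,5),.108)
for q in(L,Rr):
    print(q)
    for i in(0,2):
        d=q[i]-q[i+1];print(np.degrees(np.arctan2(d[1],d[0])))
m=np.r_[L,Rr].mean(0);print('mean',m)
B=onz('top',c([(167,45),(487,97),(411,541),(85,486)],o,5),.014);print(B,B.mean(0))
for i,j in((0,3),(1,2)):
    d=B[i]-B[j];print('plate x',np.degrees(np.arctan2(d[1],d[0])),np.linalg.norm(d))
for i,j in((0,1),(3,2)):
    d=B[i]-B[j];print('plate y',np.degrees(np.arctan2(d[1],d[0]))-90,np.linalg.norm(d))
E
```

```text
(np.float64(272.65042275172937), np.float64(199.43758647194463), np.float64(72.27777777777779)) (np.float64(268.77805777504614), np.float64(255.7547633681623), np.float64(90.38888888888889))
stud tri (array([ 0.5709, -0.0346,  0.0992]), np.float64(0.0011033180295187954)) [[ 0.5701 -0.035   0.101 ]] [[ 0.5704 -0.0325  0.101 ]]
[[ 0.5934 -0.0306]
 [ 0.5833 -0.0511]
 [ 0.5616 -0.0538]
 [ 0.549  -0.035 ]
 [ 0.5586 -0.0163]
 [ 0.581  -0.0143]] [ 0.5711 -0.0335  0.09  ]
vertex dir 5.556406052991791 0.0446685845701015
vertex dir 5.417038413376979 0.0427197825061008
vertex dir 3.7655183610811918 0.043942348842590115
edge dir mod60 ->normal 33.76472292480322
edge dir mod60 ->normal 36.85682138272523
edge dir mod60 ->normal 33.86639236090895
edge dir mod60 ->normal 32.753906091312615
edge dir mod60 ->normal 35.05890768986622
edge dir mod60 ->normal 37.31189595242362
[[0.6325 0.0286 0.108 ]
 [0.5348 0.0458 0.108 ]
 [0.6316 0.0192 0.108 ]
 [0.5343 0.0368 0.108 ]]
-9.933395774017324
-10.252876438008574
[[ 0.6071 -0.105   0.108 ]
 [ 0.5105 -0.0872  0.108 ]
 [ 0.6066 -0.114   0.108 ]
 [ 0.5092 -0.0969  0.108 ]]
-10.441214795078405
-9.939192845368606
mean [ 0.5708 -0.0341  0.108 ]
[[ 0.7006  0.0167  0.014 ]
 [ 0.6748 -0.1278  0.014 ]
 [ 0.4743 -0.0913  0.014 ]
 [ 0.5008  0.0537  0.014 ]] [ 0.5876 -0.0372  0.014 ]
plate x -10.489009935118522 0.20313289799959552
plate x -10.327208595130285 0.20376965497068933
plate y -10.106164635423312 0.14680150558105987
plate y -10.354895890819051 0.1473740699705963
```

```bash
python3 - <<'E'
from h import *
np.set_printoptions(precision=4,suppress=True)
T=cv2.imread('pics/top0.png');S=cv2.imread('pics/side0.png')
cv2.imwrite('pics/t4.png',cv2.resize(T[192:224,372:410],None,fx=15,fy=15,interpolation=2))
g=T.min(2)
m=(g>165).astype('uint8'); m[:185]=0;m[305:]=0;m[:,:365]=0;m[:,425:]=0
n,l,s,c=cv2.connectedComponentsWithStats(m,connectivity=8);k=1+np.argmax(s[1:,4]);print(s[k],c[k])
ys,xs=np.where(l==k)
# handle rows
gray=T.min(2).astype(float)
pts=[]
for y in range(228,282):
    row=xs[ys==y]; 
    if len(row)>3: pts.append((row.mean(),y,row.min(),row.max()))
pts=np.array(pts);print(pts[::8])
W=onz('top',pts[:,:2],.017);v=cv2.fitLine(W[:,:2].astype(np.float32),cv2.DIST_HUBER,0,.01,.01).ravel();print('line',v,np.degrees(np.arctan2(v[1],v[0])))
# ring hole
hole=[(x,y) for y in range(195,222) for x in range(378,404)]
ff=(l==k).astype('uint8');cs,hi=cv2.findContours(ff,cv2.RETR_CCOMP,cv2.CHAIN_APPROX_NONE)
for i,q in enumerate(cs):
    if cv2.contourArea(q)>40:
        M=cv2.moments(q);p=(M['m10']/M['m00'],M['m01']/M['m00']);print(hi[0][i],cv2.contourArea(q),p,onz('top',[p],.02),onz('top',[p],.0), cv2.boundingRect(q))
e=np.array([ (x,y) for x,y in zip(xs,ys)]);print('end',e[e[:,1].argmax()], onz('top',[e[e[:,1]>e[:,1].max()-4].mean(0)],.02))
E
```

```text
[376 196  32  97 745] [394.8523 242.0805]
[[392.5 228.  390.  395. ]
 [394.  236.  391.  397. ]
 [395.  244.  392.  398. ]
 [396.  252.  393.  399. ]
 [398.  260.  395.  401. ]
 [399.  268.  396.  402. ]
 [400.  276.  397.  403. ]]
line [ 0.9904  0.1384  0.4565 -0.3021] 7.954051
[-1 -1  1 -1] 916.0 (393.1384643377001, 231.52711062590973) [[ 0.5075 -0.2948  0.02  ]] [[ 0.5092 -0.2981  0.    ]] (376, 196, 32, 97)
[-1 -1 -1  0] 309.0 (389.27508090614884, 207.78802588996763) [[ 0.5608 -0.2876  0.02  ]] [[ 0.5635 -0.2908  0.    ]] (378, 198, 23, 21)
end [399 292] [[ 0.3769 -0.3123  0.02  ]]
```

View pics/t4.png

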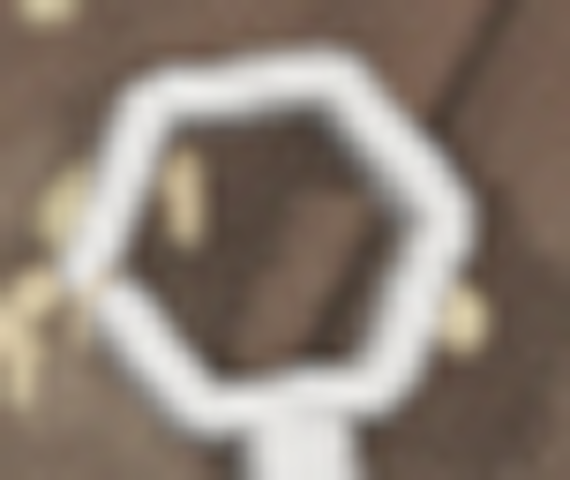

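The ring hole is centred at about (389,208) and the handle runs down to (400,292). That puts the spanner at about (0.562,-0.2875) with a yaw of 8°. Next I'll check its height in the side view and work out the grasp.

```bash
python3 - <<'E'
from h import *
np.set_printoptions(precision=4,suppress=True)
T=cv2.imread('pics/top0.png');S=cv2.imread('pics/side0.png')
g=S.min(2);m=(g>120).astype('uint8');m[:205]=0;m[242:]=0;m[:,:303]=0;m[:,412:]=0
n,l,s,c=cv2.connectedComponentsWithStats(m,connectivity=8);k=1+np.argmax(s[1:,4]);print(s[k])
ff=(l==k).astype('uint8');cs,hi=cv2.findContours(ff,cv2.RETR_CCOMP,cv2.CHAIN_APPROX_NONE)
for i,q in enumerate(cs):
    if cv2.contourArea(q)>20:
        M=cv2.moments(q);print(hi[0][i],cv2.contourArea(q),(M['m10']/M['m00'],M['m01']/M['m00']))
ys,xs=np.where(l==k)
for x in(345,360,375,390): print(x,ys[xs==x].min(),ys[xs==x].max())
a=np.radians(8);R=np.array([[np.cos(a),-np.sin(a)],[np.sin(a),np.cos(a)]])
def w(x,y,z): return np.r_[R@[x,y]+[.562,-.2875],z]
for p in[(-60,0),(-125,0)]:
  for y,z in((7,1),(7,19),(-7,19)):
    P=w(p[0]/1e3,y/1e3,z/1e3);print(p,y,z,proj('side',P),proj('top',P))
print(w(-.12,0,.01))
# height: far top edge of the handle at side x=375 & far edge in top
for x in (345,360,375):
    o,d=ray('side',[(x,ys[xs==x].min()-.5)])
    # intersect with vertical plane through far edge y=-7mm
    nrm=np.r_[R@[0,1],0];P0=w(0,-.007,0);t=nrm@(P0-o)/(d[0]@nrm);print('far top edge pt',o+t*d[0])
    o,d=ray('side',[(x,ys[xs==x].max()+.5)])
    P0=w(0,.007,0);t=nrm@(P0-o)/(d[0]@nrm);print('near bottom edge pt',o+t*d[0])
E
```

```text
[308 210  97  24 988]
[-1 -1  1 -1] 947.5 (349.4022867194371, 222.6513632365875)
[-1 -1 -1  0] 91.0 (318.6098901098901, 219.08608058608058)
345 218 226
360 220 228
375 221 229
390 223 231
(-60, 0) 7 1 [[345.3099 227.8835]] [[389.2374 234.8789]]
(-60, 0) 7 19 [[345.4607 221.4362]] [[390.4796 234.2271]]
(-60, 0) -7 19 [[346.3472 217.9684]] [[396.67   233.2719]]
(-125, 0) 7 1 [[373.7234 230.7346]] [[393.9668 263.3116]]
(-125, 0) 7 19 [[374.1669 224.2567]] [[395.2955 263.1419]]
(-125, 0) -7 19 [[374.7634 220.7279]] [[401.5125 262.1714]]
[ 0.4432 -0.3042  0.01  ]
far top edge pt [ 0.5067 -0.3023  0.0199]
near bottom edge pt [ 0.5024 -0.2888  0.0048]
far top edge pt [ 0.4725 -0.3072  0.0184]
near bottom edge pt [ 0.4683 -0.2936  0.0034]
far top edge pt [ 0.4387 -0.3119  0.0197]
near bottom edge pt [ 0.4346 -0.2983  0.0048]
```

```bash
cat >> h.py <<'E'
def tyaw(Rm): return np.degrees(np.arctan2(Rm[1,2],Rm[0,2]))
def plan(p,yaw,s=None):
    s=s or r.sense(); Rm=np.array(s['ee_rot']); p=np.array(p,float)
    a=np.radians(yaw); Rt=np.array([[0,-np.sin(a),np.cos(a)],[0,np.cos(a),np.sin(a)],[-1,0,0]])
    rv=np.degrees(cv2.Rodrigues(Rm.T@Rt)[0].ravel())
    return np.r_[rv,Rm.T@(p-s['tcp_pos'])]
NUT=np.array([.5708,-.0341])
def st():
    s=r.sense(); np.set_printoptions(precision=4,suppress=True)
    f=s['wrist_force'];m=s['moment'];p=s['tcp_pos']
    d=p[:2]-NUT
    print('t',s['time_s'],'tcp',p,'yaw %.2f'%tyaw(s['ee_rot']),'tilt',np.degrees(np.array(s['ee_rot'])[:2,0]),'F',f,'M',m,'gw',s['gripper_width'],'j',s['joints'])
    print('  Mnut(F only) %.3f  +Mz %.3f'%(d[0]*f[1]-d[1]*f[0], d[0]*f[1]-d[1]*f[0]+m[2]),'rad %.4f handle yaw %.2f'%(np.hypot(*d),np.degrees(np.arctan2(-d[1],-d[0]))))
    return s
E
python3 - <<'E'
from h import *
s=st(); print(plan([.443,-.304,.12],8),plan([.443,-.304,.012],8))
E
```

```text
t 0.1 tcp [ 0.1874 -0.5957  0.2296] yaw 17.46 tilt [-0.041   0.1043] F [0.1723 0.2324 0.5373] M [0.0227 0.0241 0.0007] gw 1.0005426215555038 j [-57.7185  22.0874   0.387   -0.0226 -68.4097 -14.8162]
  Mnut(F only) 0.008  +Mz 0.008 rad 0.6800 handle yaw 55.68
[ 9.4569 -0.017  -0.1109  0.1099  0.2014  0.3313] [ 9.4569 -0.017  -0.1109  0.2179  0.2012  0.3313]
```

>>> move_arm(increments=[3,0,0,0,0.067,0.11,0.06,6,0,0,0,0.134,0.22,0.06,9.5,0,-0.1,0.04,0.2,0.331,0.05,9.5,0,-0.1,0.11,0.2013,0.3313,0.05,9.5,0,-0.1,0.11,0.2013,0.3313,0.05,9.5,0,-0.1,0.11,0.2013,0.3313,0.05,9.5,0,-0.1,0.11,0.2013,0.3313,0.05,9.5,0,-0.1,0.11,0.2013,0.3313,0.05,9.5,0,-0.1,0.11,0.2013,0.3313,0.05,9.5,0,-0.1,0.11,0.2013,0.3313,0.05,9.5,0,-0.1,0.11,0.2013,0.3313,0.05,9.5,0,-0.1,0.11,0.2013,0.3313,0.05])

```text
time_s: 1.1
tcp_pos: [0.4436, -0.3032, 0.1194]
ee_rot: [[-0.002, -0.142, 0.99], [-0.001, 0.99, 0.142], [-1.0, -0.001, -0.002]]
wrist_force: [-0.2, 0.0, 0.9]
gripper_width: 0.577
```

```bash
python3 - <<'E'
from h import *
s=st(); print(plan([.443,-.304,.012],8))
E
```

```text
t 1.1 tcp [ 0.4436 -0.3032  0.1194] yaw 8.15 tilt [-0.1237 -0.0477] F [-0.2283  0.0015  0.8541] M [-0.0416  0.0224 -0.0096] gw 0.5770494405130717 j [-17.008   19.9279 -20.5884   0.1075 -49.5881 -64.9161]
  Mnut(F only) -0.062  +Mz -0.071 rad 0.2977 handle yaw 64.69
[ 0.1456 -0.1292  0.0299  0.1074 -0.0006 -0.0004]
```

>>> move_arm(increments=[0.15,-0.1,0,0.04,-0.0006,-0.0004,0.05,0.15,-0.1,0,0.075,-0.0006,-0.0004,0.05,0.15,-0.1,0,0.095,-0.0006,-0.0004,0.05,0.15,-0.1,0,0.107,-0.0006,-0.0004,0.05,0.15,-0.1,0,0.107,-0.0006,-0.0004,0.05,0.15,-0.1,0,0.107,-0.0006,-0.0004,0.05])

```text
time_s: 1.6
tcp_pos: [0.4424, -0.3064, 0.0136]
ee_rot: [[0.001, -0.135, 0.991], [-0.001, 0.991, 0.135], [-1.0, -0.002, 0.001]]
wrist_force: [0.8, 0.9, 0.8]
gripper_width: 0.572
```

```bash
python3 - <<'E'
from h import *
s=st(); print(plan([.443,-.304,.012],8)); save('top','t5.png');im=save('side','s5.png')
cv2.imwrite('pics/s6.png',cv2.resize(im[150:260,290:450,::-1],None,fx=5,fy=5))
E
```

```text
t 1.6 tcp [ 0.4424 -0.3064  0.0136] yaw 7.74 tilt [ 0.0741 -0.0852] F [0.812  0.9191 0.8215] M [-0.0304 -0.0341 -0.0301] gw 0.5720825779050064 j [-17.4028  28.5689 -26.2741   0.1029 -35.0608 -64.9367]
  Mnut(F only) 0.103  +Mz 0.073 rad 0.3011 handle yaw 64.75
[-0.2553  0.0618  0.0945  0.0016  0.0023  0.001 ]
```

View pics/s6.png

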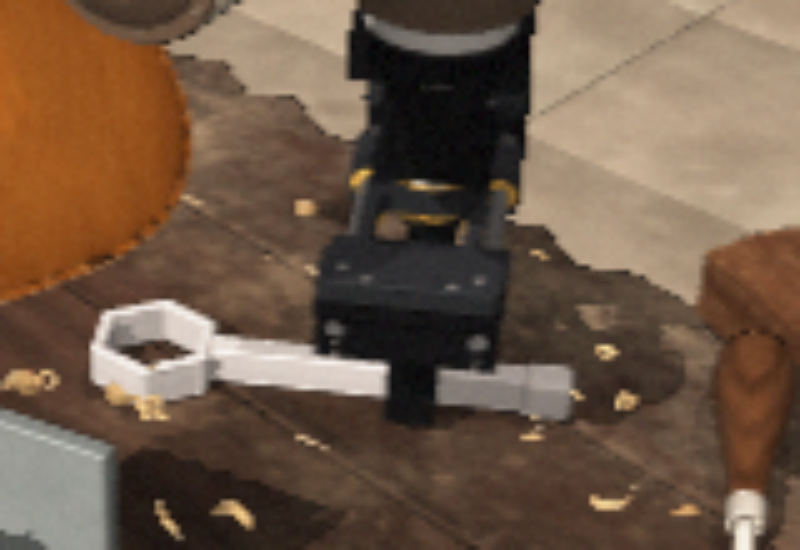

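The side view shows the fingers on either side of the handle, with the nearer finger at (410,390) in the crop. I'll close them now.

>>> move_arm(increments=[0,0,0,0.001,0.001,0,0.03,0,0,0,0.001,0.001,0,0.0,0,0,0,0.001,0.001,0,0.0,0,0,0,0.001,0.001,0,0.0,0,0,0,0.001,0.001,0,0.0,0,0,0,0.001,0.001,0,0.0,0,0,0,0.001,0.001,0,0.0,0,0,0,0.001,0.001,0,0.0])

```text
time_s: 2.37
tcp_pos: [0.4428, -0.3044, 0.0127]
ee_rot: [[0.002, -0.136, 0.991], [-0.001, 0.991, 0.136], [-1.0, -0.002, 0.002]]
wrist_force: [0.0, 0.8, 1.8]
gripper_width: 0.162
```

```bash
python3 - <<'E'
from h import *
s=st(); print(plan([.443,-.304,.012],8))
E
```

```text
t 2.3667 tcp [ 0.4428 -0.3044  0.0127] yaw 7.83 tilt [ 0.1122 -0.0752] F [0.0272 0.8001 1.8224] M [0.4894 0.061  0.0558] gw 0.16235208937753928 j [-17.1805  28.5892 -26.4346   0.0678 -34.8468 -65.0442]
  Mnut(F only) -0.095  +Mz -0.039 rad 0.2991 handle yaw 64.66
[-0.1692  0.1008  0.09    0.0007  0.0003  0.0003]
```

>>> move_arm(increments=[0,0,0,-0.01,0,0,0,0,0,0,-0.03,0,0,0,0,0,0,-0.06,0,0,0,0,0,0,-0.09,0,0,0,0,0,0,-0.12,0,0,0,0,0,0,-0.15,0,0,0,0,0,0,-0.17,0,0,0,0,0,0,-0.178,0,0,0,0,0,0,-0.178,0,0,0,0,0,0,-0.178,0,0,0])

```text
time_s: 3.2
tcp_pos: [0.4415, -0.3037, 0.1895]
ee_rot: [[0.001, -0.135, 0.991], [-0.0, 0.991, 0.135], [-1.0, -0.0, 0.001]]
wrist_force: [-0.1, -0.3, -3.6]
gripper_width: 0.157
```

```bash
python3 - <<'E'
from h import *
s=st()
a=np.radians(-25);c=NUT-.12*np.array([np.cos(a),np.sin(a)])
print(c,plan([*c,.19],-25))
E
```

```text
t 3.2 tcp [ 0.4415 -0.3037  0.1895] yaw 7.78 tilt [ 0.0303 -0.    ] F [-0.071  -0.3159 -3.5968] M [-0.0043  0.1413  0.041 ] gw 0.1565271996537859 j [-17.1841  15.3825 -15.6194  -0.0104 -58.9692 -65.0352]
  Mnut(F only) 0.022  +Mz 0.063 rad 0.2990 handle yaw 64.38
[0.462  0.0166] [32.7754  0.0303 -0.0046 -0.0005  0.3146  0.0637]
```

>>> move_arm(increments=[2,0,0,0,0.02,0.004,0,6,0,0,0,0.055,0.012,0,10,0,0,0,0.09,0.019,0,14,0,0,0,0.125,0.026,0,18,0,0,0,0.16,0.033,0,22,0,0,0,0.195,0.04,0,26,0,0,0,0.23,0.048,0,29,0,0,0,0.265,0.055,0,31.5,0,0,0,0.295,0.06,0,32.8,0,0,0,0.3146,0.0637,0,32.8,0,0,0,0.3146,0.0637,0,32.8,0,0,0,0.3146,0.0637,0])

```text
time_s: 4.2
tcp_pos: [0.4615, 0.0167, 0.1881]
ee_rot: [[-0.002, 0.42, 0.907], [-0.003, 0.907, -0.42], [-1.0, -0.003, -0.001]]
wrist_force: [-0.8, -0.1, -2.8]
gripper_width: 0.154
```

```bash
python3 - <<'E'
from h import *
s=st()
im=save('top','t7.png')[:,:,::-1];cv2.imwrite('pics/t7c.png',cv2.resize(im[140:270,220:340],None,fx=5,fy=4.6))
im=save('side','s7.png')[:,:,::-1];cv2.imwrite('pics/s7c.png',cv2.resize(im[150:310,215:375],None,fx=4,fy=3.7))
a=np.radians(-25);c=NUT-.12*np.array([np.cos(a),np.sin(a)])
print(c,plan([*c,.19],-25))
E
```

```text
t 4.2 tcp [0.4615 0.0167 0.1881] yaw -24.86 tilt [-0.1431 -0.1534] F [-0.7547 -0.1494 -2.8224] M [-0.0042  0.0565 -0.0489] gw 0.1540365190259271 j [  22.3806    8.3918  -25.1692    0.1046  -56.6297 -137.2992]
  Mnut(F only) 0.055  +Mz 0.006 rad 0.1205 handle yaw -24.94
[0.462  0.0166] [ 0.0021 -0.0113  0.1648 -0.0014  0.0011 -0.0002]
```

View pics/t7c.png

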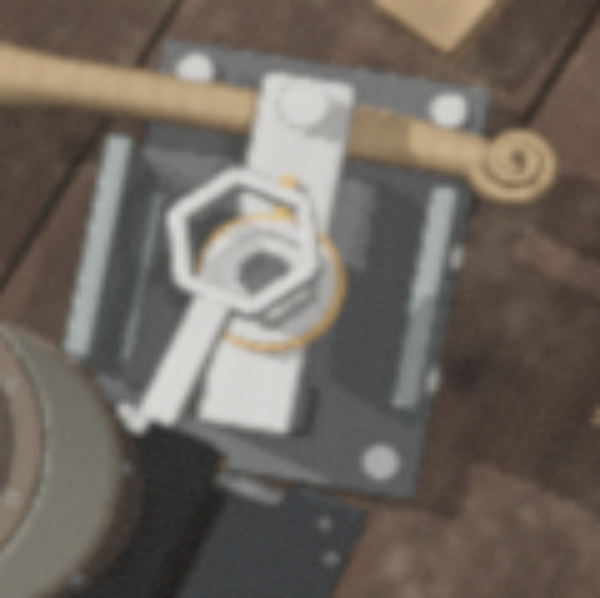

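View pics/s7c.png

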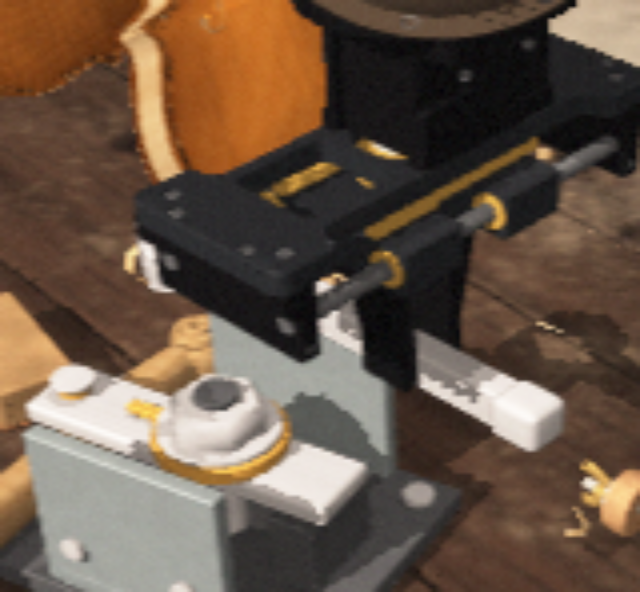

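In the top view the ring is over the nut, at crop (244,240), and its sides look parallel to the nut's. The side view shows the spanner level in the grip. Next I'll measure the ring centre from its outer corners.

```bash
python3 - <<'E'
from h import *
np.set_printoptions(precision=4,suppress=True)
im=cv2.imread('pics/t7.png');cv2.imwrite('pics/t8.png',cv2.resize(im[172:212,248:290],None,fx=14,fy=14,interpolation=2))
P=np.array([(168,222),(238,168),(308,195),(318,258),(250,312),(182,278)],float)/[5,4.6]+[220,140]
w=onz('top',P,.195);print(w,w.mean(0))
for i in range(3):
    d=w[i]-w[i+3];print(np.degrees(np.arctan2(d[1],d[0]))%60,np.linalg.norm(d))
E
```

```text
[[ 0.5768 -0.0081  0.195 ]
 [ 0.5986 -0.0343  0.195 ]
 [ 0.5871 -0.0603  0.195 ]
 [ 0.5613 -0.0638  0.195 ]
 [ 0.5396 -0.0384  0.195 ]
 [ 0.5538 -0.0132  0.195 ]] [ 0.5695 -0.0364  0.195 ]
14.505345664091735 0.0578193954872829
4.045920947177759 0.059083669543852135
5.322990065894075 0.05765598335825623
```

View pics/t8.png

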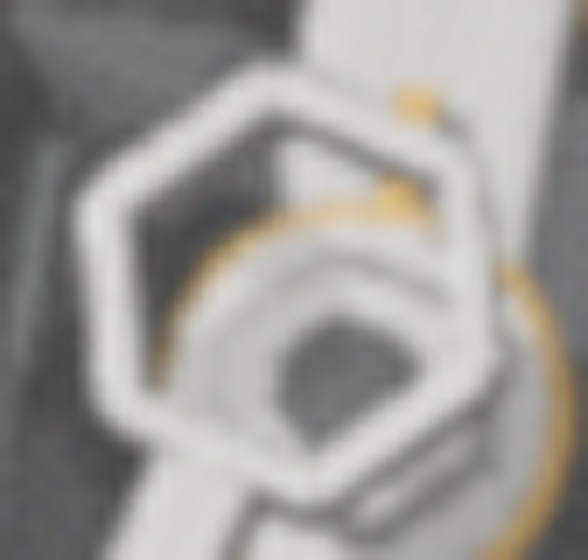

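```bash
python3 - <<'E'
from h import *
np.set_printoptions(precision=4,suppress=True)
P=(np.array([(268,72),(465,158),(490,365),(315,495),(115,410),(85,195)],float)+.5)/14-.5+[248,172]
w=onz('top',P,.195);print(w.mean(0))
for i in range(3):
    d=w[i]-w[i+3];print(np.degrees(np.arctan2(d[1],d[0]))%60,np.linalg.norm(d))
a=np.radians(-25);print(np.array([.4615,.0167])+.12*np.array([np.cos(a),np.sin(a)]))
E
```

```text
[ 0.5699 -0.0353  0.195 ]
5.981862827711809 0.057228813213922106
5.475464347668975 0.05729815409124554
6.322303911301816 0.05862885617502733
[ 0.5703 -0.034 ]
```

```bash
python3 - <<'E'
from h import *
s=st()
a=np.radians(-25.5);c=NUT+[.0003,.0005]-.12*np.array([np.cos(a),np.sin(a)])
for z in(.112,.1,.093): print(z,plan([*c,z],-25.5))
E
```

```text
t 4.3 tcp [0.4617 0.0155 0.1886] yaw -25.00 tilt [-0.0799 -0.1446] F [ 0.1085 -0.4632 -1.7381] M [-0.0455  0.0844 -0.0176] gw 0.15601113442609651 j [  22.2286    8.3428  -25.1424    0.1241  -56.6435 -137.2948]
  Mnut(F only) 0.045  +Mz 0.028 rad 0.1198 handle yaw -24.45
0.112 [ 0.5021 -0.0106  0.1649  0.0766  0.003  -0.0001]
0.1 [ 0.5021 -0.0106  0.1649  0.0886  0.003  -0.0001]
0.093 [ 0.5021 -0.0106  0.1649  0.0956  0.0031 -0.0001]
```

>>> move_arm(increments=[0.5,0,0,0.03,0.002,0,0,0.5,0,0,0.055,0.002,0,0,0.5,0,0,0.07,0.002,0,0,0.5,0,0,0.0766,0.002,0,0,0.5,0,0,0.0766,0.002,0,0,0.5,0,0,0.0766,0.002,0,0])

```text
time_s: 4.8
tcp_pos: [0.4641, 0.0171, 0.1137]
ee_rot: [[0.002, 0.431, 0.902], [-0.002, 0.902, -0.431], [-1.0, -0.001, 0.003]]
wrist_force: [-0.4, -0.3, -1.9]
gripper_width: 0.162
```

```bash
python3 - <<'E'
from h import *
s=st()
im=save('top','t9.png')[:,:,::-1];cv2.imwrite('pics/t9c.png',cv2.resize(im[182:220,250:296],None,fx=14,fy=14,interpolation=2))
st();im=save('side','s9.png')[:,:,::-1];cv2.imwrite('pics/s9c.png',cv2.resize(im[200:310,215:345],None,fx=5,fy=5,interpolation=2))
st()
E
```

```text
t 4.8 tcp [0.4641 0.0171 0.1137] yaw -25.53 tilt [ 0.1259 -0.1074] F [-0.4101 -0.2908 -1.8907] M [-0.0225 -0.0203  0.0235] gw 0.16216080189885423 j [  22.3404   13.8991  -30.8955    0.2077  -45.1299 -138.0133]
  Mnut(F only) 0.052  +Mz 0.076 rad 0.1183 handle yaw -25.66
t 4.85 tcp [0.4646 0.0175 0.1143] yaw -25.51 tilt [ 0.2174 -0.0701] F [ 1.1866  0.5131 -2.4822] M [-0.0186  0.0675 -0.0365] gw 0.15392086519573336 j [  22.3577   13.8479  -30.8526    0.2081  -45.1254 -138.0177]
  Mnut(F only) -0.116  +Mz -0.152 rad 0.1181 handle yaw -25.91
t 4.9 tcp [0.4648 0.0177 0.1146] yaw -25.50 tilt [ 0.2603 -0.048 ] F [-0.067  -0.7287 -2.422 ] M [-0.0638  0.0634 -0.0497] gw 0.1539460968321576 j [  22.3712   13.817   -30.8407    0.2024  -45.12   -138.018 ]
  Mnut(F only) 0.081  +Mz 0.031 rad 0.1180 handle yaw -26.02
```

View pics/t9c.png

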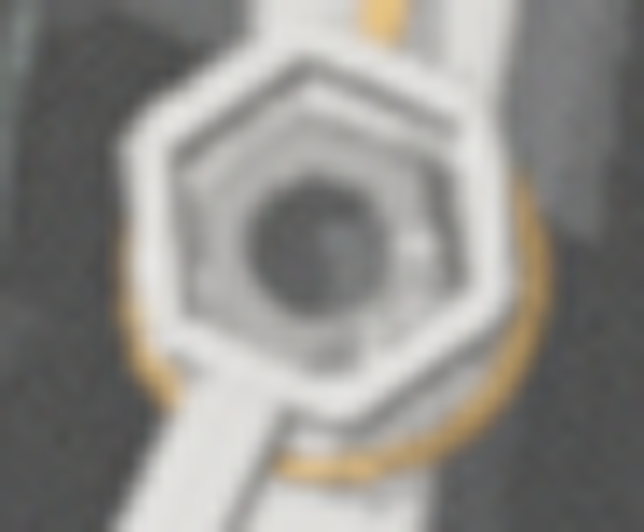

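View pics/s9c.png

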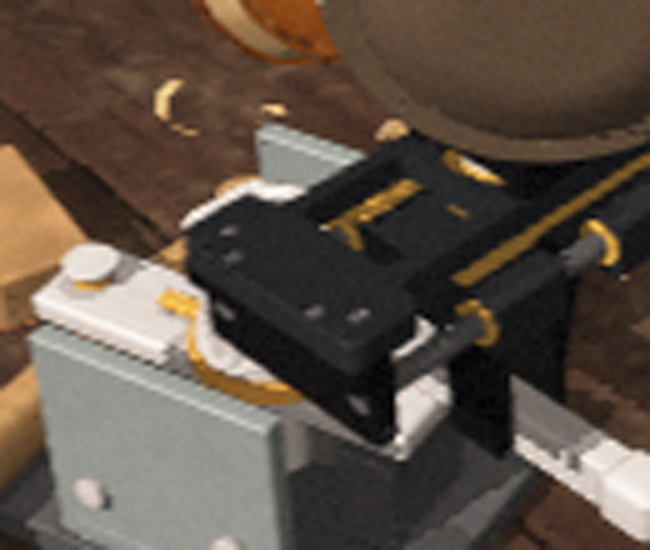

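The ring surrounds the nut in the top view, with outer corners from (305,32) to (345,415) in the crop and the stud at (318,246).

```bash
python3 - <<'E'
from h import *
np.set_printoptions(precision=4,suppress=True)
P=(np.array([(305,32),(490,118),(512,292),(345,415),(175,345),(122,140)],float)+.5)/14-.5+[250,182]
w=onz('top',P,.122);print(w.mean(0),(w[0]+w[3])/2,(w[1]+w[4])/2,(w[2]+w[5])/2)
for i in range(3):
    d=w[i]-w[i+3];print(np.degrees(np.arctan2(d[1],d[0]))%60,np.linalg.norm(d))
print(onz('top',[((318+.5)/14-.5+250,(246+.5)/14-.5+182)],.101))
s=st();d=[np.cos(np.radians(-25.5)),np.sin(np.radians(-25.5))];print('ring from tcp',s['tcp_pos'][:2]+.12*np.array(d))
E
```

```text
[ 0.5707 -0.037   0.122 ] [ 0.5708 -0.0371  0.122 ] [ 0.5696 -0.0382  0.122 ] [ 0.5718 -0.0359  0.122 ]
5.567813898159299 0.05598203770358847
5.44890551278543 0.05583287044578478
7.8163089570722235 0.06043299426137542
[[ 0.5708 -0.0341  0.101 ]]
t 4.9 tcp [0.4648 0.0177 0.1146] yaw -25.50 tilt [ 0.2603 -0.048 ] F [-0.067  -0.7287 -2.422 ] M [-0.0638  0.0634 -0.0497] gw 0.1539460968321576 j [  22.3712   13.817   -30.8407    0.2024  -45.12   -138.018 ]
  Mnut(F only) 0.081  +Mz 0.031 rad 0.1180 handle yaw -26.02
ring from tcp [ 0.5731 -0.034 ]
```

>>> move_arm(increments=[0,0,0,0.003,0.0005,-0.0015,0,0,0,0,0.006,0.0005,-0.0015,0,0,0,0,0.009,0.0005,-0.0015,0,0,0,0,0.012,0.0005,-0.0015,0,0,0,0,0.014,0.0005,-0.0015,0,0,0,0,0.014,0.0005,-0.0015,0])

```text
time_s: 5.4
tcp_pos: [0.4628, 0.0189, 0.0992]
ee_rot: [[0.002, 0.43, 0.903], [-0.002, 0.903, -0.43], [-1.0, -0.0, 0.003]]
wrist_force: [0.5, 0.5, -2.2]
gripper_width: 0.156
```

```bash
python3 - <<'E'
from h import *
st()
E
```

```text
t 5.4 tcp [0.4628 0.0189 0.0992] yaw -25.46 tilt [ 0.1261 -0.0873] F [ 0.4737  0.5441 -2.2293] M [ 0.1023 -0.0627  0.1009] gw 0.15629244215732888 j [  22.6124   15.0276  -32.0534    0.1898  -42.8363 -138.2131]
  Mnut(F only) -0.084  +Mz 0.017 rad 0.1203 handle yaw -26.16
```

>>> move_arm(increments=[0,0,0,0.002,0,0,0,0,0,0,0.004,0,0,0,0,0,0,0.0055,0,0,0,0,0,0,0.0065,0,0,0,0,0,0,0.0065,0,0,0])

```text
time_s: 5.82
tcp_pos: [0.4628, 0.0188, 0.0929]
ee_rot: [[0.002, 0.43, 0.903], [-0.002, 0.903, -0.43], [-1.0, -0.0, 0.003]]
wrist_force: [0.5, 0.4, -3.0]
gripper_width: 0.157
```

```bash
python3 - <<'E'
from h import *
st();im=save('top','t10.png')[:,:,::-1];cv2.imwrite('pics/t10c.png',cv2.resize(im[182:220,250:296],None,fx=14,fy=14,interpolation=2));st()
E
```

```text
t 5.8167 tcp [0.4628 0.0188 0.0929] yaw -25.47 tilt [ 0.1309 -0.0865] F [ 0.4769  0.3983 -2.9872] M [ 0.0874 -0.183   0.0949] gw 0.1566143127529518 j [  22.6018   15.5832  -32.4772    0.1952  -41.8521 -138.2185]
  Mnut(F only) -0.068  +Mz 0.027 rad 0.1203 handle yaw -26.12
t 5.8667 tcp [0.4628 0.0189 0.093 ] yaw -25.47 tilt [ 0.1354 -0.0833] F [ 0.9507  0.2278 -2.509 ] M [ 0.0367 -0.2334  0.0524] gw 0.15665473452059694 j [  22.6045   15.5722  -32.469     0.1932  -41.8659 -138.2186]
  Mnut(F only) -0.075  +Mz -0.023 rad 0.1203 handle yaw -26.14
```

View pics/t10c.png

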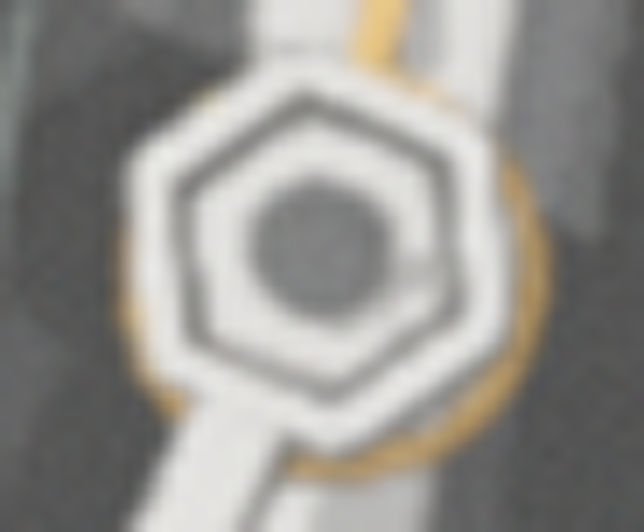

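The ring is seated evenly on the hexagon: the dark gap around it is uniform and the height matches. I'll start stroke 1 with 12°.

>>> move_arm(increments=[3,0,0,0,0.0063,0.0002,0,6,0,0,0,0.0125,0.0007,0,9,0,0,0,0.0188,0.0015,0,12,0,0,0,0.025,0.0026,0,12,0,0,0,0.025,0.0026,0])

```text
time_s: 6.28
tcp_pos: [0.4763, 0.0409, 0.093]
ee_rot: [[0.002, 0.609, 0.793], [-0.001, 0.793, -0.609], [-1.0, 0.0, 0.003]]
wrist_force: [1.3, -0.1, -2.5]
gripper_width: 0.155
```

```bash
python3 - <<'E'
from h import *
st()
E
```

```text
t 6.2833 tcp [0.4763 0.0409 0.093 ] yaw -37.49 tilt [ 0.1353 -0.0802] F [ 1.3247 -0.146  -2.5382] M [-0.0132 -0.3222  0.0883] gw 0.1551403582048837 j [  24.5192   16.8341  -30.5033    0.1909  -42.5729 -152.1494]
  Mnut(F only) -0.086  +Mz 0.003 rad 0.1206 handle yaw -38.42
```

```bash
python3 - <<'E'
from h import *
im=save('top','t11.png')[:,:,::-1];cv2.imwrite('pics/t11c.png',cv2.resize(im[182:220,250:296],None,fx=14,fy=14,interpolation=2));st()
E
```

```text
t 6.3333 tcp [0.4761 0.0406 0.093 ] yaw -37.39 tilt [ 0.1451 -0.0753] F [ 1.0537  1.3124 -2.0305] M [ 0.0971 -0.2256  0.1275] gw 0.1624040090694561 j [  24.4952   16.8111  -30.5398    0.1904  -42.5483 -152.0271]
  Mnut(F only) -0.203  +Mz -0.075 rad 0.1206 handle yaw -38.26
```

View pics/t11c.png

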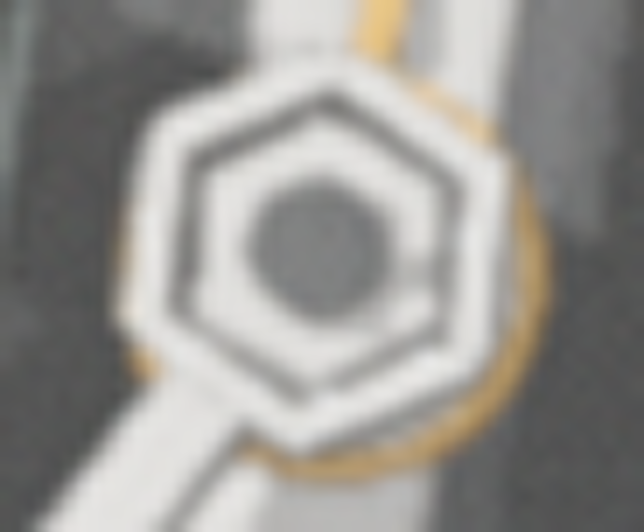

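The nut turned with the ring: its top corner moved from (305,95) to (327,95) in the crop, and the collar pointer stayed still. I'll finish stroke 1 and end the call while still moving, so the torque reads under load.

>>> move_arm(increments=[3,0,0,0,0.0063,0.0002,0,6,0,0,0,0.0125,0.0007,0,9,0,0,0,0.0188,0.0015,0,12,0,0,0,0.025,0.0026,0,15,0,0,0,0.0311,0.0041,0])

```text
time_s: 6.75
tcp_pos: [0.4977, 0.0626, 0.093]
ee_rot: [[0.002, 0.793, 0.609], [-0.001, 0.609, -0.793], [-1.0, 0.001, 0.002]]
wrist_force: [0.7, 2.0, -2.0]
gripper_width: 0.155
```

```bash
python3 - <<'E'
from h import *
st();r.capture('top');st()
E
```

```text
t 6.75 tcp [0.4977 0.0626 0.093 ] yaw -52.51 tilt [ 0.1006 -0.0743] F [ 0.6583  1.9986 -1.9908] M [0.4821 0.1523 0.2846] gw 0.15527212886047956 j [  25.8113   18.8318  -27.2968    0.1598  -43.8133 -168.4349]
  Mnut(F only) -0.210  +Mz 0.075 rad 0.1212 handle yaw -52.91
t 6.8 tcp [0.4987 0.0633 0.0931] yaw -52.61 tilt [ 0.1494 -0.0518] F [-0.7426  3.4698 -1.8036] M [0.7176 0.3639 0.1143] gw 0.15796758939699634 j [  25.8349   18.8937  -27.1872    0.1613  -43.8073 -168.5615]
  Mnut(F only) -0.178  +Mz -0.064 rad 0.1212 handle yaw -53.47
```

>>> move_arm(increments=[0,0,0,-0.006,0,0,0,0,0,0,-0.014,0,0,0,0,0,0,-0.021,0,0,0,0,0,0,-0.024,0,0,0,0,0,0,-0.024,0,0,0])

```text
time_s: 7.22
tcp_pos: [0.4993, 0.0608, 0.1186]
ee_rot: [[0.006, 0.792, 0.61], [-0.003, 0.61, -0.792], [-1.0, 0.003, 0.006]]
wrist_force: [6.6, -7.9, -6.6]
gripper_width: 0.157
```

```bash
python3 - <<'E'
from h import *
st();im=save('top','t12.png')[:,:,::-1];cv2.imwrite('pics/t12c.png',cv2.resize(im[182:220,250:296],None,fx=14,fy=14,interpolation=2));st()
E
```

```text
t 7.2167 tcp [0.4993 0.0608 0.1186] yaw -52.39 tilt [ 0.3392 -0.1604] F [ 6.6386 -7.8513 -6.6393] M [-2.0146 -1.8248  0.1754] gw 0.15724652690185537 j [  25.646    16.8246  -25.6933    0.3969  -47.2465 -168.302 ]
  Mnut(F only) -0.068  +Mz 0.107 rad 0.1188 handle yaw -52.98
t 7.2667 tcp [0.4992 0.0608 0.1184] yaw -52.39 tilt [ 0.3305 -0.1586] F [ 6.4449 -7.0792 -6.1138] M [-1.9366 -1.8633  0.1697] gw 0.15275302996026827 j [  25.6488   16.839   -25.7099    0.3897  -47.2225 -168.3003]
  Mnut(F only) -0.105  +Mz 0.065 rad 0.1189 handle yaw -52.96
```

View pics/t12c.png

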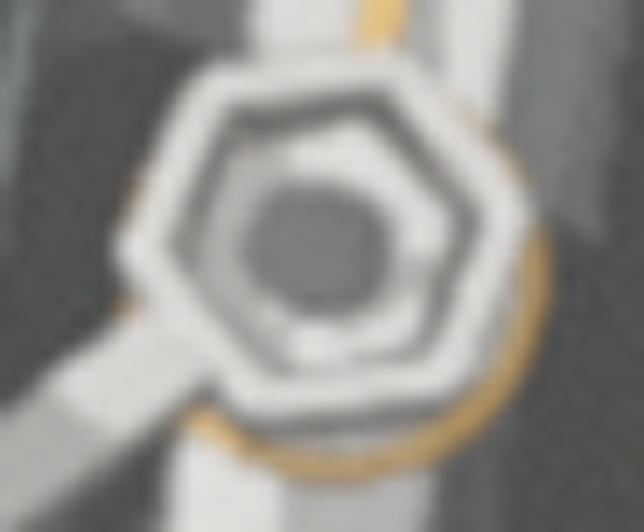

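```bash
python3 - <<'E'
from h import *
im=save('side','s12.png')[:,:,::-1];cv2.imwrite('pics/s12c.png',cv2.resize(im[190:310,200:360],None,fx=5,fy=5,interpolation=2))
E
```

```text
(no output)
```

View pics/s12c.png

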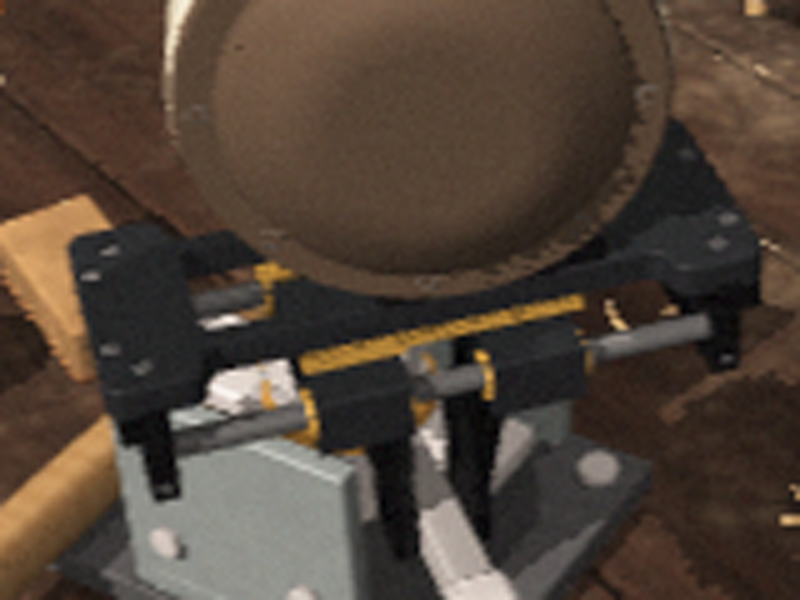

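The readings show a pull of about 10 N towards the nut. The ring has drooped and is binding on the hexagon. I'll ease inwards and pitch the ring up slightly.

>>> move_arm(increments=[0,0,0,0,0,0.0015,0,0,0,0,0,0,0.003,0,0,-1.5,0,0,0,0.004,0,0,-3,0,0,0,0.004,0,0,-3,0,0,0,0.004,0])

```text
time_s: 7.73
tcp_pos: [0.499, 0.06, 0.117]
ee_rot: [[0.033, 0.792, 0.61], [-0.043, 0.61, -0.791], [-0.999, 0.0, 0.054]]
wrist_force: [-1.2, 4.7, -2.8]
gripper_width: 0.158
```

```bash
python3 - <<'E'
from h import *
st();im=save('top','t13.png')[:,:,::-1];cv2.imwrite('pics/t13c.png',cv2.resize(im[182:220,250:296],None,fx=14,fy=14,interpolation=2));st()
E
```

```text
t 7.7333 tcp [0.499 0.06  0.117] yaw -52.38 tilt [ 1.9177 -2.4422] F [-1.1916  4.6922 -2.7771] M [1.391  0.5112 0.271 ] gw 0.1578636790522456 j [  27.2642   16.3622  -28.2306    4.324   -44.902  -172.6942]
  Mnut(F only) -0.225  +Mz 0.046 rad 0.1184 handle yaw -52.64
t 7.7833 tcp [0.4991 0.06   0.1171] yaw -52.39 tilt [ 1.8994 -2.412 ] F [-2.5009  4.9999 -2.3184] M [1.656  0.9033 0.2396] gw 0.15538288108454187 j [  27.2339   16.376   -28.1718    4.2701  -44.946  -172.6307]
  Mnut(F only) -0.123  +Mz 0.117 rad 0.1183 handle yaw -52.71
```

View pics/t13c.png

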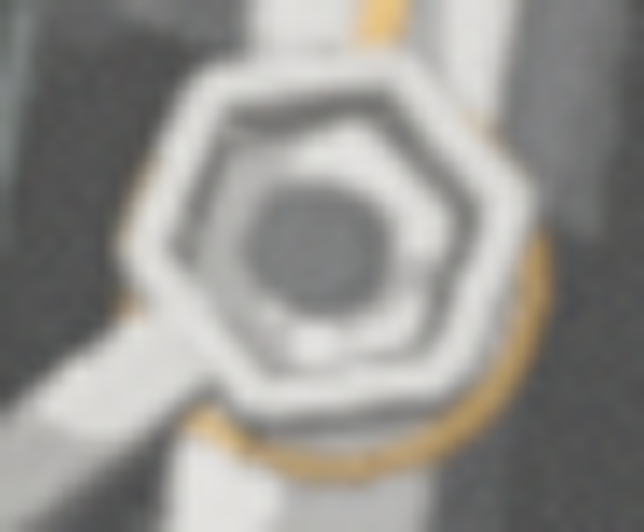

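>>> move_arm(increments=[-2,0,0,0,-0.0042,-0.0005,0,-4,0,0,0,-0.0083,-0.001,0,-4.5,0,0,0,-0.0093,-0.0015,0,-4.5,0,0,0,-0.0093,-0.0015,0])

```text
time_s: 8.12
tcp_pos: [0.4919, 0.0546, 0.1173]
ee_rot: [[0.034, 0.743, 0.668], [-0.043, 0.669, -0.742], [-0.998, -0.003, 0.055]]
wrist_force: [0.4, 1.1, -1.9]
gripper_width: 0.157
```

```bash
python3 - <<'E'
from h import *
st();r.capture('top');st()
E
```

```text
t 8.1167 tcp [0.4919 0.0546 0.1173] yaw -48.01 tilt [ 1.9595 -2.4559] F [ 0.3857  1.0886 -1.8697] M [ 0.3702 -0.0006  0.1004] gw 0.1569239345834417 j [  27.0804   15.6435  -29.2921    4.3951  -44.5211 -168.2111]
  Mnut(F only) -0.120  +Mz -0.020 rad 0.1187 handle yaw -48.34
t 8.1667 tcp [0.492  0.0546 0.1173] yaw -48.03 tilt [ 1.9533 -2.4549] F [ 0.6077  0.7517 -2.1738] M [0.3576 0.0213 0.1471] gw 0.1602667914603889 j [  27.0797   15.6605  -29.2753    4.3895  -44.5259 -168.2341]
  Mnut(F only) -0.113  +Mz 0.034 rad 0.1186 handle yaw -48.40
```

>>> move_arm(increments=[0,0,0,-0.006,0,0.0005,0,0,0,0,-0.013,0,0.001,0,0,0,0,-0.02,0,0.0015,0,0,0,0,-0.02,0,0.0015,0])

```text
time_s: 8.5
tcp_pos: [0.4933, 0.0548, 0.1389]
ee_rot: [[0.037, 0.743, 0.668], [-0.042, 0.669, -0.742], [-0.998, -0.001, 0.056]]
wrist_force: [0.2, 0.9, -1.7]
gripper_width: 0.162
```

```bash
python3 - <<'E'
from h import *
st();im=save('top','t14.png')[:,:,::-1];cv2.imwrite('pics/t14c.png',cv2.resize(im[175:220,240:296],None,fx=12,fy=12,interpolation=2));st()
im=save('side','s14.png')[:,:,::-1];cv2.imwrite('pics/s14c.png',cv2.resize(im[190:310,200:360],None,fx=5,fy=5,interpolation=2))
E
```

```text
t 8.5 tcp [0.4933 0.0548 0.1389] yaw -48.00 tilt [ 2.1036 -2.4112] F [ 0.2457  0.8549 -1.747 ] M [0.118  0.0783 0.0836] gw 0.1621331609023458 j [  27.048    14.0675  -27.5989    4.2051  -47.6323 -167.8692]
  Mnut(F only) -0.088  +Mz -0.005 rad 0.1179 handle yaw -48.91
t 8.55 tcp [0.4928 0.0547 0.1381] yaw -48.02 tilt [ 2.0486 -2.4107] F [-0.9099 -0.2508 -3.102 ] M [0.077  0.1292 0.0312] gw 0.1590698288446139 j [  27.0513   14.1076  -27.6653    4.1745  -47.5737 -167.8691]
  Mnut(F only) 0.100  +Mz 0.132 rad 0.1182 handle yaw -48.72
```

View pics/t14c.png

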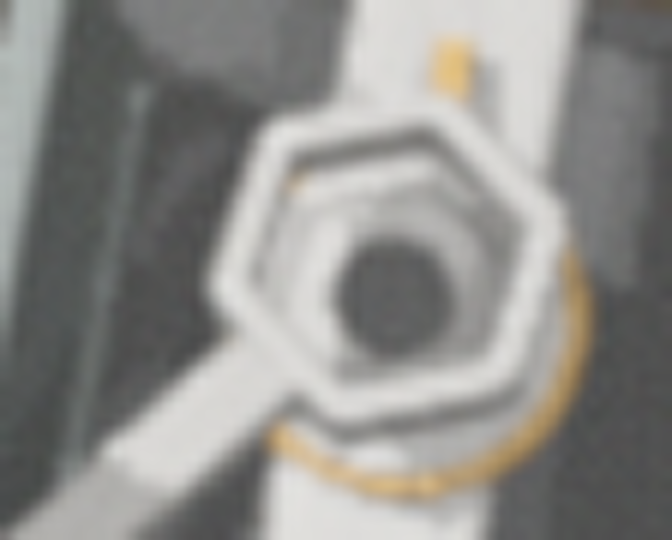

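View pics/s14c.png

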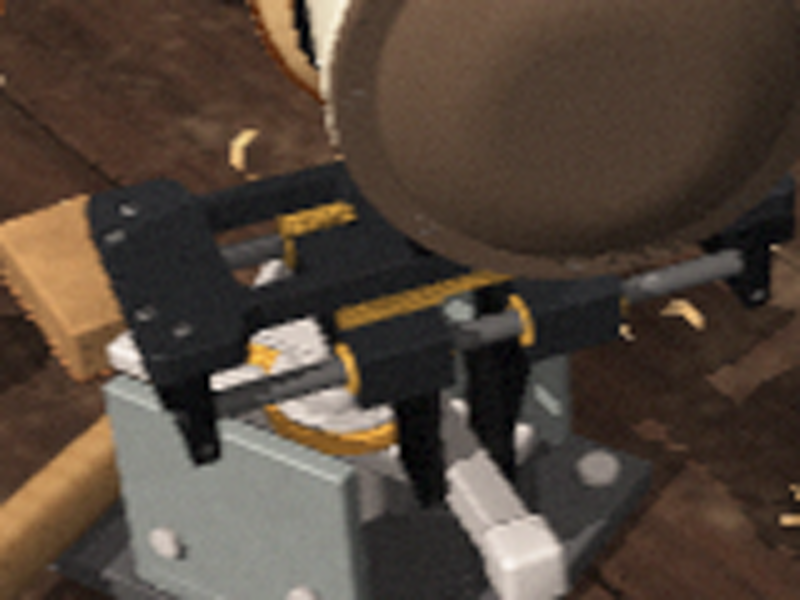

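```bash
python3 - <<'E'
from h import *
np.set_printoptions(precision=4,suppress=True)
p=((392.5)/12-.5+240,(257.5)/12-.5+175)
for z in(.11,.12,.13,.14,.15): print(onz('top',[p],z))
P=(np.array([(275,120),(450,110),(562,222),(508,385),(338,418),(215,285)],float)+.5)/12-.5+[240,175]
w=onz('top',P,.13);print(w.mean(0),[np.linalg.norm(w[i]-w[i+3]) for i in range(3)],[np.degrees(np.arctan2(*(w[i]-w[i+3])[1::-1]))%60 for i in range(3)])
# handle end from side: block top-face
c=np.array([(490,545),(560,535)])/5+[200,190]
E
```

```text
[[ 0.5759 -0.0349  0.11  ]]
[[ 0.5742 -0.0358  0.12  ]]
[[ 0.5726 -0.0367  0.13  ]]
[[ 0.5709 -0.0376  0.14  ]]
[[ 0.5693 -0.0385  0.15  ]]
[ 0.5726 -0.0366  0.13  ] [np.float64(0.05929019070361178), np.float64(0.05490439021690036), np.float64(0.058630306604080126)] [np.float64(40.5176139994217), np.float64(39.83441725125873), np.float64(39.66454569281922)]
```

```bash
python3 - <<'E'
from h import *
np.set_printoptions(precision=4,suppress=True)
im=cv2.imread('pics/s14.png');cv2.imwrite('pics/s14d.png',cv2.resize(im[255:315,275:325],None,fx=10,fy=10,interpolation=2))
s=st();T=s['tcp_pos'];a=np.radians(-48.5);u=np.array([np.cos(a),np.sin(a),0]);n=np.array([-u[1],u[0],0])
for c in [(480,520),(500,540),(535,530),(470,490)]:
    p=((c[0]+.5)/5-.5+200,(c[1]+.5)/5-.5+190);o,d=ray('side',[p]);d=d[0];t=n@(T-o)/(n@d);q=o+t*d;print(c,q,'along',(q-T)@u)
E
```

```text
t 8.6 tcp [0.4924 0.0546 0.1375] yaw -48.01 tilt [ 1.9788 -2.4344] F [ 0.2605  0.3333 -2.9372] M [0.1054 0.1846 0.0002] gw 0.15718080269414852 j [  27.057    14.1438  -27.716     4.161   -47.5597 -167.8669]
  Mnut(F only) -0.049  +Mz -0.049 rad 0.1184 handle yaw -48.52
(480, 520) [0.4774 0.0715 0.1308] along -0.022583348338211864
(500, 540) [0.4654 0.0851 0.1385] along -0.040699807129977714
(535, 530) [0.4448 0.1084 0.1704] along -0.07189683751381178
(470, 490) [0.4828 0.0654 0.1363] along -0.01447829644834626
```

View pics/s14d.png

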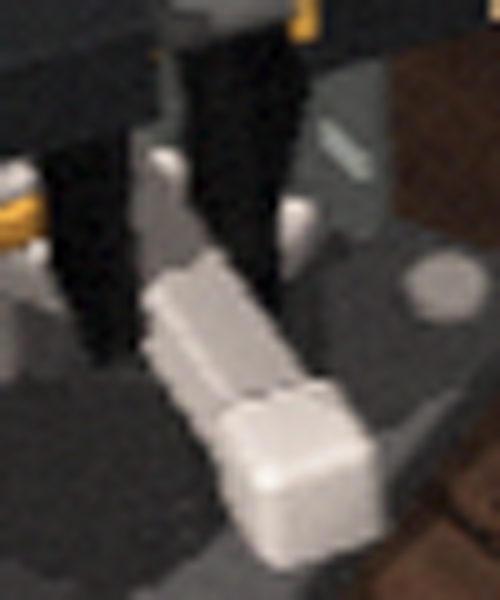

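```bash
python3 - <<'E'
from h import *
np.set_printoptions(precision=4,suppress=True)
T=np.array([.4925,.0546,.1378]);a=np.radians(-48.5);u=np.array([np.cos(a),np.sin(a),0]);n=np.array([-u[1],u[0],0])
for c in [(320,470),(282,390)]:
    p=((c[0]+.5)/10-.5+275,(c[1]+.5)/10-.5+255);o,d=ray('side',[p]);d=d[0];t=n@(T-o)/(n@d);q=o+t*d;print(c,q,'along',(q-T)@u)
E
```

```text
(320, 470) [0.4455 0.1077 0.1579] along -0.07094153752795476
(282, 390) [0.4552 0.0967 0.1605] along -0.05621819411306657
```

The drooped spanner measures about 12° nose-down in the side view, with its end block top at z≈0.158. I'll lift clear, swing back to yaw 10° and pitch the tool so the ring is level.

```bash
cat >> h.py <<'E'
from scipy.spatial.transform import Rotation as Ro
def Rt(yaw,pit):  # pit>0: ring end raised by pit deg
    a=np.radians(yaw); B=np.array([[0,-np.sin(a),np.cos(a)],[0,np.cos(a),np.sin(a)],[-1,0,0]])
    return B@Ro.from_euler('y',-pit,degrees=True).as_matrix()
def rel(p,yaw,pit,s,off=(0,0,0)):
    Rm=np.array(s['ee_rot']); rv=Ro.from_matrix(Rm.T@Rt(yaw,pit)).as_rotvec(degrees=True)
    return np.r_[rv,Rm.T@(np.array(p)-s['tcp_pos'])]
def arc(c,rad,yaws,z,pits,s=None):
    s=s or r.sense()
    for y,zz,pt in zip(yaws,np.broadcast_to(z,len(yaws)),np.broadcast_to(pits,len(yaws))):
        a=np.radians(y);q=rel([c[0]-rad*np.cos(a),c[1]-rad*np.sin(a),zz],y,pt,s)
        print('%.1f: '%y+', '.join('%.1f'%v for v in q[:3])+', '+', '.join('%.4f'%v for v in q[3:])+', 0')
E
python3 - <<'E'
from h import *
st()
arc([.5715,-.034],.119,[-48,-48,-42,-35.5,-29,-22.5,-16,-9.5,-3,4,10,10],[.15,.16]+[.162]*10,[3,3,4,5,6,7,8,9,10,11,12,13])
E
```

```text
t 8.6 tcp [0.4924 0.0546 0.1375] yaw -48.01 tilt [ 1.9788 -2.4344] F [ 0.2605  0.3333 -2.9372] M [0.1054 0.1846 0.0002] gw 0.15718080269414852 j [  27.057    14.1438  -27.716     4.161   -47.5597 -167.8669]
  Mnut(F only) -0.049  +Mz -0.049 rad 0.1184 handle yaw -48.52
-48.0: -0.0, 0.1, 0.2, -0.0125, -0.0005, 0.0005, 0
-48.0: -0.0, 0.1, 0.2, -0.0225, -0.0006, 0.0010, 0
-42.0: -6.0, -0.9, 0.5, -0.0244, -0.0130, 0.0018, 0
-35.5: -12.5, -1.9, 1.0, -0.0242, -0.0263, 0.0039, 0
-29.0: -19.0, -2.9, 1.7, -0.0240, -0.0393, 0.0076, 0
-22.5: -25.4, -3.8, 2.4, -0.0237, -0.0518, 0.0127, 0
-16.0: -31.9, -4.8, 3.3, -0.0233, -0.0636, 0.0192, 0
-9.5: -38.3, -5.7, 4.2, -0.0228, -0.0746, 0.0270, 0
-3.0: -44.7, -6.6, 5.3, -0.0223, -0.0847, 0.0359, 0
4.0: -51.6, -7.4, 6.6, -0.0217, -0.0943, 0.0468, 0
10.0: -57.6, -8.2, 7.8, -0.0211, -0.1015, 0.0570, 0
10.0: -57.5, -9.1, 8.3, -0.0211, -0.1015, 0.0570, 0
```

>>> move_arm(increments=[0,0,0,-0.0125,-0.0005,0.0005,0,0,0,0,-0.0225,-0.0006,0.001,0,-6,-0.9,0.5,-0.0244,-0.013,0.0018,0,-12.5,-1.9,1,-0.0242,-0.0263,0.0039,0,-19,-2.9,1.7,-0.024,-0.0393,0.0076,0,-25.4,-3.8,2.4,-0.0237,-0.0518,0.0127,0,-31.9,-4.8,3.3,-0.0233,-0.0636,0.0192,0,-38.3,-5.7,4.2,-0.0228,-0.0746,0.027,0,-44.7,-6.6,5.3,-0.0223,-0.0847,0.0359,0,-51.6,-7.4,6.6,-0.0217,-0.0943,0.0468,0,-57.6,-8.2,7.8,-0.0211,-0.1015,0.057,0,-57.5,-9.1,8.3,-0.0211,-0.1015,0.057,0])

```text
time_s: 9.6
tcp_pos: [0.454, -0.0562, 0.1614]
ee_rot: [[0.221, -0.175, 0.96], [0.039, 0.985, 0.17], [-0.974, -0.001, 0.224]]
wrist_force: [-0.1, -0.4, -2.0]
gripper_width: 0.156
```

```bash
python3 - <<'E'
from h import *
st();im=save('side','s15.png')[:,:,::-1];cv2.imwrite('pics/s15c.png',cv2.resize(im[180:300,215:375],None,fx=5,fy=5,interpolation=2))
im=save('top','t15.png')[:,:,::-1];cv2.imwrite('pics/t15c.png',cv2.resize(im[170:240,230:310],None,fx=8,fy=8,interpolation=2));st()
E
```

```text
t 9.6 tcp [ 0.454  -0.0562  0.1614] yaw 10.06 tilt [12.665   2.2148] F [-0.1316 -0.418  -1.963 ] M [-0.1393  0.6561  0.0057] gw 0.15608866005669922 j [ 14.0239   3.8157 -36.9257   1.5535 -36.3331 -95.1172]
  Mnut(F only) 0.046  +Mz 0.052 rad 0.1189 handle yaw 10.71
t 9.7 tcp [ 0.4532 -0.0555  0.1611] yaw 9.80 tilt [12.5891  2.1719] F [ 0.5506  0.7607 -3.3549] M [-0.1771  0.7988  0.0297] gw 0.1546530598975403 j [ 14.1796   3.7747 -37.0458   1.6507 -36.3441 -95.6039]
  Mnut(F only) -0.078  +Mz -0.048 rad 0.1196 handle yaw 10.32
```

View pics/s15c.png

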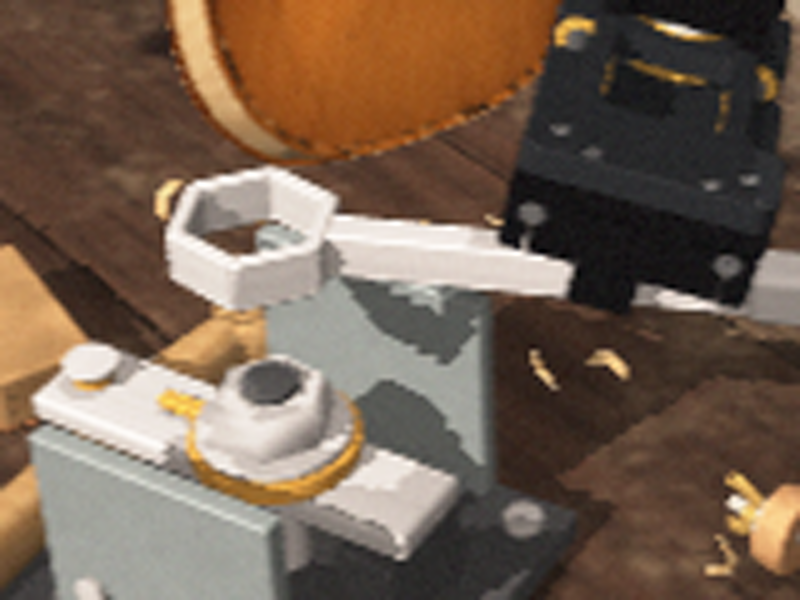

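View pics/t15c.png

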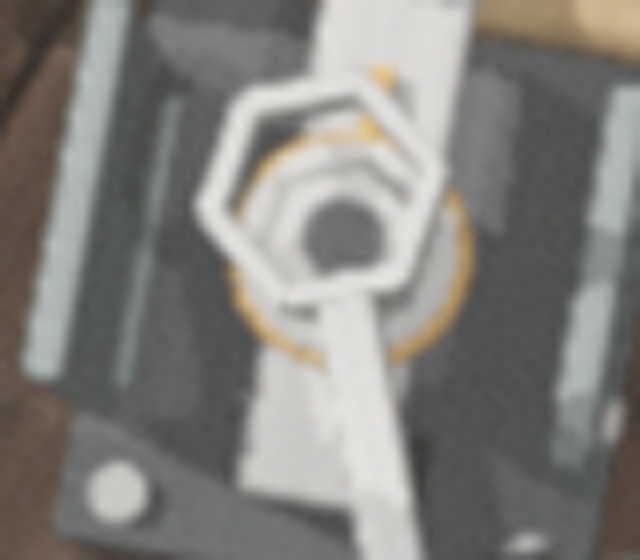

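```bash
python3 - <<'E'
from h import *
np.set_printoptions(precision=4,suppress=True)
S=lambda x,y:((x+.5)/5-.5+215,(y+.5)/5-.5+180)
T=lambda x,y:((x+.5)/8-.5+230,(y+.5)/8-.5+170)
print('ringtop',tri(S(253,219.3),T(321,190)))
sv=[(190,180),(270,167),(338,205),(315,255),(235,270),(170,240)]
tv=[(240,97),(360,75),(443,165),(400,290),(285,305),(200,205)]
# correspondences: side image right=-x; world of top vertices
W=onz('top',[T(*p) for p in tv],.17);pr=proj('side',W)
print([( (q[0]-215)*5,(q[1]-180)*5) for q in pr])
im=cv2.imread('pics/s15.png');cv2.imwrite('pics/s15d.png',cv2.resize(im[205:265,310:400],None,fx=8,fy=8,interpolation=2))
im=cv2.imread('pics/t15.png');cv2.imwrite('pics/t15d.png',cv2.resize(im[182:214,256:292],None,fx=16,fy=16,interpolation=2))
for i in range(3):
    d=W[i]-W[i+3];print(np.degrees(np.arctan2(d[1],d[0]))%60)
E
```

```text
ringtop (array([ 0.5718, -0.0353,  0.1692]), np.float64(0.0011515415766458))
[(np.float64(169.10736280771872), np.float64(235.22288377457997)), (np.float64(192.45741043858615), np.float64(186.3890755031386)), (np.float64(274.04297906006434), np.float64(166.80823962972653)), (np.float64(342.0625726761506), np.float64(198.07086034029282)), (np.float64(319.70960486304506), np.float64(244.5134414404228)), (np.float64(227.77196312890368), np.float64(265.52428455102313))]
38.87506186229943
41.78452362189782
38.71600684460866
```

View pics/s15d.png

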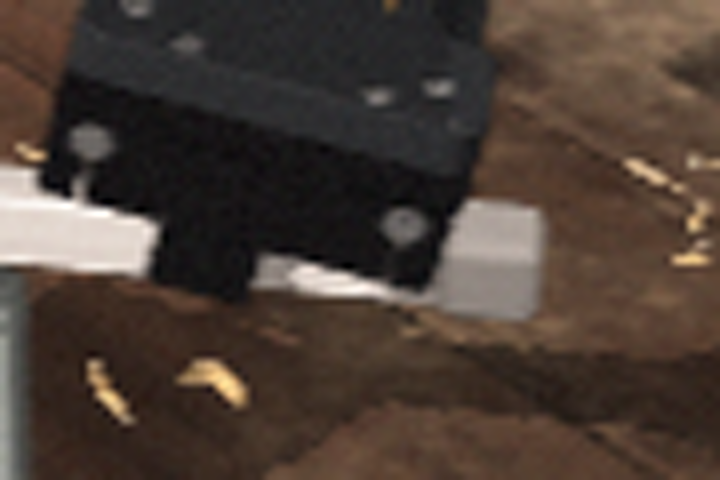

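View pics/t15d.png

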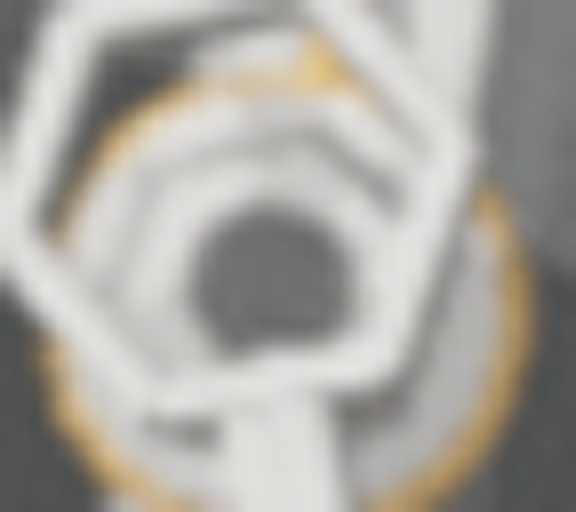

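```bash
python3 - <<'E'
from h import *
np.set_printoptions(precision=4,suppress=True)
C=np.array([.5718,-.0353,.169]);a=np.radians(9.8);u=np.array([np.cos(a),np.sin(a),0]);n=np.array([-u[1],u[0],0])
for c in [(543,238),(460,230)]:
    p=((c[0]+.5)/8-.5+310,(c[1]+.5)/8-.5+205);o,d=ray('side',[p]);d=d[0];t=n@(C-o)/(n@d);q=o+t*d;print(c,q,'along',(q-C)@u,'pitch',np.degrees(np.arcsin((C[2]-q[2])/.19)))
T=lambda x,y:((x+.5)/16-.5+256,(y+.5)/16-.5+182)
# nut upper edges of base outline: left-top edge (140,185)-(285,135), right (285,135)-(405,210)
W=onz('top',[T(*p) for p in[(145,180),(285,135),(315,140),(405,210)]],.088)
for i,j in((0,1),(2,3)):
    d=W[j]-W[i];print('normal',(np.degrees(np.arctan2(d[1],d[0]))+90)%60)
E
```

```text
(543, 238) [ 0.3847 -0.0676  0.1659] along -0.18984586346122564 pitch 0.9211575056122452
(460, 230) [ 0.4016 -0.0647  0.1662] along -0.1726847736997867 pitch 0.8330749532716402
normal 17.306921194758417
normal 21.21145261803818
```

```bash
python3 - <<'E'
import cv2,numpy as np
im=cv2.imread('pics/t15.png');g=im[182:214,256:292].max(2) if 0 else im[182:214,256:292].mean(2)
g=np.clip((g-120)*255/110,0,255).astype('uint8')
cv2.imwrite('pics/t15e.png',cv2.resize(g,None,fx=18,fy=18,interpolation=2))
im=cv2.imread('pics/s15.png');g=im[245:285,245:295].mean(2);g=np.clip((g-90)*255/140,0,255).astype('uint8')
cv2.imwrite('pics/s15e.png',cv2.resize(g,None,fx=14,fy=14,interpolation=2))
E
```

```text
(no output)
```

View pics/t15e.png

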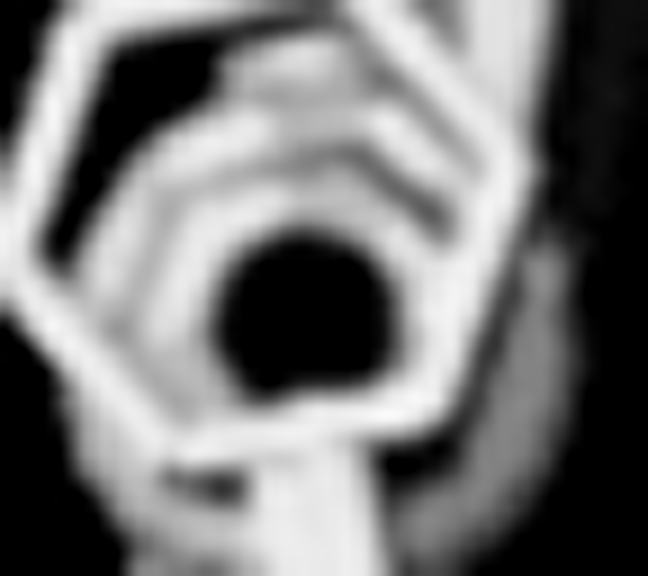

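View pics/s15e.png

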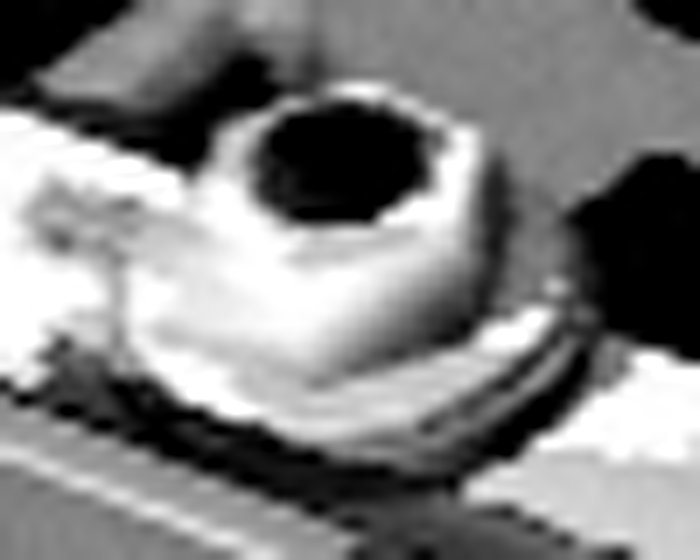

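```bash
python3 - <<'E'
from h import *
np.set_printoptions(precision=4,suppress=True)
T=lambda x,y:((x+.5)/18-.5+256,(y+.5)/18-.5+182)
S=lambda x,y:((x+.5)/14-.5+245,(y+.5)/14-.5+245)
nr=lambda a,b:(np.degrees(np.arctan2(*(b-a)[1::-1]))+90)%60
W=onz('top',[T(*p) for p in[(125,320),(170,195),(350,150),(445,230)]],.090)
for i in range(3): print('top normal',nr(W[i],W[i+1]),np.linalg.norm(W[i+1]-W[i]))
W2=onz('side',[S(*p) for p in[(315,385),(485,325)]],.080);print('side',W2,nr(*W2),np.linalg.norm(W2[1]-W2[0]))
ang=lambda w:np.degrees(np.arctan2(w[1]+.0341,w[0]-.5708))
print([ang(w) for w in W],[ang(w) for w in W2])
E
```

```text
top normal 10.097123870889277 0.015464986070826884
top normal 13.472236042133687 0.021451433794450105
top normal 18.994049118241833 0.01448760750236421
side [[ 0.5669 -0.0127  0.08  ]
 [ 0.5508 -0.0301  0.08  ]] 17.36981736781192 0.023658141622855622
[np.float64(85.74734292202554), np.float64(44.86021629889216), np.float64(-12.837186296603461), np.float64(-53.580070733783685)] [np.float64(100.40646224672052), np.float64(168.6895810510317)]
```

The nut's corners lie at about 45° modulo 60 in both views, so its yaw is about 13°. The spanner is level to 1°, with its ring top at (0.572,-0.035,0.169). Now I'll lower it.

```bash
python3 - <<'E'
from h import *
st()
arc([.5708,-.0339],.1203,[13]*6,[.15,.135,.118,.108,.102,.0985],12.5)
E
```

```text
t 9.7 tcp [ 0.4532 -0.0555  0.1611] yaw 9.80 tilt [12.5891  2.1719] F [ 0.5506  0.7607 -3.3549] M [-0.1771  0.7988  0.0297] gw 0.1546530598975403 j [ 14.1796   3.7747 -37.0458   1.6507 -36.3441 -95.6039]
  Mnut(F only) -0.078  +Mz -0.048 rad 0.1196 handle yaw 10.32
13.0: -3.1, 0.4, 0.7, 0.0107, -0.0054, -0.0030, 0
13.0: -3.1, 0.4, 0.7, 0.0253, -0.0054, -0.0063, 0
13.0: -3.1, 0.4, 0.7, 0.0419, -0.0054, -0.0101, 0
13.0: -3.1, 0.4, 0.7, 0.0516, -0.0054, -0.0123, 0
13.0: -3.1, 0.4, 0.7, 0.0575, -0.0054, -0.0137, 0
13.0: -3.1, 0.4, 0.7, 0.0609, -0.0054, -0.0144, 0
```

>>> move_arm(increments=[-3.1,0.4,0.7,0.0107,-0.0054,-0.003,0,-3.1,0.4,0.7,0.0253,-0.0054,-0.0063,0,-3.1,0.4,0.7,0.0419,-0.0054,-0.0101,0,-3.1,0.4,0.7,0.0516,-0.0054,-0.0123,0,-3.1,0.4,0.7,0.0555,-0.0054,-0.0132,0,-3.1,0.4,0.7,0.058,-0.0054,-0.0138,0,-3.1,0.4,0.7,0.0595,-0.0054,-0.0141,0,-3.1,0.4,0.7,0.0609,-0.0054,-0.0144,0])

```text
time_s: 10.37
tcp_pos: [0.4547, -0.06, 0.0992]
ee_rot: [[0.211, -0.228, 0.95], [0.049, 0.974, 0.223], [-0.976, -0.0, 0.217]]
wrist_force: [-1.5, -1.2, -0.8]
gripper_width: 0.16
```

```bash
python3 - <<'E'
from h import *
st();im=save('top','t16.png')[:,:,::-1];cv2.imwrite('pics/t16c.png',cv2.resize(im[182:220,250:296],None,fx=14,fy=14,interpolation=2));st()
E
```

```text
t 10.3667 tcp [ 0.4547 -0.06    0.0992] yaw 13.21 tilt [12.1169  2.8165] F [-1.5345 -1.158  -0.8022] M [-0.342   1.1276 -0.0798] gw 0.16046152442676312 j [ 12.8379   9.9948 -40.6634  -0.1194 -26.8021 -89.5338]
  Mnut(F only) 0.095  +Mz 0.015 rad 0.1190 handle yaw 12.57
t 10.4167 tcp [ 0.4547 -0.06    0.099 ] yaw 13.20 tilt [12.1288  2.8226] F [-1.2395 -0.7815 -2.4398] M [-0.3199  1.0394 -0.0342] gw 0.15639791311647538 j [ 12.8281  10.0082 -40.6722  -0.1315 -26.7667 -89.5204]
  Mnut(F only) 0.059  +Mz 0.024 rad 0.1190 handle yaw 12.59
```

View pics/t16c.png

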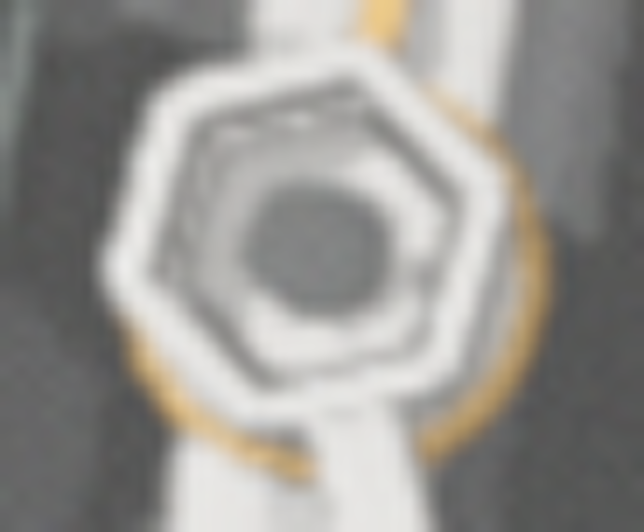

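```bash
python3 - <<'E'
from h import *
arc([.5705,-.0341],.1203,[13.2]*4,[.0985,.096,.094,.0925],12.3)
E
```

```text
13.2: -0.0, 0.3, 0.0, 0.0002, -0.0012, -0.0017, 0
13.2: -0.0, 0.3, 0.0, 0.0026, -0.0012, -0.0023, 0
13.2: -0.0, 0.3, 0.0, 0.0046, -0.0012, -0.0027, 0
13.2: -0.0, 0.3, 0.0, 0.0060, -0.0012, -0.0030, 0
```

>>> move_arm(increments=[0,0,0,0.0002,-0.001,-0.0017,0,0,0,0,0.0026,-0.001,-0.0023,0,0,0,0,0.0046,-0.001,-0.0027,0,0,0,0,0.006,-0.001,-0.003,0,0,0,0,0.006,-0.001,-0.003,0])

```text
time_s: 10.83
tcp_pos: [0.4537, -0.0614, 0.0923]
ee_rot: [[0.212, -0.229, 0.95], [0.049, 0.974, 0.223], [-0.976, -0.0, 0.218]]
wrist_force: [-0.3, 0.2, -3.0]
gripper_width: 0.155
```

```bash
python3 - <<'E'
from h import *
st();im=save('top','t17.png')[:,:,::-1];cv2.imwrite('pics/t17c.png',cv2.resize(im[182:220,250:296],None,fx=14,fy=14,interpolation=2));st()
E
```

```text
t 10.8333 tcp [ 0.4537 -0.0614  0.0923] yaw 13.22 tilt [12.1608  2.8269] F [-0.3029  0.1687 -2.9847] M [-0.153   0.6497  0.0243] gw 0.15545208663628224 j [ 12.6475  10.6396 -41.2336  -0.2219 -25.5413 -89.2402]
  Mnut(F only) -0.028  +Mz -0.004 rad 0.1202 handle yaw 13.15
t 10.8833 tcp [ 0.4537 -0.0615  0.0924] yaw 13.22 tilt [12.1528  2.8236] F [-0.4641  0.6419 -2.6409] M [-0.1269  0.6872  0.0665] gw 0.16011805229735243 j [ 12.6471  10.6336 -41.2252  -0.2185 -25.5644 -89.2411]
  Mnut(F only) -0.088  +Mz -0.021 rad 0.1202 handle yaw 13.15
```

View pics/t17c.png

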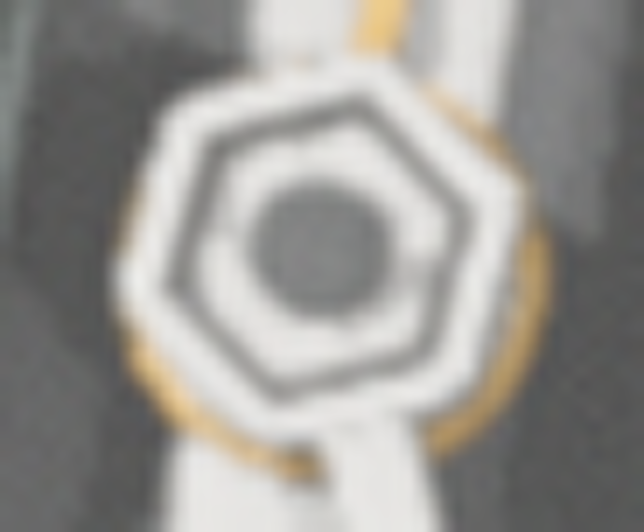

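The ring is seated evenly again with low forces. Now I'll bring the tool back to vertical about the grip, and the ring on the nut will level the handle in the pads.

>>> move_arm(increments=[0,3,0,0,0,-0.0006,0,0,6,0,0,0,-0.0012,0,0,9,0,-0.0002,0,-0.0018,0,0,12.5,0,-0.0003,0,-0.0024,0,0,12.5,0,-0.0003,0,-0.0024,0])

```text
time_s: 11.3
tcp_pos: [0.4545, -0.0614, 0.0931]
ee_rot: [[0.005, -0.23, 0.973], [-0.0, 0.973, 0.23], [-1.0, -0.001, 0.005]]
wrist_force: [2.2, 0.9, -0.4]
gripper_width: 0.156
```

```bash
python3 - <<'E'
from h import *
st();im=save('side','s17.png')[:,:,::-1];cv2.imwrite('pics/s17c.png',cv2.resize(im[180:300,215:375],None,fx=5,fy=5,interpolation=2));st()
E
```

```text
t 11.3 tcp [ 0.4545 -0.0614  0.0931] yaw 13.29 tilt [ 0.2722 -0.0074] F [ 2.2175  0.9134 -0.3667] M [ 0.3517 -0.7728  0.0597] gw 0.15584281855804694 j [ 12.7488  15.1108 -33.1233   0.1015 -41.5021 -89.5374]
  Mnut(F only) -0.046  +Mz 0.014 rad 0.1194 handle yaw 13.19
t 11.35 tcp [ 0.4541 -0.0613  0.0928] yaw 13.26 tilt [0.4147 0.0478] F [ 1.5559  0.6079 -0.355 ] M [ 0.2997 -0.7586  0.1267] gw 0.15726154947555518 j [ 12.7475  15.0394 -33.2718   0.068  -41.2739 -89.5395]
  Mnut(F only) -0.029  +Mz 0.098 rad 0.1198 handle yaw 13.14
```

View pics/s17c.png

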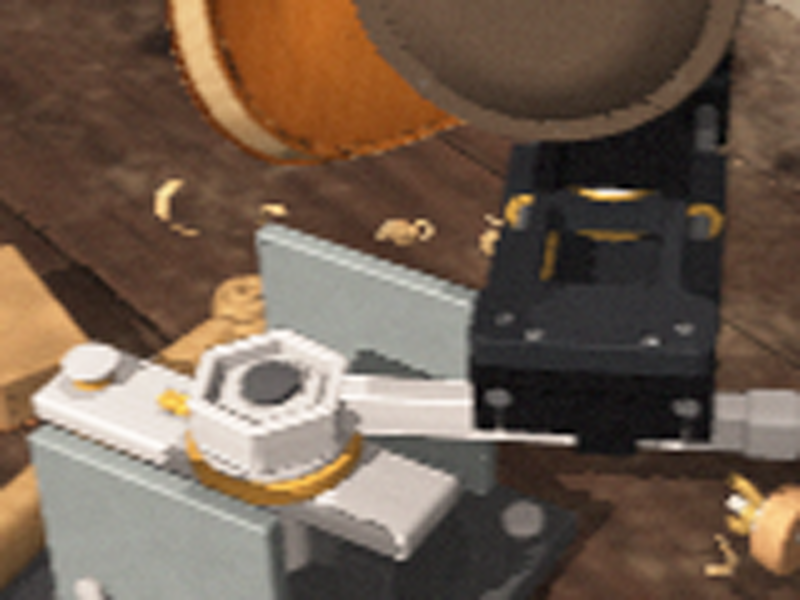

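```bash
python3 - <<'E'
from h import *
arc([.5709,-.0338],.12,[13.2-4*i for i in range(1,13)],.0928,0.3)
E
```

```text
9.2: 4.1, 0.1, 0.0, 0.0000, 0.0085, 0.0003, 0
5.2: 8.1, 0.1, -0.0, 0.0000, 0.0168, 0.0011, 0
1.2: 12.1, 0.1, -0.0, 0.0000, 0.0251, 0.0026, 0
-2.8: 16.1, 0.1, -0.1, 0.0000, 0.0332, 0.0046, 0
-6.8: 20.1, 0.1, -0.1, 0.0001, 0.0412, 0.0072, 0
-10.8: 24.1, 0.1, -0.1, 0.0001, 0.0489, 0.0104, 0
-14.8: 28.1, 0.1, -0.1, 0.0001, 0.0565, 0.0141, 0
-18.8: 32.1, 0.1, -0.2, 0.0001, 0.0637, 0.0183, 0
-22.8: 36.1, 0.1, -0.2, 0.0001, 0.0707, 0.0229, 0
-26.8: 40.1, 0.1, -0.2, 0.0002, 0.0773, 0.0281, 0
-30.8: 44.1, 0.1, -0.2, 0.0002, 0.0835, 0.0337, 0
-34.8: 48.1, 0.1, -0.3, 0.0002, 0.0893, 0.0398, 0
```

>>> move_arm(increments=[4,0,0,0,0.0085,0.0003,0,8,0,0,0,0.0168,0.0011,0,12,0,0,0,0.0251,0.0026,0,16,0,0,0,0.0332,0.0046,0,20,0,0,0,0.0412,0.0072,0,24,0,0,0,0.0489,0.0104,0,28,0,0,0,0.0565,0.0141,0,32,0,0,0,0.0637,0.0183,0,36,0,0,0,0.0707,0.0229,0,40,0,0,0,0.0773,0.0281,0,44,0,0,0,0.0835,0.0337,0,48,0,0,0,0.0893,0.0398,0])

```text
time_s: 12.35
tcp_pos: [0.4707, 0.0348, 0.0929]
ee_rot: [[0.006, 0.571, 0.821], [0.001, 0.821, -0.571], [-1.0, 0.005, 0.004]]
wrist_force: [1.7, 1.9, -0.2]
gripper_width: 0.159
```

```bash
python3 - <<'E'
from h import *
st();im=save('top','t18.png')[:,:,::-1];cv2.imwrite('pics/t18c.png',cv2.resize(im[182:220,250:296],None,fx=14,fy=14,interpolation=2));st()
arc([.5709,-.0338],.12,[-38.8,-42.8,-46.8,-50.5,-52],.0928,0.3)
E
```

```text
t 12.35 tcp [0.4707 0.0348 0.0929] yaw -34.85 tilt [0.3647 0.084 ] F [ 1.6648  1.8728 -0.2236] M [ 0.2644 -0.5387  0.4517] gw 0.1588985275270116 j [  24.0678   16.2288  -31.4452    0.1077  -41.9588 -148.9921]
  Mnut(F only) -0.302  +Mz 0.150 rad 0.1215 handle yaw -34.57
t 12.4 tcp [0.4715 0.0359 0.0929] yaw -34.97 tilt [0.3804 0.1111] F [-0.3436  3.8497 -0.2869] M [ 0.793  -0.2287  0.2917] gw 0.15821184866164836 j [  24.1388   16.2908  -31.3355    0.081   -41.9811 -149.1685]
  Mnut(F only) -0.358  +Mz -0.067 rad 0.1215 handle yaw -35.18
-38.8: 3.8, -0.1, -0.3, 0.0002, 0.0079, 0.0016, 0
-42.8: 7.8, -0.1, -0.3, 0.0002, 0.0162, 0.0025, 0
-46.8: 11.8, -0.1, -0.4, 0.0003, 0.0245, 0.0039, 0
-50.5: 15.5, -0.1, -0.4, 0.0003, 0.0320, 0.0058, 0
-52.0: 17.0, -0.1, -0.4, 0.0003, 0.0350, 0.0066, 0
```

View pics/t18c.png

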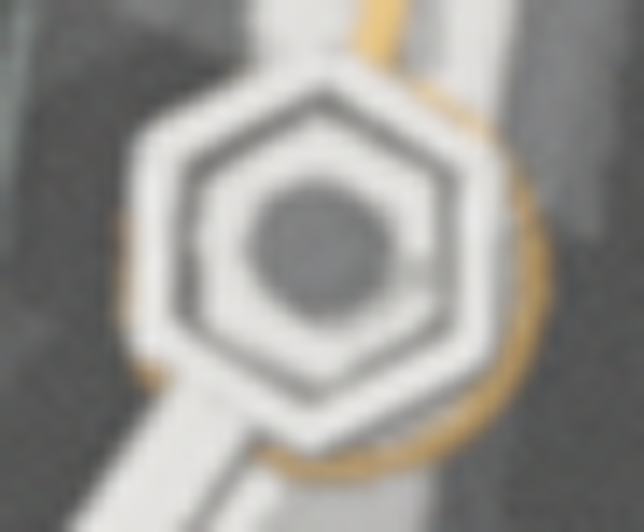

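>>> move_arm(increments=[4,0,0,0,0.008,0.0009,0,8,0,0,0,0.0163,0.0018,0,12,0,0,0,0.0246,0.0032,0,15.5,0,0,0,0.0321,0.005,0,17,0,0,0,0.0351,0.0058,0])

```text
time_s: 12.82
tcp_pos: [0.4949, 0.0614, 0.0926]
ee_rot: [[0.004, 0.786, 0.619], [0.003, 0.619, -0.786], [-1.0, 0.005, 0.001]]
wrist_force: [-2.3, 6.2, 1.1]
gripper_width: 0.154
```

```bash
python3 - <<'E'
from h import *
st();im=save('top','t19.png')[:,:,::-1];cv2.imwrite('pics/t19c.png',cv2.resize(im[182:220,250:296],None,fx=14,fy=14,interpolation=2));st()
E
```

```text
t 12.8167 tcp [0.4949 0.0614 0.0926] yaw -51.78 tilt [0.2516 0.1553] F [-2.2658  6.2252  1.0778] M [1.6675 0.6099 0.4771] gw 0.15440734020866095 j [  25.7481   18.5403  -27.7683   -0.0446  -43.3973 -167.4963]
  Mnut(F only) -0.256  +Mz 0.221 rad 0.1220 handle yaw -51.53
t 12.8667 tcp [0.4952 0.0616 0.0926] yaw -51.78 tilt [0.2736 0.163 ] F [-1.796   8.3628  0.9133] M [2.121  0.6274 0.4863] gw 0.15685819589736685 j [  25.7537   18.5556  -27.746    -0.0407  -43.3813 -167.4996]
  Mnut(F only) -0.461  +Mz 0.026 rad 0.1220 handle yaw -51.68
```

View pics/t19c.png

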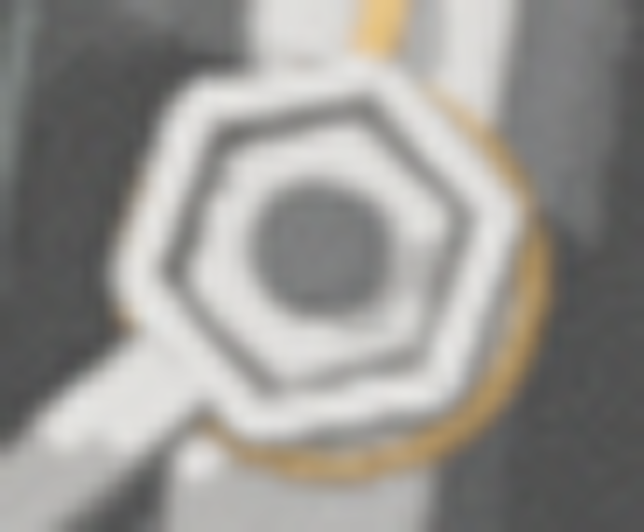

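Stroke 2 is done and the ring is still well seated. Before lifting I'll back off inside the play and remove the radial preload.

>>> move_arm(increments=[-1.5,0,0,0,-0.0032,-0.001,0,-3,0,0,0,-0.0065,-0.0018,0,-4,0,0,0,-0.0088,-0.0018,0,-4,0,0,0,-0.0088,-0.0018,0])

```text
time_s: 13.2
tcp_pos: [0.4878, 0.0557, 0.0932]
ee_rot: [[0.007, 0.739, 0.673], [0.001, 0.673, -0.739], [-1.0, 0.006, 0.004]]
wrist_force: [5.8, -0.2, -0.5]
gripper_width: 0.157
```

```bash
python3 - <<'E'
from h import *
st();r.capture('top');st()
E
```

```text
t 13.2 tcp [0.4878 0.0557 0.0932] yaw -47.67 tilt [0.3885 0.0687] F [ 5.8075 -0.1937 -0.5129] M [-0.2771 -1.543   0.4186] gw 0.15748293853653816 j [  25.5706   17.7994  -28.9345    0.1553  -42.8862 -163.3494]
  Mnut(F only) -0.505  +Mz -0.087 rad 0.1222 handle yaw -47.25
t 13.25 tcp [0.4878 0.0557 0.0931] yaw -47.73 tilt [0.3522 0.062 ] F [ 4.2701 -0.8514 -1.0516] M [-0.3601 -1.7197  0.3741] gw 0.15537123228023728 j [  25.5666   17.8229  -28.905     0.141   -42.9277 -163.3973]
  Mnut(F only) -0.313  +Mz 0.061 rad 0.1222 handle yaw -47.27
```

>>> move_arm(increments=[-0.5,0,0,0,0.0005,0.0005,0,-1,0,0,0,0.001,0.0008,0,-1,0,0,0,0.001,0.0008,0])

```text
time_s: 13.5
tcp_pos: [0.4875, 0.0554, 0.0923]
ee_rot: [[0.001, 0.729, 0.684], [-0.0, 0.684, -0.729], [-1.0, 0.001, 0.001]]
wrist_force: [2.4, 1.7, 2.1]
gripper_width: 0.16
```

```bash
python3 - <<'E'
from h import *
st();r.capture('top');st()
E
```

```text
t 13.5 tcp [0.4875 0.0554 0.0923] yaw -46.81 tilt [ 0.0621 -0.0155] F [2.4089 1.692  2.1407] M [-0.3154 -0.9474  0.1538] gw 0.15967216533326206 j [  25.5154   17.9891  -28.7613    0.0595  -43.2003 -162.3679]
  Mnut(F only) -0.356  +Mz -0.203 rad 0.1222 handle yaw -47.07
t 13.55 tcp [0.4875 0.0554 0.0923] yaw -46.82 tilt [ 0.0632 -0.0158] F [3.2286 0.1672 0.5034] M [-0.3055 -0.988   0.1719] gw 0.159759713701206 j [  25.5207   17.99    -28.7656    0.0606  -43.1941 -162.3815]
  Mnut(F only) -0.303  +Mz -0.131 rad 0.1223 handle yaw -47.07
```

>>> move_arm(increments=[0.5,0,0,0,0.0012,0.0003,0,0.5,0,0,0,0.0012,0.0003,0,0.5,0,0,-0.004,0.0012,0.0003,0,0.5,0,0,-0.008,0.0012,0.0003,0,0.5,0,0,-0.008,0.0012,0.0003,0])

```text
time_s: 13.97
tcp_pos: [0.4883, 0.0561, 0.1004]
ee_rot: [[0.001, 0.735, 0.678], [-0.0, 0.678, -0.735], [-1.0, 0.0, 0.0]]
wrist_force: [4.1, -1.6, -3.7]
gripper_width: 0.156
```

```bash
python3 - <<'E'
from h import *
st();im=save('top','t20.png')[:,:,::-1];cv2.imwrite('pics/t20c.png',cv2.resize(im[182:220,250:296],None,fx=14,fy=14,interpolation=2));st()
E
```

```text
t 13.9667 tcp [0.4883 0.0561 0.1004] yaw -47.33 tilt [ 0.0383 -0.0009] F [ 4.0533 -1.6454 -3.666 ] M [-0.2909 -0.9017  0.2085] gw 0.15587752078358078 j [  25.5338   17.4029  -28.1024    0.0247  -44.4604 -162.8806]
  Mnut(F only) -0.230  +Mz -0.021 rad 0.1222 handle yaw -47.55
t 14.0167 tcp [0.4883 0.056  0.1001] yaw -47.33 tilt [ 0.0342 -0.0054] F [ 3.8322 -0.6456 -3.1512] M [-0.205  -0.8828  0.1894] gw 0.15703257603415674 j [  25.5298   17.4189  -28.1271    0.028   -44.4255 -162.8777]
  Mnut(F only) -0.292  +Mz -0.103 rad 0.1222 handle yaw -47.50
```

View pics/t20c.png

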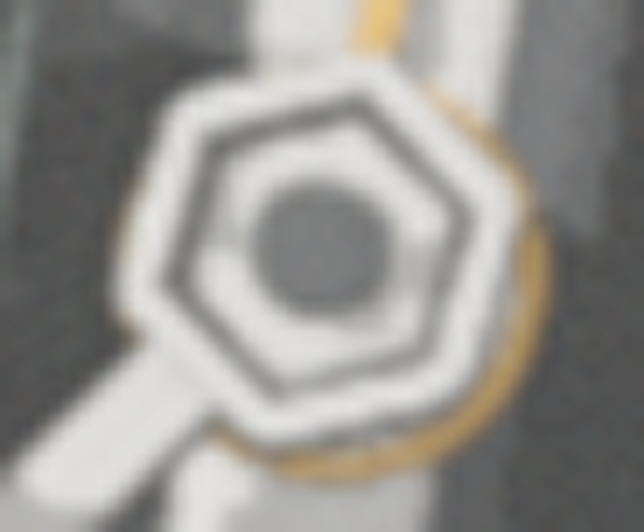

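>>> move_arm(increments=[0,0,0,0,0,0.001,0,0,-2,0,0,0,0.0017,0,0,-4,0,-0.002,0,0.0017,0,0,-4,0,-0.005,0,0.0017,0,0,-4,0,-0.008,0,0.0017,0])

```text
time_s: 14.43
tcp_pos: [0.4888, 0.0549, 0.1079]
ee_rot: [[0.046, 0.734, 0.677], [-0.052, 0.679, -0.733], [-0.998, -0.001, 0.069]]
wrist_force: [0.9, 1.2, -3.3]
gripper_width: 0.159
```

```bash
python3 - <<'E'
from h import *
st();im=save('top','t21.png')[:,:,::-1];cv2.imwrite('pics/t21c.png',cv2.resize(im[182:220,250:296],None,fx=14,fy=14,interpolation=2));st()
E
```

```text
t 14.4333 tcp [0.4888 0.0549 0.1079] yaw -47.25 tilt [ 2.6488 -2.9583] F [ 0.8723  1.2026 -3.3159] M [ 0.4306 -0.037   0.1935] gw 0.15872166306322238 j [  27.7634   15.8663  -31.2845    5.763   -42.0255 -169.2688]
  Mnut(F only) -0.176  +Mz 0.017 rad 0.1211 handle yaw -47.35
t 14.4833 tcp [0.4894 0.055  0.1087] yaw -47.31 tilt [ 2.7159 -2.9191] F [ 0.9067  1.6017 -2.1987] M [0.5613 0.2609 0.1634] gw 0.1599116532344581 j [  27.7361   15.8218  -31.196     5.7512  -42.0783 -169.2825]
  Mnut(F only) -0.211  +Mz -0.048 rad 0.1207 handle yaw -47.58
```

View pics/t21c.png

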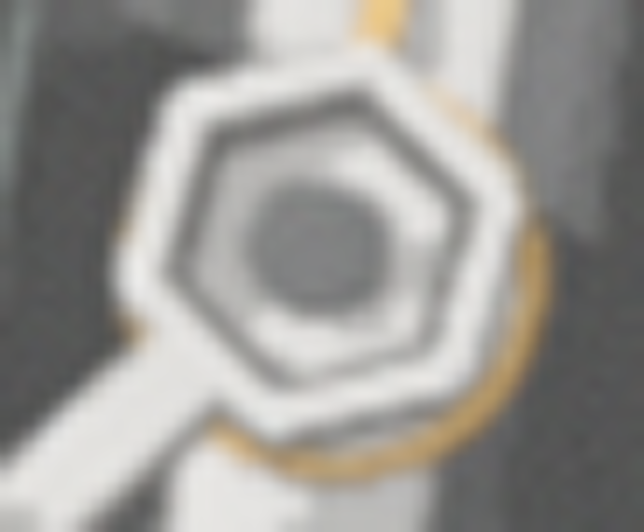

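>>> move_arm(increments=[0,0,0,-0.005,0,0.0004,0,0,0,0,-0.01,0,0.0008,0,0,0,0,-0.018,0,0.0013,0,0,0,0,-0.03,0,0.002,0,0,0,0,-0.045,0,0.003,0,0,0,0,-0.045,0,0.003,0])

```text
time_s: 14.98
tcp_pos: [0.4914, 0.0555, 0.1567]
ee_rot: [[0.054, 0.735, 0.676], [-0.049, 0.678, -0.733], [-0.997, 0.006, 0.073]]
wrist_force: [0.7, 0.1, -1.7]
gripper_width: 0.156
```

```bash
python3 - <<'E'
from h import *
st();im=save('top','t22.png')[:,:,::-1];cv2.imwrite('pics/t22c.png',cv2.resize(im[182:220,250:296],None,fx=14,fy=14,interpolation=2));st()
im=save('side','s22.png')[:,:,::-1];cv2.imwrite('pics/s22c.png',cv2.resize(im[180:300,215:375],None,fx=5,fy=5,interpolation=2));st()
E
```

```text
t 14.9833 tcp [0.4914 0.0555 0.1567] yaw -47.32 tilt [ 3.1094 -2.8241] F [ 0.7345  0.1227 -1.6615] M [ 0.1629 -0.0171  0.0164] gw 0.1562584231972964 j [  27.7452   12.2189  -27.5102    5.2411  -48.9491 -168.4445]
  Mnut(F only) -0.076  +Mz -0.059 rad 0.1197 handle yaw -48.46
t 15.0333 tcp [0.4906 0.0553 0.1551] yaw -47.34 tilt [ 2.9906 -2.8382] F [ 0.6632 -0.2452 -2.2403] M [ 0.1668  0.2674 -0.0316] gw 0.1607179052238297 j [  27.7484   12.3027  -27.6369    5.1921  -48.8486 -168.4578]
  Mnut(F only) -0.040  +Mz -0.071 rad 0.1201 handle yaw -48.12
t 15.0833 tcp [0.4897 0.055  0.1539] yaw -47.35 tilt [ 2.835  -2.8922] F [-1.4567 -0.1031 -2.9099] M [ 0.1635  0.2952 -0.0696] gw 0.1559244273649467 j [  27.7505   12.3726  -27.7414    5.1603  -48.8363 -168.4611]
  Mnut(F only) 0.138  +Mz 0.068 rad 0.1205 handle yaw -47.66
```

View pics/t22c.png

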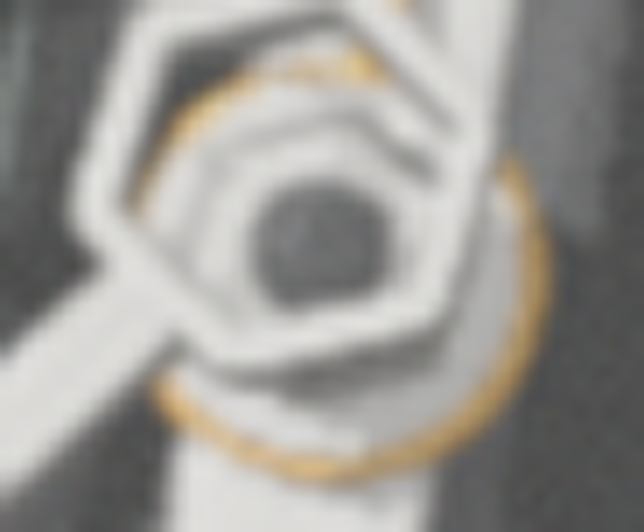

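View pics/s22c.png

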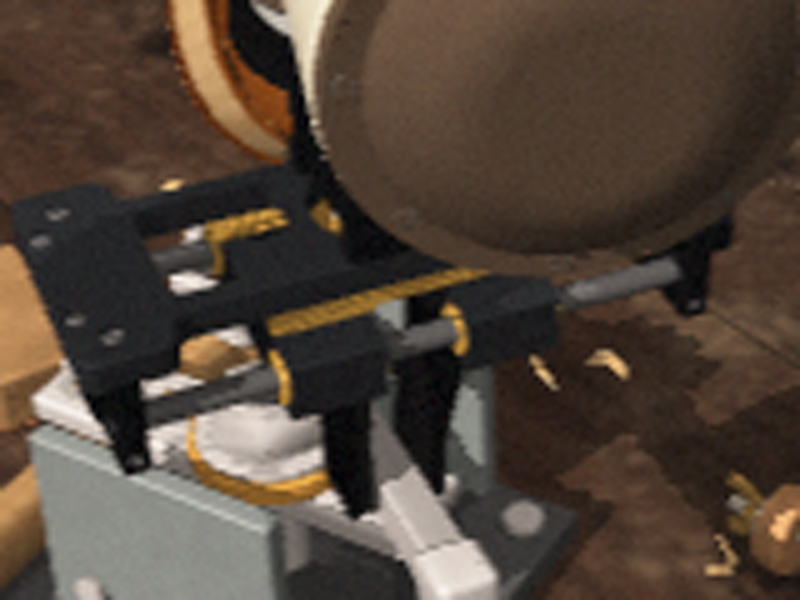

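The ring is clear of the nut, so I'll swing back.

```bash
python3 - <<'E'
from h import *
arc([.5709,-.034],.12,list(np.linspace(-47.3,13,11)[1:])+[13],.158,4)
E
```

```text
-41.3: -6.1, 0.1, 0.3, -0.0041, -0.0132, 0.0014, 0
-35.2: -12.1, 0.1, 0.7, -0.0039, -0.0257, 0.0034, 0
-29.2: -18.1, 0.1, 1.1, -0.0037, -0.0379, 0.0067, 0
-23.2: -24.1, 0.1, 1.6, -0.0034, -0.0496, 0.0113, 0
-17.1: -30.1, 0.1, 2.0, -0.0031, -0.0609, 0.0170, 0
-11.1: -36.1, 0.1, 2.4, -0.0026, -0.0714, 0.0239, 0
-5.1: -42.2, 0.1, 2.8, -0.0020, -0.0812, 0.0319, 0
0.9: -48.2, 0.1, 3.3, -0.0014, -0.0901, 0.0408, 0
7.0: -54.2, 0.1, 3.7, -0.0008, -0.0980, 0.0506, 0
13.0: -60.2, 0.1, 4.1, -0.0000, -0.1048, 0.0612, 0
13.0: -60.2, 0.1, 4.1, -0.0000, -0.1048, 0.0612, 0
```

>>> move_arm(increments=[-6.1,0.1,0.3,-0.004,-0.0132,0.0014,0,-12.1,0.1,0.7,-0.004,-0.0257,0.0034,0,-18.1,0.1,1.1,-0.0037,-0.0379,0.0067,0,-24.1,0.1,1.6,-0.0034,-0.0496,0.0113,0,-30.1,0.1,2,-0.003,-0.0609,0.017,0,-36.1,0.1,2.4,-0.0026,-0.0714,0.0239,0,-42.2,0.1,2.8,-0.002,-0.0812,0.0319,0,-48.2,0.1,3.3,-0.0014,-0.09,0.0408,0,-54.2,0.1,3.7,-0.0008,-0.098,0.0506,0,-60.2,0.1,4.1,0,-0.1048,0.0612,0,-60.2,0.1,4.1,0,-0.1048,0.0612,0,-60.2,0.1,4.1,0,-0.1048,0.0612,0])

```text
time_s: 16.08
tcp_pos: [0.4533, -0.0615, 0.1567]
ee_rot: [[0.065, -0.222, 0.973], [0.014, 0.975, 0.221], [-0.998, -0.001, 0.066]]
wrist_force: [-1.7, 0.4, -2.5]
gripper_width: 0.156
```

```bash
python3 - <<'E'
from h import *
st();im=save('side','s23.png')[:,:,::-1];cv2.imwrite('pics/s23c.png',cv2.resize(im[195:275,240:380],None,fx=5.7,fy=5.7,interpolation=2))
g=im[245:285,245:295].mean(2);g=np.clip((g-90)*255/140,0,255).astype('uint8')
cv2.imwrite('pics/s23e.png',cv2.resize(g,None,fx=14,fy=14,interpolation=2))
im=save('top','t23.png')[:,:,::-1];cv2.imwrite('pics/t23c.png',cv2.resize(im[176:216,250:296],None,fx=14,fy=14,interpolation=2));st()
E
```

```text
t 16.0833 tcp [ 0.4533 -0.0615  0.1567] yaw 12.82 tilt [3.718  0.7958] F [-1.6673  0.3852 -2.4983] M [-0.0262  0.3063 -0.0375] gw 0.15639553510695386 j [ 12.7492   8.2117 -30.7649   0.0603 -47.2186 -89.975 ]
  Mnut(F only) -0.091  +Mz -0.128 rad 0.1207 handle yaw 13.13
t 16.1833 tcp [ 0.4534 -0.0608  0.157 ] yaw 12.95 tilt [3.756  0.8059] F [ 0.3818 -0.2671 -2.5044] M [-0.0658  0.3206  0.0202] gw 0.15768529702214787 j [ 12.8419   8.1805 -30.7609   0.0669 -47.2145 -89.9417]
  Mnut(F only) 0.042  +Mz 0.062 rad 0.1204 handle yaw 12.81
```

View pics/s23c.png

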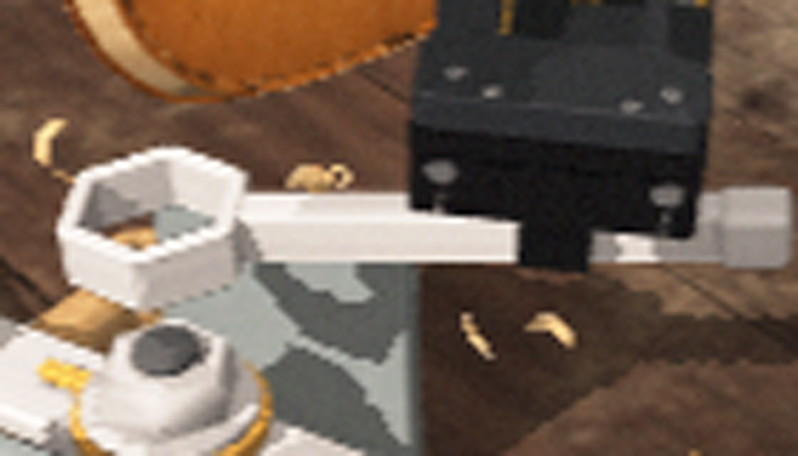

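View pics/s23e.png

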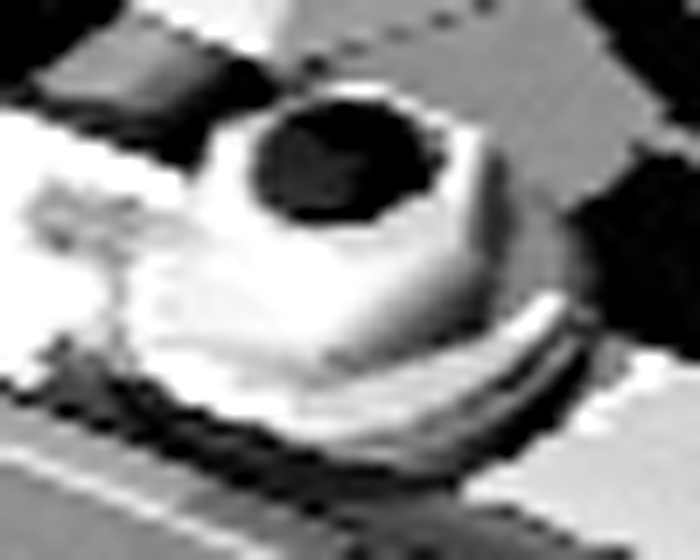

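View pics/t23c.png

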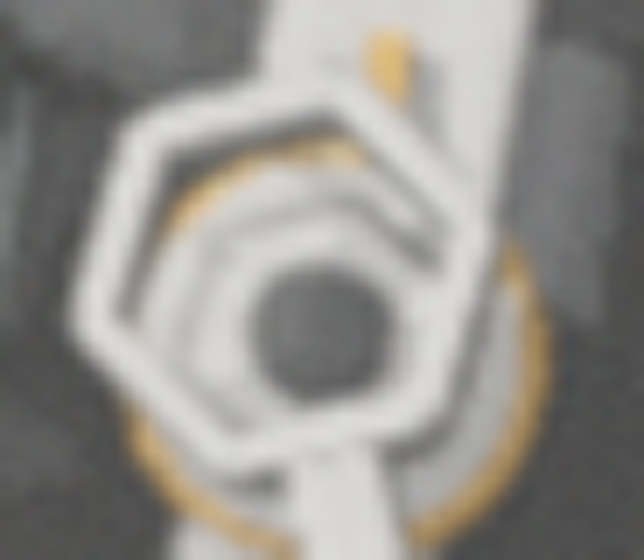

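```bash
python3 - <<'E'
from h import *
np.set_printoptions(precision=4,suppress=True)
S=lambda x,y:((x+.5)/5.7-.5+240,(y+.5)/5.7-.5+195)
T=lambda x,y:((x+.5)/14-.5+250,(y+.5)/14-.5+176)
C,e=tri(S(155,203),T(282,276.5));print('ringtop',C,e)
a=np.radians(13);u=np.array([np.cos(a),np.sin(a),0]);n=np.array([-u[1],u[0],0])
o,d=ray('side',[S(788,208)]);d=d[0];t=n@(C-o)/(n@d);q=o+t*d;print(q,(q-C)@u,'noseup',np.degrees(np.arcsin((C[2]-q[2])/.19)))
W=onz('top',[T(*p) for p in[(135,130),(330,85),(490,235),(430,420),(230,470),(78,320)]],C[2])
for i in range(3): print('ring normal',(np.degrees(np.arctan2(*(W[i]-W[i+3])[1::-1]))+30)%60)
W=onz('top',[T(*p) for p in[(185,325),(210,228),(355,190),(435,260)]],.09)
for i in range(3): print('nut normal',(np.degrees(np.arctan2(*(W[i+1]-W[i])[1::-1]))+90)%60)
s=st();print('rad',(C[:2]-s['tcp_pos'][:2])@u[:2],'lat',(C[:2]-s['tcp_pos'][:2])@n[:2],'dz',C[2]-s['tcp_pos'][2])
E
```

```text
ringtop [ 0.5698 -0.0341  0.1563] 0.0005255729225431378
[ 0.3861 -0.0765  0.166 ] -0.1885240517670716 noseup -2.9203311318819782
ring normal 14.660431371604375
ring normal 15.263449608295991
ring normal 11.049308460950314
nut normal 15.426118325814244
nut normal 14.132243899043075
nut normal 17.91127216408512
t 16.1833 tcp [ 0.4534 -0.0608  0.157 ] yaw 12.95 tilt [3.756  0.8059] F [ 0.3818 -0.2671 -2.5044] M [-0.0658  0.3206  0.0202] gw 0.15768529702214787 j [ 12.8419   8.1805 -30.7609   0.0669 -47.2145 -89.9417]
  Mnut(F only) 0.042  +Mz 0.062 rad 0.1204 handle yaw 12.81
rad 0.11942201691856837 lat -0.00020692599735538245 dz -0.0006534629266019554
```

```bash
python3 - <<'E'
from h import *
arc([.5708,-.0341],.1203,[14]*10,[.157,.145,.13,.117,.11,.105,.102,.0995,.0985,.0985],[5.5]+[7.5]*9)
E
```

```text
14.0: -1.0, -1.7, 0.1, 0.0000, -0.0025, 0.0001, 0
14.0: -1.0, -3.7, 0.2, 0.0120, -0.0025, -0.0007, 0
14.0: -1.0, -3.7, 0.2, 0.0269, -0.0025, -0.0017, 0
14.0: -1.0, -3.7, 0.2, 0.0399, -0.0025, -0.0026, 0
14.0: -1.0, -3.7, 0.2, 0.0469, -0.0024, -0.0031, 0
14.0: -1.0, -3.7, 0.2, 0.0519, -0.0024, -0.0034, 0
14.0: -1.0, -3.7, 0.2, 0.0549, -0.0024, -0.0036, 0
14.0: -1.0, -3.7, 0.2, 0.0574, -0.0024, -0.0038, 0
14.0: -1.0, -3.7, 0.2, 0.0584, -0.0024, -0.0038, 0
14.0: -1.0, -3.7, 0.2, 0.0584, -0.0024, -0.0038, 0
```

>>> move_arm(increments=[-1,-1.7,0.1,0,-0.0023,0.0001,0,-1,-3.7,0.2,0.012,-0.0023,-0.0004,0,-1,-3.7,0.2,0.0269,-0.0023,-0.0014,0,-1,-3.7,0.2,0.0399,-0.0023,-0.0023,0,-1,-3.7,0.2,0.0469,-0.0023,-0.0028,0,-1,-3.7,0.2,0.0519,-0.0023,-0.0031,0,-1,-3.7,0.2,0.0549,-0.0023,-0.0033,0,-1,-3.7,0.2,0.0574,-0.0023,-0.0035,0,-1,-3.7,0.2,0.0584,-0.0023,-0.0036,0,-1,-3.7,0.2,0.0584,-0.0023,-0.0036,0])

```text
time_s: 17.02
tcp_pos: [0.4552, -0.063, 0.0993]
ee_rot: [[0.129, -0.243, 0.961], [0.033, 0.97, 0.241], [-0.991, 0.0, 0.133]]
wrist_force: [0.3, -0.1, -2.5]
gripper_width: 0.161
```

```bash
python3 - <<'E'
from h import *
st();im=save('top','t24.png')[:,:,::-1];cv2.imwrite('pics/t24c.png',cv2.resize(im[182:220,250:296],None,fx=14,fy=14,interpolation=2));st()
arc([.5708,-.0341],.1203,[14]*4,[.0985,.0965,.0945,.0925],7.5)
E
```

```text
t 17.0167 tcp [ 0.4552 -0.063   0.0993] yaw 14.06 tilt [7.4085 1.8823] F [ 0.2814 -0.1091 -2.4802] M [-0.1158  0.4792 -0.0631] gw 0.1614311216289238 j [ 12.2799  11.7634 -37.1031  -0.4779 -33.4722 -87.8342]
  Mnut(F only) 0.021  +Mz -0.042 rad 0.1191 handle yaw 14.06
t 17.0667 tcp [ 0.4554 -0.0631  0.0994] yaw 14.06 tilt [7.4285 1.8841] F [ 0.8009  0.6894 -2.074 ] M [-0.0514  0.4701 -0.0183] gw 0.1534512498554456 j [ 12.2762  11.7502 -37.0913  -0.4741 -33.4771 -87.8318]
  Mnut(F only) -0.056  +Mz -0.075 rad 0.1190 handle yaw 14.08
14.0: 0.1, 0.2, -0.0, 0.0008, 0.0002, -0.0014, 0
14.0: 0.1, 0.2, -0.0, 0.0027, 0.0002, -0.0017, 0
14.0: 0.1, 0.2, -0.0, 0.0047, 0.0002, -0.0019, 0
14.0: 0.1, 0.2, -0.0, 0.0067, 0.0002, -0.0022, 0
```

View pics/t24c.png

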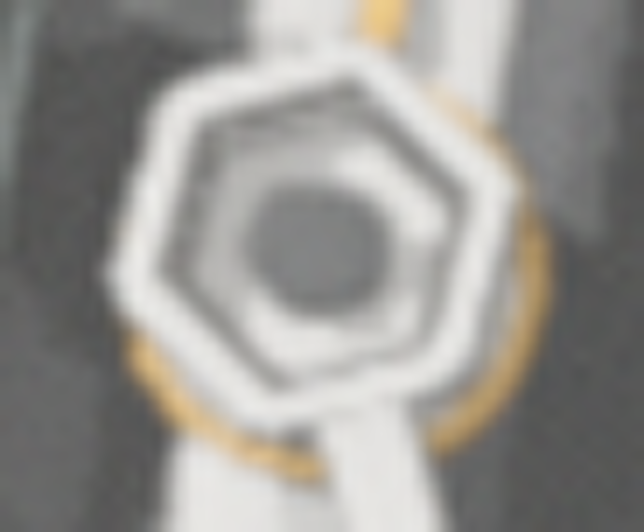

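The ring surrounds the nut with even margins and no contact force, so I'll finish lowering it.

>>> move_arm(increments=[0,0,0,0.0008,0,-0.0012,0,0,0,0,0.0027,0,-0.0016,0,0,0,0,0.0047,0,-0.0018,0,0,0,0,0.0065,0,-0.002,0,0,0,0,0.0065,0,-0.002,0])

```text
time_s: 17.48
tcp_pos: [0.4539, -0.0634, 0.0921]
ee_rot: [[0.129, -0.243, 0.961], [0.033, 0.97, 0.241], [-0.991, 0.0, 0.133]]
wrist_force: [-0.1, 0.2, -2.9]
gripper_width: 0.156
```

```bash
python3 - <<'E'
from h import *
st();im=save('top','t25.png')[:,:,::-1];cv2.imwrite('pics/t25c.png',cv2.resize(im[182:220,250:296],None,fx=14,fy=14,interpolation=2));st()
E
```

```text
t 17.4833 tcp [ 0.4539 -0.0634  0.0921] yaw 14.06 tilt [7.3747 1.8754] F [-0.1217  0.17   -2.9423] M [-0.1021  0.4612 -0.    ] gw 0.1561935460186003 j [ 12.2648  12.3624 -37.7302  -0.4981 -32.281  -87.8004]
  Mnut(F only) -0.023  +Mz -0.023 rad 0.1205 handle yaw 14.09
t 17.5333 tcp [ 0.4539 -0.0634  0.0923] yaw 14.06 tilt [7.3752 1.8748] F [-0.0763 -0.1264 -2.8514] M [-0.0597  0.4498 -0.0009] gw 0.15536320490235242 j [ 12.2668  12.3498 -37.72    -0.496  -32.3033 -87.8001]
  Mnut(F only) 0.013  +Mz 0.012 rad 0.1205 handle yaw 14.08
```

View pics/t25c.png

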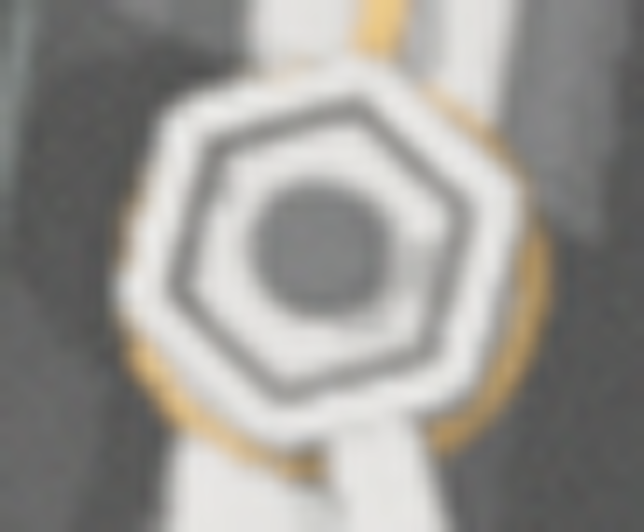

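Seated. I'll set the tool upright again.

>>> move_arm(increments=[0,2.5,0,0,0,-0.0005,0,0,5,0,0,0,-0.001,0,0,7.6,0,-0.0001,0,-0.0014,0,0,7.6,0,-0.0001,0,-0.0014,0])

```text
time_s: 17.87
tcp_pos: [0.4549, -0.0633, 0.093]
ee_rot: [[0.003, -0.244, 0.97], [0.0, 0.97, 0.244], [-1.0, -0.0, 0.003]]
wrist_force: [1.0, 0.5, 0.9]
gripper_width: 0.155
```

```bash
python3 - <<'E'
from h import *
st();r.capture('top');st()
arc([.5708,-.0339],.1203,[14-3*i for i in range(1,11)],.0925,0.)
E
```

```text
t 17.8667 tcp [ 0.4549 -0.0633  0.093 ] yaw 14.13 tilt [0.162  0.0275] F [0.9757 0.5371 0.8813] M [ 0.1832 -0.4642  0.0854] gw 0.1546605026604888 j [ 12.4457  15.2272 -32.9364   0.0121 -41.6723 -88.32  ]
  Mnut(F only) -0.034  +Mz 0.052 rad 0.1195 handle yaw 14.14
t 17.9167 tcp [ 0.4548 -0.0633  0.0928] yaw 14.11 tilt [0.2975 0.0767] F [1.9842 1.5674 0.2116] M [ 0.3775 -0.7435  0.0851] gw 0.1537949195012296 j [ 12.4397  15.1746 -33.035   -0.0163 -41.4834 -88.3204]
  Mnut(F only) -0.124  +Mz -0.039 rad 0.1196 handle yaw 14.11
11.0: 3.1, 0.3, -0.0, 0.0003, 0.0067, -0.0005, 0
8.0: 6.1, 0.3, -0.0, 0.0003, 0.0130, 0.0000, 0
5.0: 9.1, 0.3, -0.0, 0.0003, 0.0192, 0.0008, 0
2.0: 12.1, 0.3, -0.0, 0.0003, 0.0254, 0.0020, 0
-1.0: 15.1, 0.3, -0.0, 0.0003, 0.0316, 0.0035, 0
-4.0: 18.1, 0.3, -0.1, 0.0004, 0.0376, 0.0053, 0
-7.0: 21.1, 0.3, -0.1, 0.0004, 0.0435, 0.0074, 0
-10.0: 24.1, 0.3, -0.1, 0.0004, 0.0493, 0.0098, 0
-13.0: 27.1, 0.3, -0.1, 0.0004, 0.0550, 0.0125, 0
-16.0: 30.1, 0.3, -0.1, 0.0004, 0.0605, 0.0156, 0
```

Total nut turn so far is about 81°. I'll turn freely to yaw −4, where tightness cannot yet have come up, and then go in small measured steps.

>>> move_arm(increments=[3,0,0,0,0.0064,-0.0003,0,6,0,0,0,0.0128,0.0001,0,9,0,0,0,0.019,0.0009,0,12,0,0,0,0.0252,0.0021,0,15,0,0,0,0.0314,0.0036,0,18,0,0,0,0.0374,0.0054,0])

```text
time_s: 18.42
tcp_pos: [0.4507, -0.0254, 0.0932]
ee_rot: [[0.007, 0.069, 0.998], [0.002, 0.998, -0.069], [-1.0, 0.002, 0.007]]
wrist_force: [3.0, 0.4, -1.7]
gripper_width: 0.156
```

```bash
python3 - <<'E'
from h import *
st();r.capture('top');st()
arc([.5708,-.0339],.1203,[-4-2*i for i in range(0,6)],.0925,0.)
E
```

```text
t 18.4167 tcp [ 0.4507 -0.0254  0.0932] yaw -3.98 tilt [0.4139 0.1132] F [ 2.9973  0.3772 -1.7273] M [ 0.0337 -0.9945  0.2569] gw 0.15600346823597938 j [  17.5202   14.418   -34.1271    0.0254  -41.0262 -111.5205]
  Mnut(F only) -0.071  +Mz 0.185 rad 0.1204 handle yaw -4.16
t 18.4667 tcp [ 0.4508 -0.0248  0.0931] yaw -4.06 tilt [0.3978 0.1228] F [ 2.6276  1.1948 -0.2449] M [ 0.2466 -1.14    0.1787] gw 0.15761641491848782 j [  17.5865   14.427   -34.1119    0.0047  -41.0447 -111.6501]
  Mnut(F only) -0.168  +Mz 0.011 rad 0.1204 handle yaw -4.44
-4.0: -0.1, 0.4, -0.2, 0.0006, -0.0007, 0.0001, 0
-6.0: 1.9, 0.4, -0.2, 0.0007, 0.0035, 0.0002, 0
-8.0: 3.9, 0.4, -0.2, 0.0007, 0.0077, 0.0004, 0
-10.0: 5.9, 0.4, -0.2, 0.0007, 0.0119, 0.0007, 0
-12.0: 7.9, 0.4, -0.2, 0.0007, 0.0160, 0.0012, 0
-14.0: 9.9, 0.4, -0.2, 0.0007, 0.0202, 0.0019, 0
```

>>> move_arm(increments=[2,0,0,0,0.0042,0.0004,0,4,0,0,0,0.0084,0.0006,0])

```text
time_s: 18.63
tcp_pos: [0.4515, -0.0174, 0.093]
ee_rot: [[0.006, 0.137, 0.991], [0.002, 0.991, -0.137], [-1.0, 0.002, 0.005]]
wrist_force: [2.2, 0.6, -0.5]
gripper_width: 0.157
```

```bash
python3 - <<'E'
from h import *
st()
E
```

```text
t 18.6333 tcp [ 0.4515 -0.0174  0.093 ] yaw -7.87 tilt [0.3269 0.098 ] F [ 2.1543  0.6398 -0.4709] M [ 0.0817 -0.8431  0.3109] gw 0.15692372731117063 j [  18.5187   14.4991  -34.0289    0.0166  -41.1309 -116.3992]
  Mnut(F only) -0.112  +Mz 0.199 rad 0.1205 handle yaw -7.98
```

>>> move_arm(increments=[2,0,0,0,0.0042,0.0001,0,4,0,0,0,0.0084,0.0003,0])

```text
time_s: 18.8
tcp_pos: [0.4528, -0.0091, 0.093]
ee_rot: [[0.005, 0.206, 0.979], [0.002, 0.979, -0.206], [-1.0, 0.003, 0.005]]
wrist_force: [2.7, 0.6, 0.1]
gripper_width: 0.158
```

```bash
python3 - <<'E'
from h import *
st()
E
```

```text
t 18.8 tcp [ 0.4528 -0.0091  0.093 ] yaw -11.87 tilt [0.303  0.0952] F [2.6906 0.6001 0.1492] M [ 0.1095 -0.8411  0.2534] gw 0.15836679840061552 j [  19.5173   14.606   -33.8812    0.0174  -41.1954 -121.397 ]
  Mnut(F only) -0.138  +Mz 0.115 rad 0.1206 handle yaw -11.95
```

>>> move_arm(increments=[2,0,0,0,0.0042,0.0004,0,4,0,0,0,0.0084,0.0006,0])

```text
time_s: 18.97
tcp_pos: [0.4546, -0.0011, 0.0928]
ee_rot: [[0.004, 0.273, 0.962], [0.002, 0.962, -0.273], [-1.0, 0.003, 0.004]]
wrist_force: [0.7, 1.6, -0.3]
gripper_width: 0.156
```

```bash
python3 - <<'E'
from h import *
st()
E
```

```text
t 18.9667 tcp [ 0.4546 -0.0011  0.0928] yaw -15.87 tilt [0.2396 0.0898] F [ 0.7206  1.6308 -0.2859] M [ 0.211  -0.5706  0.4352] gw 0.15573360889125343 j [  20.4429   14.799   -33.6101   -0.0007  -41.3349 -126.3133]
  Mnut(F only) -0.213  +Mz 0.222 rad 0.1208 handle yaw -15.87
```

>>> move_arm(increments=[2,0,0,0,0.0042,0.0001,0,4,0,0,0,0.0084,0.0003,0])

```text
time_s: 19.13
tcp_pos: [0.4571, 0.0069, 0.0928]
ee_rot: [[0.004, 0.34, 0.94], [0.002, 0.94, -0.34], [-1.0, 0.003, 0.003]]
wrist_force: [1.2, 1.5, -0.7]
gripper_width: 0.159
```

```bash
python3 - <<'E'
from h import *
st()
E
```

```text
t 19.1333 tcp [0.4571 0.0069 0.0928] yaw -19.87 tilt [0.2223 0.0892] F [ 1.1791  1.4917 -0.695 ] M [ 0.2543 -0.4734  0.405 ] gw 0.15850848231154652 j [  21.3258   15.022   -33.2704   -0.0034  -41.4682 -131.1892]
  Mnut(F only) -0.218  +Mz 0.187 rad 0.1209 handle yaw -19.83
```

>>> move_arm(increments=[1.5,0,0,0,0.0032,0.0001,0,3,0,0,0,0.0063,0.0002,0])

```text
time_s: 19.3
tcp_pos: [0.4589, 0.0121, 0.0927]
ee_rot: [[0.002, 0.388, 0.922], [0.0, 0.922, -0.388], [-1.0, 0.001, 0.002]]
wrist_force: [1.6, -2.6, -1.1]
gripper_width: 0.159
```

```bash
python3 - <<'E'
from h import *
st()
E
```

```text
t 19.3 tcp [0.4589 0.0121 0.0927] yaw -22.80 tilt [0.1357 0.0126] F [ 1.5623 -2.6201 -1.1465] M [-1.0079 -0.5776  0.5087] gw 0.15947995221920735 j [  21.9141   15.2387  -32.9889    0.0586  -41.6418 -134.7611]
  Mnut(F only) 0.221  +Mz 0.730 rad 0.1211 handle yaw -22.45
```

>>> move_arm(increments=[1.5,0,0,0,0.0032,0.0001,0,3,0,0,0,0.0063,0.0002,0])

```text
time_s: 19.47
tcp_pos: [0.4611, 0.0174, 0.0926]
ee_rot: [[0.001, 0.435, 0.9], [-0.0, 0.9, -0.435], [-1.0, 0.0, 0.001]]
wrist_force: [0.8, -3.6, -0.1]
gripper_width: 0.154
```

```bash
python3 - <<'E'
from h import *
st()
E
```

```text
t 19.4667 tcp [0.4611 0.0174 0.0926] yaw -25.80 tilt [ 0.0787 -0.0213] F [ 0.7856 -3.5781 -0.0599] M [-0.9993 -0.3674  0.526 ] gw 0.15420144732061503 j [  22.4575   15.4794  -32.6482    0.0746  -41.8078 -138.3136]
  Mnut(F only) 0.352  +Mz 0.878 rad 0.1212 handle yaw -25.16
```

The torque rose from 0.19 to 0.73 and then 0.88 N·m between yaw −20 and −26. The nut has gone tight at about −22 and the collar has moved about 4°. I'll go on by about 6° in two steps.

>>> move_arm(increments=[1.5,0,0,0,0.0032,0.0001,0,3,0,0,0,0.0063,0.0002,0])

```text
time_s: 19.63
tcp_pos: [0.4637, 0.0227, 0.0925]
ee_rot: [[0.0, 0.482, 0.876], [-0.001, 0.876, -0.482], [-1.0, -0.0, 0.001]]
wrist_force: [0.6, -3.1, -0.0]
gripper_width: 0.157
```

```bash
python3 - <<'E'
from h import *
st();im=save('top','t26.png')[:,:,::-1];cv2.imwrite('pics/t26c.png',cv2.resize(im[172:216,250:296],None,fx=13,fy=13,interpolation=2));st()
a=cv2.imread('pics/t25.png');cv2.imwrite('pics/t25d.png',cv2.resize(a[172:216,250:296],None,fx=13,fy=13,interpolation=2))
E
```

```text
t 19.6333 tcp [0.4637 0.0227 0.0925] yaw -28.80 tilt [ 0.0257 -0.0435] F [ 0.5859 -3.1354 -0.0246] M [-1.0487 -0.26    0.6302] gw 0.15737958192830875 j [  22.9776   15.7507  -32.2528    0.0748  -41.9898 -141.8357]
  Mnut(F only) 0.303  +Mz 0.933 rad 0.1213 handle yaw -27.95
t 19.6833 tcp [0.4639 0.0232 0.0925] yaw -28.86 tilt [ 0.0312 -0.0256] F [ 0.7755 -1.7405  0.2407] M [-0.6985 -0.2417  0.5766] gw 0.15856762785532424 j [  23.0079   15.7721  -32.2184    0.0535  -41.9908 -141.9029]
  Mnut(F only) 0.142  +Mz 0.718 rad 0.1213 handle yaw -28.18
```

View pics/t26c.png

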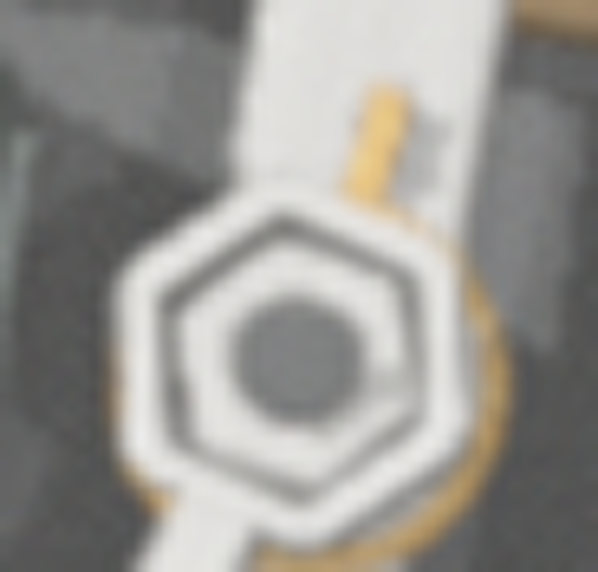

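View pics/t25d.png

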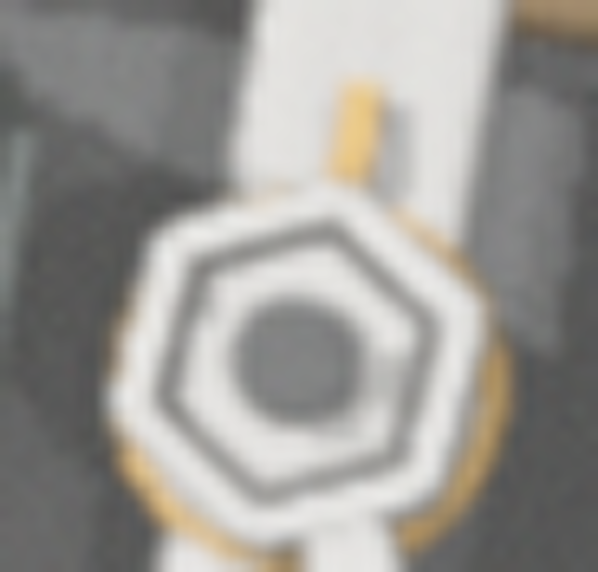

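```bash
cat >> h.py <<'E'
def pointer(im,axis=(.5708,-.0341),z=.072):
    hsv=cv2.cvtColor(im,cv2.COLOR_BGR2HSV)
    m=cv2.inRange(hsv,(12,70,90),(35,255,255))
    ys,xs=np.where(m[176:200,262:290]>0);p=np.c_[xs+262,ys+176].astype(float)
    W=onz('top',p,z)[:,:2]-np.array(axis);rr=np.hypot(*W.T);k=(rr>.0345)&(rr<.056)
    w=hsv[p[k,1].astype(int),p[k,0].astype(int),1].astype(float)
    a=np.degrees(np.arctan2(W[k,1],W[k,0]))
    return k.sum(),np.average(a,weights=w),rr[k].max()
E
python3 - <<'E'
from h import *
for f in('t7','t10','t17','t18','t23','t25','t26'):
    print(f,pointer(cv2.imread(f'pics/{f}.png')))
E
```

```text
t7 (np.int64(6), np.float64(-10.0489458494857), np.float64(0.04862523254458547))
t10 (np.int64(20), np.float64(-10.41278973159671), np.float64(0.04862523254458547))
t17 (np.int64(18), np.float64(-10.673317837891679), np.float64(0.04862523254458547))
t18 (np.int64(19), np.float64(-10.617409253488304), np.float64(0.04862523254458547))
t23 (np.int64(9), np.float64(-6.641697507388046), np.float64(0.04862523254458547))
t25 (np.int64(19), np.float64(-10.615345841061362), np.float64(0.04862523254458547))
t26 (np.int64(21), np.float64(-15.869578822737138), np.float64(0.04961030173677605))
```

The pointer moved from −10.5° to −15.9°, so the collar has carried about 5.5° to 6°. I'll add about 4°.

>>> move_arm(increments=[1.4,0,0,0,0.0029,0.0001,0,2.8,0,0,0,0.0059,0.0002,0,4.2,0,0,0,0.0089,0.0003,0])

```text
time_s: 19.93
tcp_pos: [0.4677, 0.0302, 0.0923]
ee_rot: [[-0.001, 0.545, 0.839], [-0.001, 0.839, -0.545], [-1.0, -0.001, -0.0]]
wrist_force: [-0.9, -3.2, 0.9]
gripper_width: 0.157
```

```bash
python3 - <<'E'
from h import *
st();save('top','t27.png');st();print(pointer(cv2.imread('pics/t27.png')));save('top','t28.png');print(pointer(cv2.imread('pics/t28.png')));st()
a=cv2.imread('pics/t28.png');cv2.imwrite('pics/t28c.png',cv2.resize(a[172:216,250:296],None,fx=13,fy=13,interpolation=2))
E
```

```text
t 19.9333 tcp [0.4677 0.0302 0.0923] yaw -33.01 tilt [-0.0461 -0.0601] F [-0.9226 -3.1637  0.9091] M [-1.2611 -0.0797  0.6303] gw 0.1570139431310074 j [  23.6495   16.1783  -31.6121    0.0544  -42.2759 -146.6956]
  Mnut(F only) 0.385  +Mz 1.016 rad 0.1215 handle yaw -31.94
t 19.9833 tcp [0.468  0.0306 0.0923] yaw -33.06 tilt [-0.0367 -0.0437] F [-1.6149 -2.3133  1.4081] M [-0.9029  0.0152  0.6152] gw 0.1610389501125457 j [  23.6793   16.2024  -31.5726    0.0376  -42.2762 -146.7643]
  Mnut(F only) 0.342  +Mz 0.957 rad 0.1215 handle yaw -32.19
(np.int64(21), np.float64(-19.87983077194838), np.float64(0.050230854809861815))
(np.int64(20), np.float64(-19.97547225913566), np.float64(0.04892248265314067))
t 20.0333 tcp [0.468  0.0306 0.0923] yaw -32.97 tilt [-0.0243 -0.0251] F [-0.9645 -3.3462  2.1244] M [-1.011   0.0317  0.5508] gw 0.1582012396048927 j [  23.674    16.1968  -31.5781    0.0197  -42.2575 -146.662 ]
  Mnut(F only) 0.406  +Mz 0.957 rad 0.1215 handle yaw -32.20
```

View pics/t28c.png

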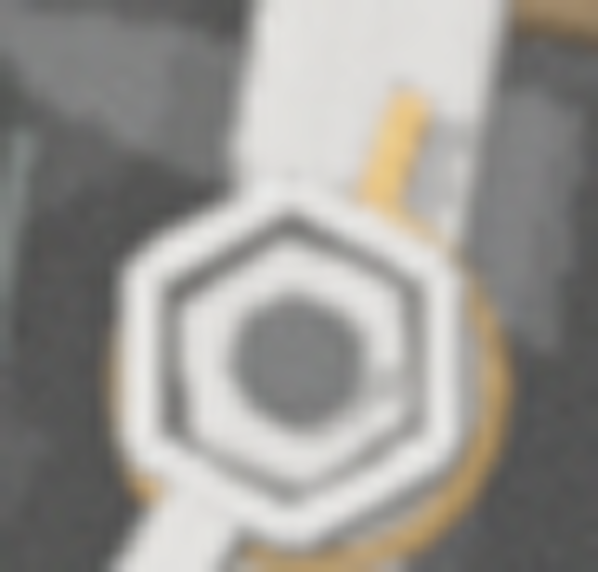

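The pointer shows about 9.4° of collar travel, and the torque of 1.02 N·m corresponds to about 9°. That is on target, so I'll back off inside the play and lift.

>>> move_arm(increments=[-2,0,0,0,-0.0042,0.0001,0,-4,0,0,0,-0.0084,0.0003,0,-4.5,0,0,0,-0.0095,0.0004,0,-4.5,0,0,0,-0.0095,0.0004,0])

```text
time_s: 20.37
tcp_pos: [0.4646, 0.0237, 0.0928]
ee_rot: [[0.003, 0.479, 0.878], [0.002, 0.878, -0.479], [-1.0, 0.003, 0.002]]
wrist_force: [0.2, 3.4, -0.1]
gripper_width: 0.16
```

```bash
python3 - <<'E'
from h import *
st();save('top','t29.png');s=st();print(pointer(cv2.imread('pics/t29.png')))
print('tool F',s['ee_rot'].T@s['wrist_force'],'tool M',s['ee_rot'].T@s['moment'])
a=cv2.imread('pics/t29.png');cv2.imwrite('pics/t29c.png',cv2.resize(a[172:216,250:296],None,fx=13,fy=13,interpolation=2))
E
```

```text
t 20.3667 tcp [0.4646 0.0237 0.0928] yaw -28.60 tilt [0.1809 0.1243] F [ 0.16    3.4186 -0.0972] M [ 0.82   -0.2583  0.383 ] gw 0.15957214623380306 j [  22.9848   15.7312  -32.1664   -0.0655  -41.8873 -141.5323]
  Mnut(F only) -0.372  +Mz 0.011 rad 0.1210 handle yaw -28.56
t 20.4167 tcp [0.4645 0.0237 0.0927] yaw -28.62 tilt [0.1569 0.1085] F [0.299  3.4914 0.8031] M [ 0.8328 -0.2581  0.3765] gw 0.1521550507009559 j [  22.9899   15.7459  -32.1603   -0.0578  -41.907  -141.5696]
  Mnut(F only) -0.388  +Mz -0.012 rad 0.1210 handle yaw -28.55
(np.int64(20), np.float64(-19.980337982021364), np.float64(0.04892248265314067))
tool F [-0.7957  3.2104 -1.4089] tool M [-0.3747  0.1735  0.8552]
```

View pics/t29c.png

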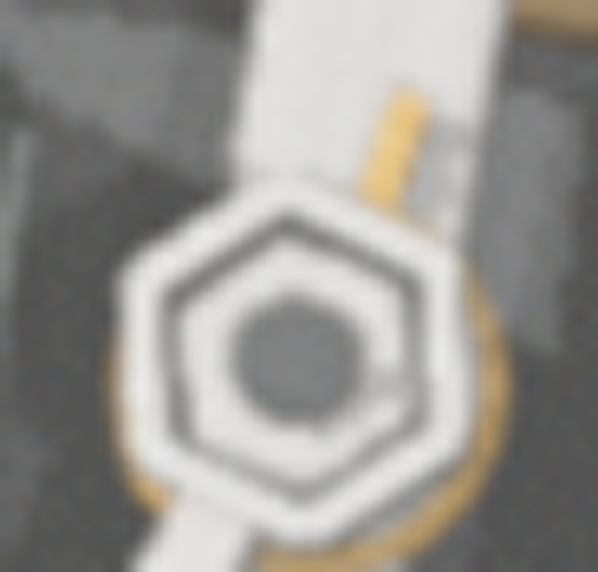

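>>> move_arm(increments=[0,0,0,0,0.0013,-0.0003,0,0,0,0,0,0.0025,-0.0003,0,0,0,0,0,0.0025,-0.0003,0])

```text
time_s: 20.67
tcp_pos: [0.4651, 0.0255, 0.0925]
ee_rot: [[0.001, 0.48, 0.877], [0.0, 0.877, -0.48], [-1.0, 0.001, 0.001]]
wrist_force: [0.4, 0.5, 1.4]
gripper_width: 0.156
```

```bash
python3 - <<'E'
from h import *
st();r.capture('top');s=st()
print('tool F',s['ee_rot'].T@s['wrist_force'],'tool M',s['ee_rot'].T@s['moment'])
E
```

```text
t 20.6667 tcp [0.4651 0.0255 0.0925] yaw -28.66 tilt [0.0544 0.0263] F [0.3519 0.4938 1.4477] M [-0.0163 -0.4905  0.1031] gw 0.15576170622409352 j [  23.2019   15.8733  -32.0321   -0.0041  -42.0343 -141.8621]
  Mnut(F only) -0.073  +Mz 0.030 rad 0.1213 handle yaw -29.44
t 20.7167 tcp [0.4651 0.0255 0.0925] yaw -28.66 tilt [0.0604 0.0339] F [-0.0051 -0.5241  1.7926] M [-0.0075 -0.5818  0.0548] gw 0.15896138001224014 j [  23.1982   15.8713  -32.0346   -0.0111  -42.0253 -141.849 ]
  Mnut(F only) 0.056  +Mz 0.111 rad 0.1213 handle yaw -29.43
tool F [-1.7929 -0.4605  0.248 ] tool M [-0.0552 -0.514   0.2725]
```

The lateral forces are gone. I'll lift with a slight nose-up pitch.

>>> move_arm(increments=[0,-1.5,0,0,0,0.0002,0,0,-3,0,-0.002,0,0.0003,0,0,-4,0,-0.005,0,0.0006,0,0,-4,0,-0.009,0,0.0008,0,0,-4,0,-0.012,0,0.001,0])

```text
time_s: 21.13
tcp_pos: [0.4654, 0.0249, 0.1042]
ee_rot: [[0.061, 0.479, 0.876], [-0.033, 0.878, -0.478], [-0.998, 0.0, 0.069]]
wrist_force: [4.3, -1.4, -4.8]
gripper_width: 0.157
```

```bash
python3 - <<'E'
from h import *
st();save('top','t30.png');s=st();print(pointer(cv2.imread('pics/t30.png')))
print('tool F',s['ee_rot'].T@s['wrist_force'],'tool M',s['ee_rot'].T@s['moment'])
a=cv2.imread('pics/t30.png');cv2.imwrite('pics/t30c.png',cv2.resize(a[172:216,250:296],None,fx=13,fy=13,interpolation=2))
E
```

```text
t 21.1333 tcp [0.4654 0.0249 0.1042] yaw -28.63 tilt [ 3.4752 -1.8935] F [ 4.2587 -1.3728 -4.8429] M [-0.1174 -0.7398  0.1837] gw 0.1569613365635536 j [  25.2171   13.4207  -35.3988    5.0869  -38.9494 -147.7427]
  Mnut(F only) -0.106  +Mz 0.077 rad 0.1207 handle yaw -29.23
t 21.1833 tcp [0.4657 0.0249 0.1047] yaw -28.67 tilt [ 3.4987 -1.8697] F [ 1.3604 -0.239  -3.5309] M [ 0.056  -0.259   0.0858] gw 0.15640824614754997 j [  25.2055   13.3842  -35.3405    5.0611  -39.011  -147.7466]
  Mnut(F only) -0.055  +Mz 0.031 rad 0.1206 handle yaw -29.32
(np.int64(20), np.float64(-19.975592159174504), np.float64(0.04892248265314067))
tool F [3.6133 0.4407 1.0607] tool M [-0.0737 -0.2003  0.1789]
```

View pics/t30c.png

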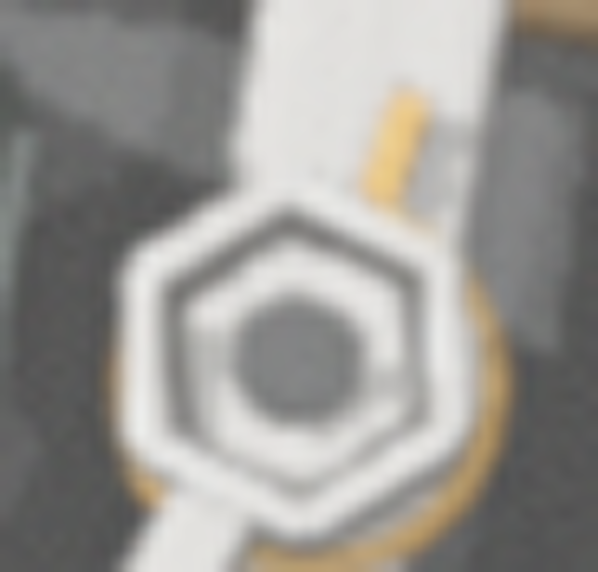

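The ring is coming up with low forces and the pointer hasn't moved. I'll keep lifting.

>>> move_arm(increments=[0,0,0,-0.003,0,0.0006,0,0,0,0,-0.006,0,0.001,0,0,0,0,-0.012,0,0.0015,0,0,0,0,-0.022,0,0.002,0,0,0,0,-0.04,0,0.003,0,0,0,0,-0.07,0,0.005,0,0,0,0,-0.1,0,0.007,0,0,0,0,-0.1,0,0.007,0])

```text
time_s: 21.85
tcp_pos: [0.4681, 0.0252, 0.2101]
ee_rot: [[0.07, 0.48, 0.875], [-0.03, 0.877, -0.479], [-0.997, 0.007, 0.076]]
wrist_force: [1.7, -0.9, -1.0]
gripper_width: 0.158
```

```bash
python3 - <<'E'
from h import *
st();im=save('top','t31.png');s=st();print(pointer(cv2.imread('pics/t31.png')))
save('side','s31.png')
E
```

```text
t 21.85 tcp [0.4681 0.0252 0.2101] yaw -28.70 tilt [ 4.0072 -1.7343] F [ 1.7453 -0.8537 -0.9705] M [ 0.0952 -0.1949  0.0151] gw 0.1578202811919813 j [  25.199     5.7141  -26.4396    4.0008  -55.0186 -146.102 ]
  Mnut(F only) -0.016  +Mz -0.001 rad 0.1186 handle yaw -30.03
t 21.9 tcp [0.4663 0.0252 0.2071] yaw -28.74 tilt [ 3.742  -1.7409] F [ 0.3255 -0.1252 -3.011 ] M [0.1511 0.3422 0.0095] gw 0.16031121377657154 j [  25.2255    5.8265  -26.7125    3.8784  -54.8747 -146.1147]
  Mnut(F only) -0.006  +Mz 0.003 rad 0.1202 handle yaw -29.55
(np.int64(12), np.float64(-19.90848494487613), np.float64(0.050230854809861815))
```

View pics/t31.png

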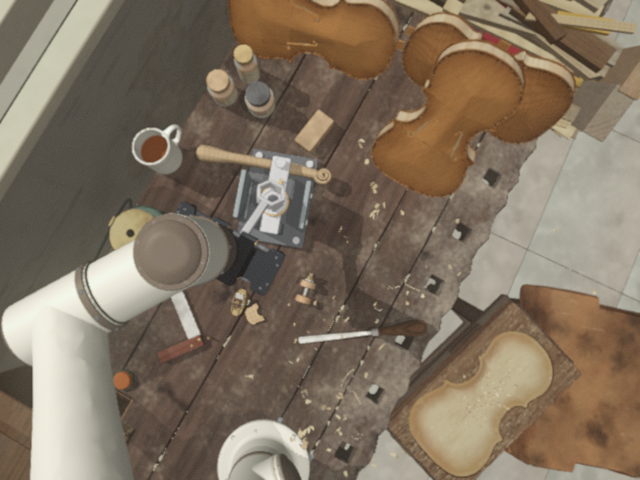

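View pics/s31.png

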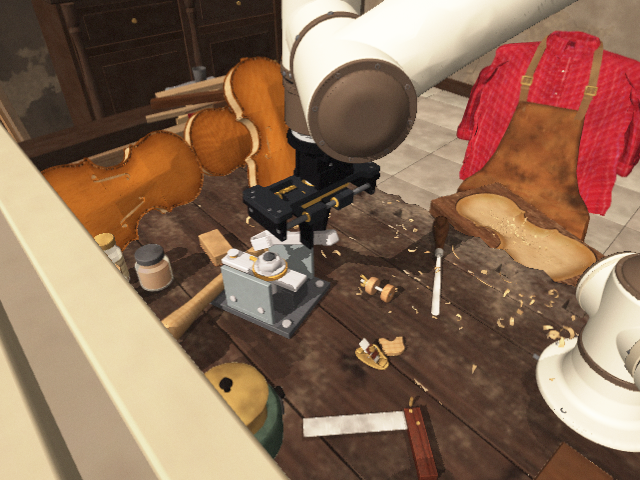

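The nut and collar are done. Now I'll carry the spanner back to its original clear spot.

```bash
python3 - <<'E'
from h import *
s=r.sense();p0=s['tcp_pos'];p1=np.array([.4428,-.3044,.19])
for k in range(1,11):
    f=k/10;q=rel(p0+(p1-p0)*f,-28.7+36.7*f,4,s);print(np.round(q[:3],1),np.round(q[3:],4))
E
```

```text
[-3.7 -0.1  0.2] [ 0.0024 -0.0299  0.0138]
[-7.4 -0.1  0.4] [ 0.0048 -0.0598  0.0276]
[-11.   -0.1   0.7] [ 0.0072 -0.0897  0.0413]
[-14.7  -0.1   0.9] [ 0.0096 -0.1197  0.0551]
[-18.3  -0.1   1.2] [ 0.012  -0.1496  0.0689]
[-22.   -0.1   1.4] [ 0.0144 -0.1795  0.0827]
[-25.7  -0.1   1.7] [ 0.0168 -0.2094  0.0965]
[-29.3  -0.1   2. ] [ 0.0192 -0.2393  0.1103]
[-33.   -0.1   2.2] [ 0.0216 -0.2692  0.124 ]
[-36.7  -0.    2.5] [ 0.0239 -0.2992  0.1378]
```

>>> move_arm(increments=[-3.7,0,0.2,0.001,-0.0299,0.0138,0,-7.4,0,0.4,0.002,-0.0598,0.0276,0,-11,0,0.7,0.003,-0.0897,0.0413,0,-14.7,0,0.9,0.005,-0.1197,0.0551,0,-18.3,0,1.2,0.007,-0.1496,0.0689,0,-22,0,1.4,0.01,-0.1795,0.0827,0,-25.7,0,1.7,0.014,-0.2094,0.0965,0,-29.3,0,2,0.018,-0.2393,0.1103,0,-33,0,2.2,0.021,-0.2692,0.124,0,-36.7,0,2.5,0.024,-0.2992,0.1378,0,-36.7,0,2.5,0.06,-0.2992,0.1378,0,-36.7,0,2.5,0.09,-0.2992,0.1378,0])

```text
time_s: 22.95
tcp_pos: [0.4467, -0.3076, 0.1218]
ee_rot: [[0.067, -0.137, 0.988], [0.011, 0.991, 0.137], [-0.998, 0.002, 0.068]]
wrist_force: [-0.1, 0.5, -3.6]
gripper_width: 0.159
```

```bash
python3 - <<'E'
from h import *
r.capture('top');st();im=save('side','s32.png')[:,:,::-1];cv2.imwrite('pics/s32c.png',cv2.resize(im[150:260,285:425],None,fx=5.5,fy=5.5,interpolation=2))
im=save('top','t32.png');st()
cv2.imwrite('pics/t32c.png',cv2.resize(im[170:310,340:460,::-1],None,fx=4,fy=4))
E
```

```text
t 23.0 tcp [ 0.4423 -0.3046  0.1145] yaw 7.80 tilt [3.0834 1.0401] F [-3.202   2.4152 -8.0518] M [0.3817 1.048  0.0294] gw 0.16030578952376784 j [-18.3967  19.3925 -21.3496  -2.6946 -46.6896 -61.9819]
  Mnut(F only) -1.176  +Mz -1.147 rad 0.2994 handle yaw 64.58
t 23.1 tcp [ 0.4449 -0.3052  0.1204] yaw 8.07 tilt [3.3618 0.784 ] F [ 0.6206  0.4798 -1.2396] M [-0.1382  0.2717  0.0473] gw 0.15843472984493415 j [-18.2814  19.0213 -20.9782  -2.4574 -47.0779 -62.0097]
  Mnut(F only) 0.108  +Mz 0.155 rad 0.2990 handle yaw 65.09
```

View pics/s32c.png

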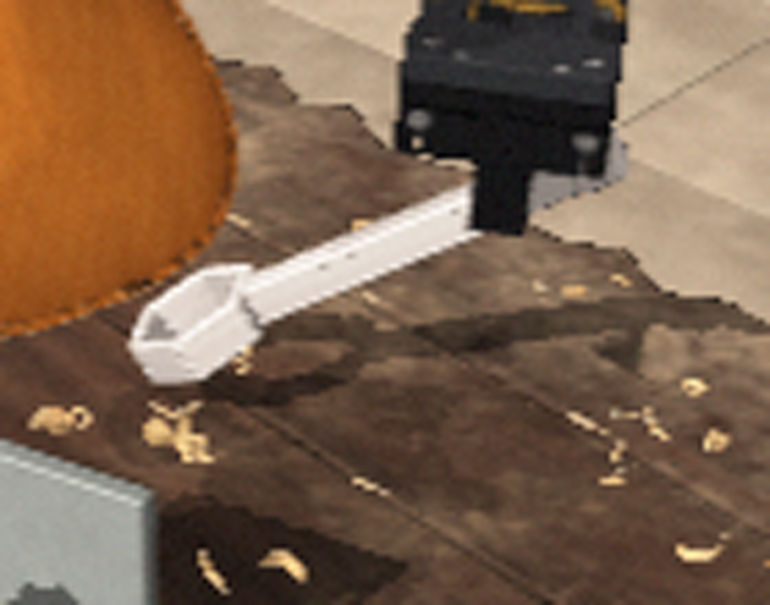

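View pics/t32c.png

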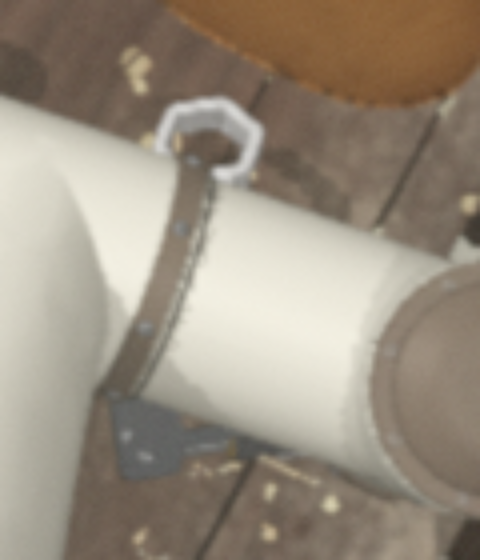

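Stopping that carry swung the spanner nose-down in the pads. I'll measure the pitch and level it by pitching the tool.

```bash
python3 - <<'E'
from h import *
s=st();T=s['tcp_pos'];a=np.radians(8);u=np.array([np.cos(a),np.sin(a),0]);n=np.array([-u[1],u[0],0])
for c in[(195,318),(250,292),(470,205)]:
    p=((c[0]+.5)/5.5-.5+285,(c[1]+.5)/5.5-.5+150);o,d=ray('side',[p]);d=d[0];t=n@(T-o)/(n@d);q=o+t*d;print(c,q,(q-T)@u,q[2]-T[2])
for pit in(15,25):print(pit,rel([.443,-.3044,.13],8,pit,s))
E
```

```text
t 23.1 tcp [ 0.4449 -0.3052  0.1204] yaw 8.07 tilt [3.3618 0.784 ] F [ 0.6206  0.4798 -1.2396] M [-0.1382  0.2717  0.0473] gw 0.15843472984493415 j [-18.2814  19.0213 -20.9782  -2.4574 -47.0779 -62.0097]
  Mnut(F only) 0.108  +Mz 0.155 rad 0.2990 handle yaw 65.09
(195, 318) [ 0.562  -0.2888  0.045 ] 0.11823942593886903 -0.07541026531998582
(250, 292) [ 0.5392 -0.292   0.0601] 0.09526328698910665 -0.06022940501336657
(470, 205) [ 0.453  -0.3041  0.1098] 0.008155647018075538 -0.01052897376737802
15 [  0.0405 -11.5595  -0.3147  -0.0097   0.0011  -0.0012]
25 [  0.013  -21.5595  -0.3183  -0.0097   0.0011  -0.0012]
```

>>> move_arm(increments=[0,-2,0,-0.001,0.0003,0,0,0,-5,0,-0.002,0.0006,0,0,0,-8,0,-0.003,0.001,0,0,0,-11,0,-0.004,0.001,0,0,0,-14,0,-0.006,0.001,0,0,0,-17,0,-0.008,0.001,0,0,0,-20,0,-0.0097,0.001,0,0,0,-23,0,-0.0097,0.001,0,0,0,-25,0,-0.0097,0.001,0,0,0,-26,0,-0.0097,0.001,0,0,0,-26,0,-0.0097,0.001,0,0])

```text
time_s: 24.02
tcp_pos: [0.4476, -0.3054, 0.1356]
ee_rot: [[0.497, -0.143, 0.856], [0.071, 0.99, 0.124], [-0.865, -0.001, 0.502]]
wrist_force: [-0.0, -0.6, -2.5]
gripper_width: 0.158
```

```bash
python3 - <<'E'
from h import *
st();im=save('side','s33.png')[:,:,::-1];cv2.imwrite('pics/s33c.png',cv2.resize(im[150:260,285:425],None,fx=5.5,fy=5.5,interpolation=2))
s=st()
for z in(.07,.04,.03,.02,.015):print(z,rel([.443,-.3044,z],8,29.5,s))
E
```

```text
t 24.0167 tcp [ 0.4476 -0.3054  0.1356] yaw 8.24 tilt [28.468   4.0447] F [-0.0029 -0.594  -2.4515] M [-0.24    1.5451 -0.0092] gw 0.1583101483139024 j [-29.9048  13.3111 -22.2801 -33.1377 -34.4088 -27.5163]
  Mnut(F only) 0.072  +Mz 0.063 rad 0.2980 handle yaw 65.58
t 24.0667 tcp [ 0.4478 -0.3056  0.1355] yaw 8.27 tilt [28.4344  4.0224] F [ 0.3562 -0.8296 -2.8788] M [-0.2653  1.6423 -0.0015] gw 0.15313073727562346 j [-29.8601  13.338  -22.2726 -33.0544 -34.3768 -27.5935]
  Mnut(F only) 0.199  +Mz 0.197 rad 0.2980 handle yaw 65.63
0.07 [ 0.2343  0.5805 -0.0247  0.0544  0.0019 -0.0368]
0.04 [ 0.2343  0.5805 -0.0247  0.0803  0.002  -0.0519]
0.03 [ 0.2343  0.5805 -0.0247  0.089   0.002  -0.0569]
0.02 [ 0.2343  0.5805 -0.0247  0.0977  0.002  -0.0619]
0.015 [ 0.2343  0.5805 -0.0247  0.102   0.002  -0.0644]
```

View pics/s33c.png

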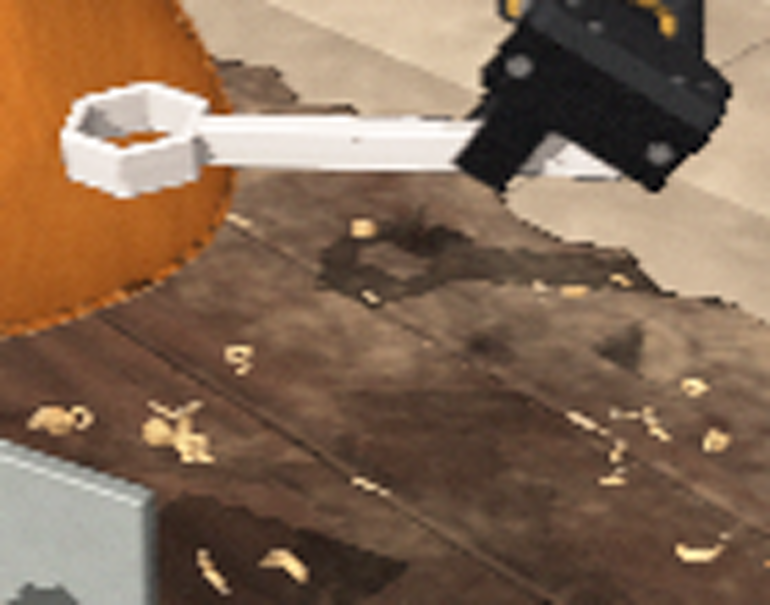

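The spanner is level again, with its handle running from (200,135) to (470,140) in the crop. I'll lower it gently.

>>> move_arm(increments=[0.2,0.6,0,0.008,0.001,-0.008,0,0.2,0.6,0,0.02,0.002,-0.017,0,0.2,0.6,0,0.036,0.002,-0.0262,0,0.2,0.6,0,0.052,0.002,-0.0354,0,0.2,0.6,0,0.064,0.002,-0.0424,0,0.2,0.6,0,0.074,0.002,-0.0482,0,0.2,0.6,0,0.082,0.002,-0.0529,0,0.2,0.6,0,0.086,0.002,-0.0552,0,0.2,0.6,0,0.086,0.002,-0.0552,0])

```text
time_s: 24.82
tcp_pos: [0.4423, -0.3037, 0.0304]
ee_rot: [[0.484, -0.14, 0.864], [0.071, 0.99, 0.12], [-0.872, 0.003, 0.489]]
wrist_force: [0.2, 0.0, -3.1]
gripper_width: 0.159
```

```bash
python3 - <<'E'
from h import *
st();im=save('side','s34.png')[:,:,::-1];cv2.imwrite('pics/s34c.png',cv2.resize(im[150:260,285:425],None,fx=5.5,fy=5.5,interpolation=2))
s=st()
for z in(.03,.025,.02,.0165,.0145):print(z,rel([.443,-.3044,z],8,29,s))
E
```

```text
t 24.8167 tcp [ 0.4423 -0.3037  0.0304] yaw 7.93 tilt [27.7275  4.0579] F [ 0.2089  0.0263 -3.073 ] M [-0.2304  1.6204  0.0004] gw 0.1593657134062712 j [-32.7284  23.5009 -24.0237 -45.3819 -26.8259 -10.9999]
  Mnut(F only) 0.053  +Mz 0.053 rad 0.2987 handle yaw 64.51
t 24.8667 tcp [ 0.4427 -0.304   0.0313] yaw 7.97 tilt [27.7906  4.0104] F [ 0.4192  1.0412 -2.5926] M [-0.2249  1.5715  0.0346] gw 0.16102403860053738 j [-32.7258  23.4247 -23.9949 -45.3494 -26.8313 -11.0262]
  Mnut(F only) -0.020  +Mz 0.014 rad 0.2988 handle yaw 64.60
0.03 [-0.0247  0.3444 -0.1037  0.0013 -0.0004 -0.0004]
0.025 [-0.0247  0.3444 -0.1037  0.0056 -0.0004 -0.0028]
0.02 [-0.0247  0.3444 -0.1037  0.01   -0.0004 -0.0053]
0.0165 [-0.0247  0.3444 -0.1037  0.013  -0.0004 -0.007 ]
0.0145 [-0.0247  0.3444 -0.1037  0.0148 -0.0004 -0.008 ]
```

View pics/s34c.png

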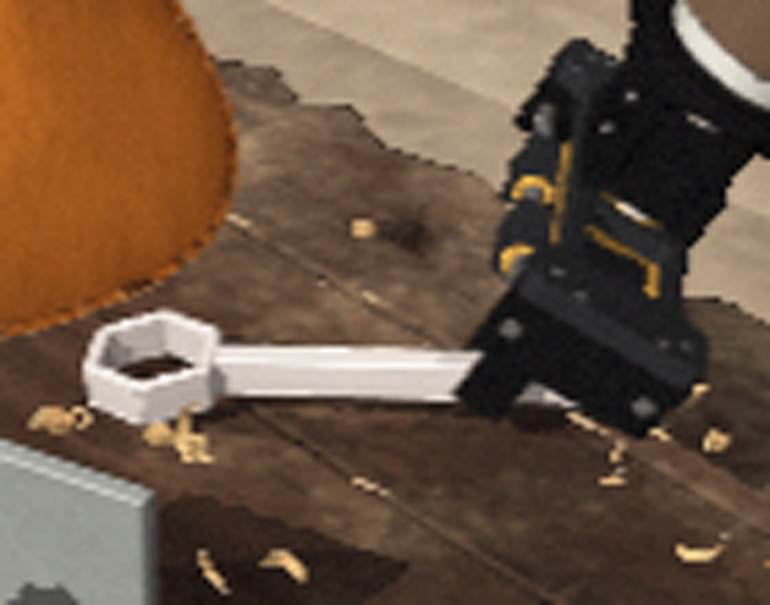

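>>> move_arm(increments=[0,0,0,0.004,0,-0.002,0,0,0,0,0.007,0,-0.0037,0,0,0,0,0.01,0,-0.0053,0,0,0,0,0.01,0,-0.0053,0])

```text
time_s: 25.2
tcp_pos: [0.4432, -0.3044, 0.0206]
ee_rot: [[0.487, -0.138, 0.862], [0.069, 0.99, 0.12], [-0.871, 0.001, 0.492]]
wrist_force: [-0.6, -0.2, 0.2]
gripper_width: 0.16
```

```bash
python3 - <<'E'
from h import *
s=st()
for z in(.018,.0165,.0145):print(z,rel([.443,-.3044,z],8,28.5,s))
E
```

```text
t 25.2 tcp [ 0.4432 -0.3044  0.0206] yaw 7.92 tilt [27.8939  3.9449] F [-0.5952 -0.1834  0.1955] M [-0.0414  0.9894  0.1213] gw 0.15995677950660617 j [-33.2331  24.645  -23.8477 -47.2019 -26.2388  -8.6211]
  Mnut(F only) -0.137  +Mz -0.016 rad 0.2989 handle yaw 64.73
0.018 [-0.0655  0.9514 -0.025   0.0021  0.0001 -0.0014]
0.0165 [-0.0655  0.9514 -0.025   0.0034  0.0001 -0.0022]
0.0145 [-0.0655  0.9514 -0.025   0.0052  0.0001 -0.0032]
```

>>> move_arm(increments=[0,0,0,0.002,0,-0.001,0,0,0,0,0.004,0,-0.002,0,0,0,0,0.004,0,-0.002,0])

```text
time_s: 25.45
tcp_pos: [0.4432, -0.3044, 0.016]
ee_rot: [[0.487, -0.138, 0.863], [0.069, 0.99, 0.12], [-0.871, 0.001, 0.491]]
wrist_force: [-1.4, 0.9, 1.4]
gripper_width: 0.159
```

```bash
python3 - <<'E'
from h import *
st();im=save('side','s35.png')[:,:,::-1];cv2.imwrite('pics/s35c.png',cv2.resize(im[150:260,285:425],None,fx=5.5,fy=5.5,interpolation=2));st()
E
```

```text
t 25.45 tcp [ 0.4432 -0.3044  0.016 ] yaw 7.92 tilt [27.8774  3.9436] F [-1.4289  0.913   1.4208] M [-0.1358  1.0676  0.0157] gw 0.1587401873785687 j [-33.4126  25.1538 -23.8028 -47.8854 -26.0167  -7.7061]
  Mnut(F only) -0.503  +Mz -0.487 rad 0.2989 handle yaw 64.73
t 25.5 tcp [ 0.4432 -0.3044  0.0161] yaw 7.93 tilt [27.8744  3.9451] F [-1.6227  0.9028  0.9327] M [-0.1347  1.0535  0.0383] gw 0.15973970974138949 j [-33.4065  25.1445 -23.8014 -47.8617 -26.0233  -7.7277]
  Mnut(F only) -0.554  +Mz -0.516 rad 0.2989 handle yaw 64.73
```

View pics/s35c.png

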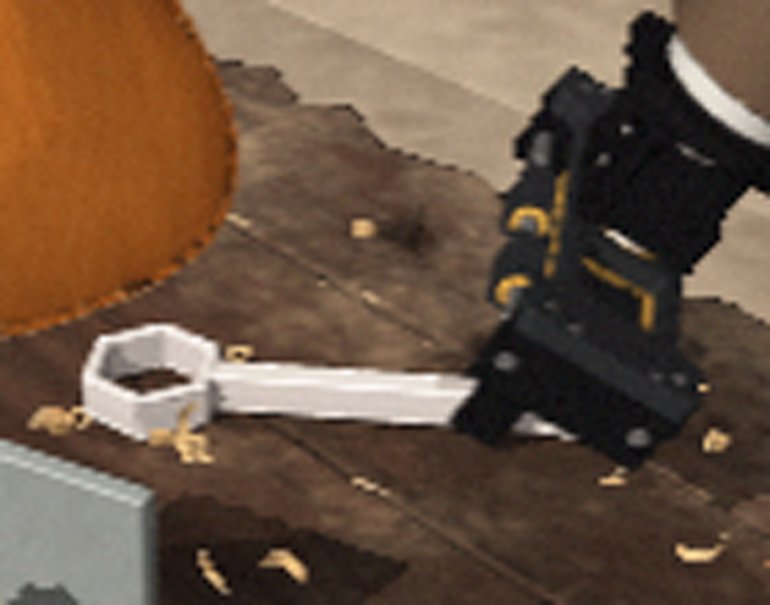

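It is resting on the bench: the weight has gone from the wrist and the handle slope matches the first picture. I'll open and retreat along the finger direction.

>>> move_arm(increments=[0,0,0,0,0,0,0.03,0,0,0,0,0,0,0.05,0,0,0,0,0,0,0.05,0,0,0,0,0,0,0.05,0,0,0,-0.01,0,0,0.05,0,0,0,-0.03,0,0,0.05,0,0,0,-0.06,0,0,0.05,0,0,0,-0.1,0,0,0.05,0,0,0,-0.14,0,0,0.05,0,0,0,-0.18,0,0,0.05,0,0,0,-0.2,0,0,0.05,0,0,0,-0.2,0,0,0.05])

```text
time_s: 26.5
tcp_pos: [0.3455, -0.3198, 0.196]
ee_rot: [[0.493, -0.138, 0.859], [0.062, 0.99, 0.124], [-0.868, -0.008, 0.496]]
wrist_force: [0.8, 0.3, -0.2]
gripper_width: 0.575
```

```bash
python3 - <<'E'
from h import *
st();save('side','s36.png');save('top','t36.png');print(pointer(cv2.imread('pics/t36.png')));st()
E
```

```text
t 26.5 tcp [ 0.3455 -0.3198  0.196 ] yaw 8.19 tilt [28.219   3.5244] F [ 0.8204  0.3393 -0.1754] M [-0.1016  0.9986 -0.0226] gw 0.5749796220611546 j [-39.0481   3.311  -24.6221 -30.5774 -44.7356 -24.1811]
  Mnut(F only) 0.158  +Mz 0.135 rad 0.3639 handle yaw 51.74
(np.int64(21), np.float64(-17.70236804372376), np.float64(0.04892248265314067))
t 26.6 tcp [ 0.3455 -0.318   0.1914] yaw 7.94 tilt [27.9699  3.8681] F [-0.1231 -0.4713 -0.4564] M [-0.151   1.0234  0.045 ] gw 0.5773473707530188 j [-38.9604   3.6966 -24.8166 -30.7716 -44.6334 -24.1276]
  Mnut(F only) 0.071  +Mz 0.116 rad 0.3624 handle yaw 51.57
```

View pics/s36.png

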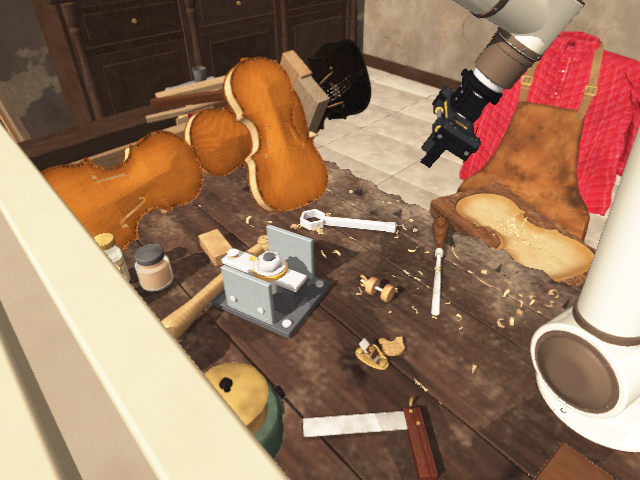

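View pics/t36.png

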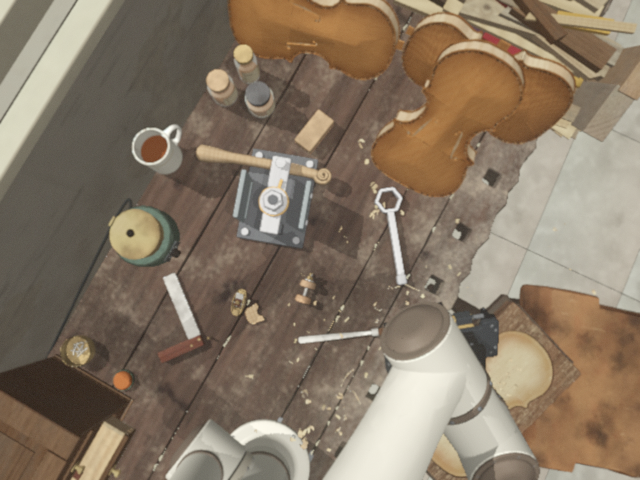

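```bash
python3 - <<'E'
from h import *
for f in('top0','t28','t31','t32','t36'):
    im=cv2.imread(f'pics/{f}.png');print(f,pointer(im))
a=cv2.imread('pics/top0.png')[172:216,250:296];b=cv2.imread('pics/t36.png')[172:216,250:296]
cv2.imwrite('pics/cmp.png',cv2.resize(np.hstack([a,b]),None,fx=8.5,fy=8.5,interpolation=2))
E
```

```text
top0 (np.int64(20), np.float64(-10.419579537526147), np.float64(0.04862523254458547))
t28 (np.int64(20), np.float64(-19.97547225913566), np.float64(0.04892248265314067))
t31 (np.int64(12), np.float64(-19.90848494487613), np.float64(0.050230854809861815))
t32 (np.int64(22), np.float64(-17.944997130464845), np.float64(0.050230854809861815))
t36 (np.int64(21), np.float64(-17.70236804372376), np.float64(0.04892248265314067))
```

View pics/cmp.png

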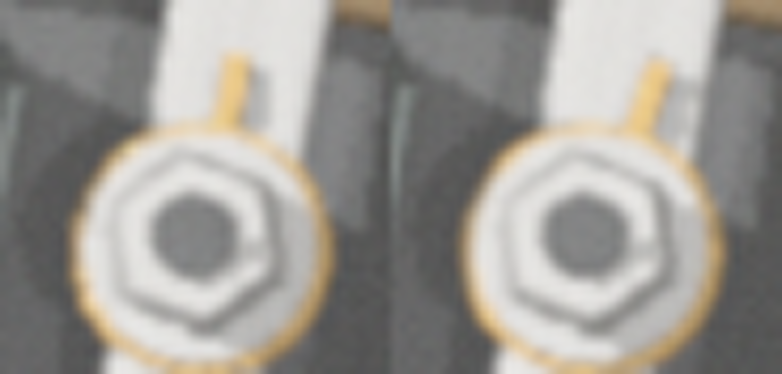

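```bash
python3 - <<'E'
from h import *
for f in('top0','t17','t25','t28','t30','t32','t36'):
    im=cv2.imread(f'pics/{f}.png');hsv=cv2.cvtColor(im,cv2.COLOR_BGR2HSV)
    m=cv2.inRange(hsv,(12,70,90),(35,255,255));ys,xs=np.where(m[176:200,262:290]>0);p=np.c_[xs+262,ys+176].astype(float)
    W=onz('top',p,.072)[:,:2]-np.array([.5708,-.0341]);rr=np.hypot(*W.T);o=[]
    for lo in(.036,.038,.040):
        k=(rr>lo)&(rr<.056);w=hsv[p[k,1].astype(int),p[k,0].astype(int),1].astype(float);o.append((k.sum(),round(np.average(np.degrees(np.arctan2(W[k,1],W[k,0])),weights=w),2)))
    print(f,o)
E
```

```text
top0 [(np.int64(17), np.float64(-10.6)), (np.int64(15), np.float64(-10.66)), (np.int64(12), np.float64(-10.55))]
t17 [(np.int64(17), np.float64(-10.59)), (np.int64(15), np.float64(-10.65)), (np.int64(12), np.float64(-10.54))]
t25 [(np.int64(17), np.float64(-10.6)), (np.int64(15), np.float64(-10.66)), (np.int64(12), np.float64(-10.54))]
t28 [(np.int64(18), np.float64(-19.79)), (np.int64(15), np.float64(-19.92)), (np.int64(13), np.float64(-20.0))]
t30 [(np.int64(18), np.float64(-19.79)), (np.int64(15), np.float64(-19.92)), (np.int64(13), np.float64(-20.0))]
t32 [(np.int64(19), np.float64(-19.77)), (np.int64(16), np.float64(-19.88)), (np.int64(14), np.float64(-19.95))]
t36 [(np.int64(18), np.float64(-19.79)), (np.int64(15), np.float64(-19.92)), (np.int64(13), np.float64(-20.0))]
```

The lower reading was an artefact of one collar-rim pixel. The pointer proper holds at −19.9°, which is 9.3° of travel. Last, I'll check that the spanner lies flat and nothing else moved.

```bash
python3 - <<'E'
from h import *
a=cv2.imread('pics/side0.png');b=cv2.imread('pics/s36.png')
d=cv2.absdiff(a,b).max(2)
for n,(x0,x1,y0,y1) in dict(plane=(345,410,330,375),spool=(355,400,270,305),sand=(195,232,226,268),gouge=(428,447,245,320),hold=(215,332,225,336)).items():
    print(n,(d[y0:y1,x0:x1]>50).sum())
g=b.min(2)
m=(g>120).astype('uint8');m[:205]=0;m[242:]=0;m[:,:297]=0;m[:,:]=m;m[:,405:]=0
n,l,s,c=cv2.connectedComponentsWithStats(m,connectivity=8);k=1+np.argmax(s[1:,4]);print(s[k]);ys,xs=np.where(l==k)
T=cv2.imread('pics/t36.png');mt=(T.min(2)>165).astype('uint8');mt[:185]=0;mt[290:]=0;mt[:,:365]=0;mt[:,425:]=0
n2,l2,s2,_=cv2.connectedComponentsWithStats(mt,connectivity=8);k2=1+np.argmax(s2[1:,4]);print(s2[k2]);Y,X=np.where(l2==k2)
pts=np.array([(X[Y==y].mean(),y) for y in range(222,270) if (Y==y).sum()>3]);W=onz('top',pts,.017)
v=cv2.fitLine(W[:,:2].astype(np.float32),cv2.DIST_HUBER,0,.01,.01).ravel();print('yaw',np.degrees(np.arctan2(v[1],v[0])),v[2:])
u=np.array([v[0],v[1],0])*np.sign(v[0]);nn=np.array([-u[1],u[0],0]);P=np.r_[v[2:],0]
for x in(340,350,360,370,380):
    o,dd=ray('side',[(x,ys[xs==x].min()-.5)]);dd=dd[0];P0=P-.007*nn;t=nn@(P0-o)/(nn@dd);q=o+t*dd;print('top edge',q)
cv2.imwrite('pics/s36c.png',cv2.resize(b[195:250,285:415],None,fx=6,fy=6,interpolation=2))
E
```

```text
plane 97
spool 36
sand 10
gouge 6
hold 215
[ 297  209  101   25 1110]
[375 187  31  97 747]
yaw 7.851999 [ 0.4961494 -0.2974008]
top edge [ 0.51832347 -0.30140908  0.02088162]
top edge [ 0.49543938 -0.30456497  0.02083427]
top edge [ 0.47270302 -0.30770049  0.02078802]
top edge [ 0.45011203 -0.31081596  0.02074287]
top edge [ 0.42766411 -0.3139117   0.02069881]
```

View pics/s36c.png

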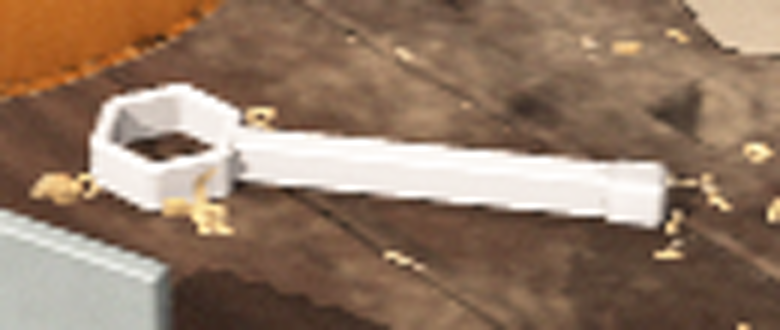

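```bash
python3 - <<'E'
from h import *
for f0,f1,B in(('side0','s36',dict(plane=(345,410,330,375),spool=(355,400,270,305),sand=(195,232,226,268),gouge=(428,447,245,320))),('top0','t36',dict(plane=(225,265,285,328),spool=(292,322,270,310),sand=(292,337,107,152)))):
    a=cv2.imread(f'pics/{f0}.png',0).astype(np.float32);b=cv2.imread(f'pics/{f1}.png',0).astype(np.float32)
    for n,(x0,x1,y0,y1) in B.items(): print(f0,n,cv2.phaseCorrelate(a[y0:y1,x0:x1].copy(),b[y0:y1,x0:x1].copy()))
st();print(r.finish_job())
E
```

```text
side0 plane ((-0.040013972129102626, 0.47708664469889683), 0.9481915835981016)
side0 spool ((0.6570161379708388, 0.04765275093575028), 0.9701036085317164)
side0 sand ((-0.06194564741478814, 0.557080118191088), 1.0120908755726283)
side0 gouge ((-0.01919136596194093, 0.5528312648822578), 0.9450754617055257)
top0 plane ((-0.19493445801799325, 0.5302401576188487), 0.9738975095748902)
top0 spool ((-0.029178178723910264, 0.028183177675582982), 0.8055168879032135)
top0 sand ((0.4947400259242798, 0.4075318899008451), 1.0279002512237172)
t 26.6 tcp [ 0.3455 -0.318   0.1914] yaw 7.94 tilt [27.9699  3.8681] F [-0.1231 -0.4713 -0.4564] M [-0.151   1.0234  0.045 ] gw 0.5773473707530188 j [-38.9604   3.6966 -24.8166 -30.7716 -44.6334 -24.1276]
  Mnut(F only) 0.071  +Mz 0.116 rad 0.3624 handle yaw 51.57
the job is handed in; nothing more can be done
None
```

I tightened the hold-down and handed the job in at 26.6 s. The brass collar was carried round about 9.3°, inside the 5–15° range. I used three clockwise strokes with the ring spanner, reseating it twice.

- **Tightening:** The nut ran free at about 0.2 N·m and went tight about 113° from the start. I stopped at about 1.0 N·m, which corresponds to about 9° of collar travel. The collar pointer read −10.6° at the start and −19.9° at the end, and it did not move when I lifted the spanner off.
- **Spanner:** It lies flat on the bench near where it started, far from the hold-down. Its top edge measures the same height, about 21 mm, along its length. The gripper is open and touching nothing.
- **Bystanders:** The finger plane, spool clamp, sanding block and gouge match the first pictures to within about 0.7 pixel, or about 1 mm. The gouge was checked only in the side view because the arm hid it from the top camera.

**What went wrong or disagreed:**
- **First lift:** The spanner bound on the nut and drooped about 12° in the pads, with a wrist force of about 12 N. I freed it by easing back inside the play and leveled it by tilting the tool.
- **Carry back:** The spanner swung about 30° nose-down when I stopped, so I leveled it again before setting it down.
- **Pointer reading:** My first pointer measurement at the end showed −17.7°. That came from a stray rim pixel; leaving out the rim gave −19.9°, the same as before the lift.

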